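# Refill a display tray and lock its pusher with the screw eye

## Robot

A 6-joint arm with a two-finger parallel gripper is mounted at the origin on the work surface. World frame = base frame: x ahead of the robot, y to its left, z up, the work surface at z = 0. Lengths are in m, angles in rad, forces in N, time in s.
With the tool pointing down it reaches from about 0.35 to 0.775 m from the base axis. Payload 5.5 kg.
Tool frame: the origin (TCP) lies midway between the tips of the shut fingers; the grasp point (between the pads) lies hold_point_z behind it (hold_point_z is the distance from the TCP to the grasp point, in m); z points along the fingers, y is the direction in which the jaws open and shut (so a half turn about z gives the same grasp; the last joint's range is limited). The gripper opens to 85 mm and grips with 20 to 120 N. Pads are 22 mm wide; open, the fingers measure 114 mm over their backs; the gripper's body (76 mm by 85 mm) begins 54 mm behind the grasp point. The pads swing forward as they close: fully open they stand 13 mm farther back than shut.
Start: joints at [1.054, 0.313, 0.046, 1.304, 0, 1.431], TCP at [0.212, 0.535, 0.203] pointing down, gripper open.
Joint ranges: [-2.76, 2.76], [-0.86, 1.69], [-1.03, 1.26], [-2.2, 2.34], [-1.47, 1.5], [-3.14, 3.14]. Speed limits (rad/s): [2.57, 2.57, 3.14, 3.14, 3.14, 3.14].

## Interface

Orientations are given as a unit quaternion [w, x, y, z].
In Python, from workcell import * gives the robot as it stands. The module is installed in compiled form; this text tells all that it offers.
- The arm moves only by the tool jog_arm, never from a script. Its argument "plan" is a list of rows, each a list of 6 numbers: the shift along the world's x, y, z in m, then the turn, a rotation vector about the world's x, y, z in degrees. A call has exactly 10 rows; each row shifts and turns the commanded pose from where the row before left it; what a row does not reach is not made up. A row lasts 1/10 s, in which the tool goes at most 50 mm and 8.59 degrees, less where a joint would pass 70% of its speed; a pose out of reach is approached as far as the arm can. A call with a gripper value outside its range is refused whole. "hand" is the opening, from 0 (shut) to 1 (fully open), set as the call begins (left out, the last holds). The fingers move at their own pace and stop on an object; "force" is the grip in N (left out, the last holds). Time passes only in rows, so rows that do not move let the fingers close, or fill a call up. It gives the time, the measured TCP pose, the force and the opening at its end, in the units of the state.
- get_state(): the state, without advancing time (a new reading comes with each control period).
- read_camera(name): name is "side" or "top" or "wrist"; returns the picture (480x640x3 uint8, red, green, blue); there is no depth.
- calibration(name): a dict with "K" (3x3 intrinsics, pixels), "world_to_cam" (4x4, takes a point from world to camera coordinates). Camera axes: x right, y down, z forward; pixel columns grow to the right and rows downward; lengths in m; the calibration is good to about 2 mm. A picture is of the moment at which its call begins: read the wrist's pose just before it. calibration takes no time and is no camera call; for the wrist camera it gives the pose at the moment of the call.
- hand_in(): hands the job in, once; it reports no verdict.
The state is a dict: "clock": time; "joint_pos": joint angles; "qvel": joint speeds; "tau": joint torques, N m; "tcp_pos": TCP position; "orientation": TCP orientation; "wrist_force": force on the tool from outside, world axes, zero at the start; "ft_torque": the same for the moment, N m; "finger_gap": finger opening in m.
Only numpy, scipy, OpenCV 4.12 (cv2) and the standard library are available. Lean on these libraries where they do the work, as an engineer would, in place of code of your own. Each camera call takes 0.05 s, during which the arm holds its last target.

## Task

Refill the white display tray: put the loose steel rod through the loop of the screw eye on its clamp block, turn the eye fully loose (anticlockwise seen from above), slide the pusher open, and load every small black photo-frame box upright into the tray as one square row from the end stop. Then slide the pusher firmly shut, without crushing, until it presses the whole row against the stop, and with the rod through the loop turn the eye clockwise fully home again. Turn the eye only with the rod, never with the fingers, finish with the rod lying in its wooden rest, and leave the other things on the counter where they are.

Things in the scene. Friction and masses are not known exactly. Their poses are not given: they have to be found in the camera images.
- tray: White steel display tray fixed to the counter: floor 100 mm wide (x), 420 mm long (y, -195 to +225 mm), 8 mm thick. Origin: on its centre line at counter level; y runs along the row, x across it, away from the robot. Boxes stand on the floor, 56 mm side across the tray, between two lips 68 mm apart that rise 10 mm above the floor.
- tray_stop (a point): Middle of the foot of the end stop's inner face, on the tray floor, at tray y = -170 mm; axes as the tray's. The stop is a wall 50 mm high; the row grows from it towards the tray's +y.
- pusher: Grey pusher sliding only along the tray's y. Origin: counter level, tray's centre line, in the plane of its pressing face, which looks to -y (62 mm wide, 10 to 52 mm high). Origin at tray y = +30 mm when fully open, -105 mm at most shut, about -170 + 40 n mm on a row of n boxes. Friction of about 2.5 N holds it where left (turning the eye does not change that). Its flat bar runs through the clamp block.
- pusher_grip (a point): Point to grip on the pusher's upright black handle post: on its axis, 82 mm above the counter, 40 mm behind the pressing face. Post 14 mm thick along the tray's y, 22 mm across, its top 95 mm above the counter, rising from a foot 24 mm high. A firm press on the row is about 10 N on the boxes; over 40 N would crush them.
- eye (a joint): Turn of the screw eye about its vertical axis, rad: 0 is fully loose (hard stop), grows clockwise seen from above, hard stop (fully home) at 1.2. Starts between 0.9 and 1.2. Friction about 0.18 N m; stays where it is left.
- eye_hole (a point): Centre of the screw eye's loop, on the screw axis, 86 mm above the counter, over the dark clamp block (76 x 36 mm, top at 50 mm) at tray y = +190 mm. Upright steel ring: hole 18 mm, outside 28 mm, 10 mm thick. Site x = hole axis, pointing away from the robot, at yaw 0.75 - (eye joint) to tray x. A rod pushed in along +x can swing about 0.5 rad either way before it turns the eye.
- box0: Small boxed photo frame: black box 56 (x) x 40 (y) x 50 mm (z), white picture patches on top and ends, about 70 g. Origin: centre of the underside. Starts upright on the counter in front of the tray. Two to four of box0 to box3 are present; the others are absent (None).
- box1: Small boxed photo frame: black box 56 (x) x 40 (y) x 50 mm (z), white picture patches on top and ends, about 70 g. Origin: centre of the underside. Starts upright on the counter in front of the tray. Two to four of box0 to box3 are present; the others are absent (None).
- box2: Small boxed photo frame: black box 56 (x) x 40 (y) x 50 mm (z), white picture patches on top and ends, about 70 g. Origin: centre of the underside. Starts upright on the counter in front of the tray. Two to four of box0 to box3 are present; the others are absent (None).
- box3: Small boxed photo frame: black box 56 (x) x 40 (y) x 50 mm (z), white picture patches on top and ends, about 70 g. Origin: centre of the underside. Starts upright on the counter in front of the tray. Two to four of box0 to box3 are present; the others are absent (None).
- rod: Loose plain steel rod, diameter 11 mm, length 180 mm, both ends alike and tapered over the last 8 mm, 120 g. Origin: its middle; its x axis runs along the rod. Starts in the rest.
- rest: Fixed wooden rod rest, 130 (x) x 50 mm (y). Origin: centre of its underside. Two V notches at x = +-52 mm (10 mm thick, 34 mm wide at the mouth, tops at 53 mm height) hold the rod along the rest's x with its axis 44 mm above the counter; between the notches only an 8 mm base lies under the rod.
- tin_a: Bystander: round black tin, 66 mm across, 26 mm high; origin centre of underside. Leave alone.
- tin_b: Bystander: like tin_a. Leave alone.
- carton: Bystander: flat black carton with white ends, 100 x 150 x 22 mm; origin centre of underside. Leave alone.
- label_roll: Bystander: paper label roll lying flat, 64 mm across, 25 mm high; origin centre of underside. Leave alone.
- screwdriver: Bystander: screwdriver lying beyond the tray. Leave alone.
- flat_frame: Bystander: dark wooden picture frame lying flat, 130 x 100 x 12 mm; origin centre of underside. Leave alone.
Mind the look-alikes: they are no part of the job. Leave any purple or red look-alike of the box1 alone. What is shaped like the box3 but red is not meant.

How it is judged:
On the way, in this order (a step that is already met when the one before it is completed fails the run):
1. the screw eye is turned fully loose with the rod through its loop (value of joint eye below 0.2 rad and x of eye_hole in the frame of rod between -0.088 and 0.088 m and y of eye_hole in the frame of rod between -0.009 and 0.009 m and z of eye_hole in the frame of rod between -0.009 and 0.009 m), for 0.1 s.
2. every box stands upright and square in the tray between stop and pusher (x of box0 in the frame of tray between -0.014 and 0.014 m and z of box0 in the frame of tray between 0.003 and 0.013 m and y of each of box0, box1, box2, box3 in the frame of tray above -0.156 m and y of each of box0, box1, box2, box3 in the frame of pusher below -0.014 m and angle between the x axis of each of box0, box1, box2, box3 and the x axis of tray, either way round below 0.2 rad and angle between each of box0, box1, box2, box3's own z axis and vertical below 0.1 rad and x of box1 in the frame of tray between -0.014 and 0.014 m and z of box1 in the frame of tray between 0.003 and 0.013 m and x of box2 in the frame of tray between -0.014 and 0.014 m and z of box2 in the frame of tray between 0.003 and 0.013 m and x of box3 in the frame of tray between -0.014 and 0.014 m and z of box3 in the frame of tray between 0.003 and 0.013 m), for 0.2 s.
3. the pusher is shut and presses the row with more than 4 N (all of step 2 and (contact force between pusher and box0 above 4 N or contact force between pusher and box1 above 4 N or contact force between pusher and box2 above 4 N or contact force between pusher and box3 above 4 N)), for 0.05 s.
4. with the row held, the screw eye is turned fully home with the rod through its loop (all of step 2 and y of any of box0, box1, box2, box3 in the frame of pusher above -0.024 m and value of joint eye above 1.05 rad and x of eye_hole in the frame of rod between -0.088 and 0.088 m and y of eye_hole in the frame of rod between -0.009 and 0.009 m and z of eye_hole in the frame of rod between -0.009 and 0.009 m), for 0.1 s.
At the end, for the whole second after the job is handed in: Every box upright on the tray floor, within 14 mm of its centre line, square within 0.2 rad; gaps at stop and pusher under 4 mm, between boxes under 7 mm; screw eye at 1.05 rad or more; rod at rest in both notches, its middle within 35 mm of the rest's middle, along it within 0.1 rad (all of step 2 and y of any of box0, box1, box2, box3 in the frame of pusher above -0.024 m and (y of box0 in the frame of tray below -0.146 m or distance between box0 and box1 below 0.047 m or distance between box0 and box2 below 0.047 m or distance between box0 and box3 below 0.047 m) and (y of box1 in the frame of tray below -0.146 m or distance between box1 and box0 below 0.047 m or distance between box1 and box2 below 0.047 m or distance between box1 and box3 below 0.047 m) and (y of box2 in the frame of tray below -0.146 m or distance between box2 and box0 below 0.047 m or distance between box2 and box1 below 0.047 m or distance between box2 and box3 below 0.047 m) and (y of box3 in the frame of tray below -0.146 m or distance between box3 and box0 below 0.047 m or distance between box3 and box1 below 0.047 m or distance between box3 and box2 below 0.047 m) and value of joint eye above 1.05 rad and z of rod in the frame of rest between 0.038 and 0.05 m and horizontal distance between rod and rest below 0.035 m and angle between the x axis of rod and the x axis of rest, either way round below 0.1 rad and linear speed of each of rod, box0, box1, box2, box3 below 0.02 m/s); the robot touches nothing.
It fails at once if the eye is turned with the gripper instead of the rod (contact force between the fingers and eye above 3 N).
It fails at once if the boxes are crushed by the pusher (over 45 N) (contact force between pusher and box0 above 45 N or contact force between pusher and box1 above 45 N or contact force between pusher and box2 above 45 N or contact force between pusher and box3 above 45 N).
It fails at once if a bystander is moved more than 50 mm (distance of any of tin_a, tin_b, carton, label_roll, screwdriver, flat_frame from where it was at the start of the episode above 0.05 m).
Of box0, box1, box2, box3 only 2 to 4 are there at a start; the rules pass over those that are not, and their reading is None.
At some moment in a run one of box0, box1, box2, box3 may be knocked a few centimetres aside while the robot is not near it.
It also fails if it takes over 210 s, if anything falls off the work surface, if the arm or the gripper's body presses on something with over 40 N, if the wrist force passes 120 N, or if a joint passes its speed limit or range.

## Working session

There is one attempt and no reset: what is moved stays moved. The work goes in short steps, Python scripts to look and compute and a tool call to move; the robot and the scene stay as the last step left them, time stands still between calls to the robot, and variables do not carry over. Pictures are saved under pics/ and viewed, and the job is handed in when it is done.

Besides the shell and the picture viewer there is one more tool, called by a JSON object that holds its "api" and its "payload". jog_arm: Moves the arm, as the interface text tells. Its arguments: {"type":"object","properties":{"plan":{"type":"array","items":{"type":"array","items":{"type":"number"}}},"hand":{"type":"number"},"force":{"type":"number"}},"required":["plan"]}

```bash
ls; mkdir -p pics; python3 - <<'E'
from workcell import *
import cv2
s=get_state();print(s)
for n in ["side","top","wrist"]:
    c=calibration(n);print(n,c["K"].tolist() if hasattr(c["K"],'tolist') else c["K"]);print(c["world_to_cam"])
    cv2.imwrite(f"pics/a_{n}.png",read_camera(n)[:,:,::-1])
E
```

```text
pics
{'clock': 0.0, 'joint_pos': array([ 1.05442406e+00,  3.14011382e-01,  4.49657638e-02,  1.30360765e+00,
       -4.83197250e-06,  1.43115251e+00]), 'qvel': array([-0.00178748, -0.0011986 ,  0.00120777, -0.00105417,  0.00019141,
       -0.00127061]), 'tau': array([ 3.51908666e-04, -4.80624175e+01,  2.98533511e+01,  1.93372200e-02,
        7.86685609e-05, -2.10818030e-08]), 'tcp_pos': array([0.21127929, 0.53416034, 0.20209728]), 'orientation': array([-2.96826804e-04,  1.87252220e-01,  9.82311429e-01, -8.79747910e-04]), 'wrist_force': array([-0.11206158,  0.25444462, -0.36723297]), 'ft_torque': array([ 0.03115942,  0.04520407, -0.01704957]), 'finger_gap': 0.0854149109962796}
side [[473.826336604911, 0.0, 323.3814033800583], [0.0, 473.826336604911, 247.3077317784991], [0.0, 0.0, 1.0]]
[[ 0.99198431 -0.12503019  0.01829163 -0.57532966]
 [-0.08345115 -0.75692165 -0.64815547  0.10850518]
 [ 0.09488433  0.6414336  -0.76128831  1.18488134]
 [ 0.          0.          0.          1.        ]]
top [[434.7517953582452, 0.0, 321.78582968193115], [0.0, 434.7517953582452, 248.81758965465733], [0.0, 0.0, 1.0]]
[[ 0.01502365 -0.99968019 -0.0203423  -0.00680259]
 [-0.98308246 -0.01105384 -0.18282967  0.57597021]
 [ 0.18254634  0.02274493 -0.98293413  0.92135271]
 [ 0.          0.          0.          1.        ]]
wrist [[362.799128975658, 0.0, 319.881077716152], [0.0, 362.799128975658, 239.46747262589474], [0.0, 0.0, 1.0]]
[[ 0.36847198  0.92963617 -0.00223241 -0.57281589]
 [ 0.89796739 -0.35529617  0.25965207 -0.03337799]
 [ 0.24058879 -0.09767915 -0.96569965  0.37840634]
 [ 0.          0.          0.          1.        ]]
```

View pics/a_top.png

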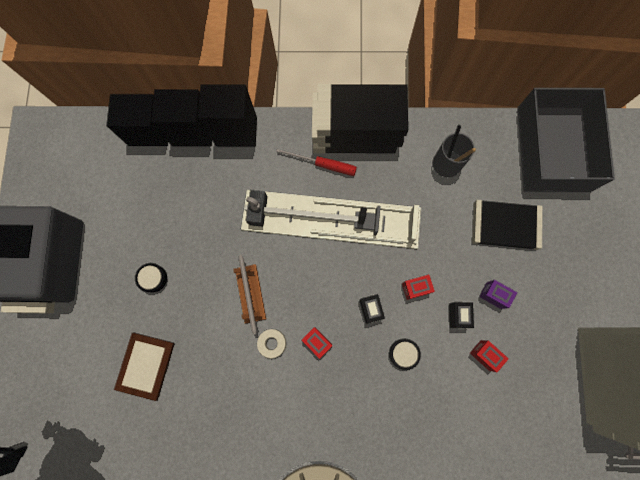

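View pics/a_side.png

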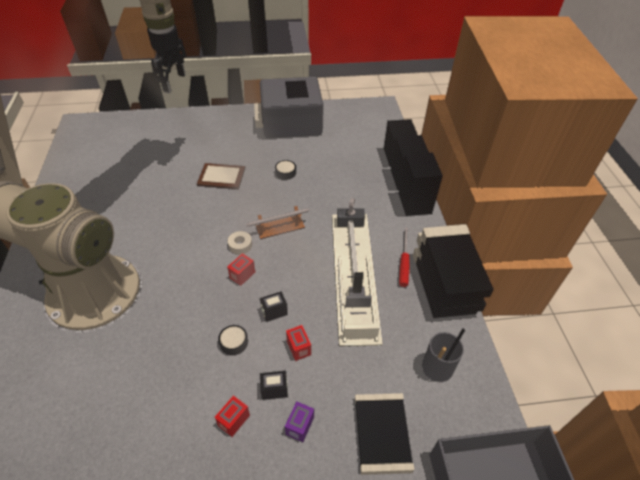

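View pics/a_wrist.png

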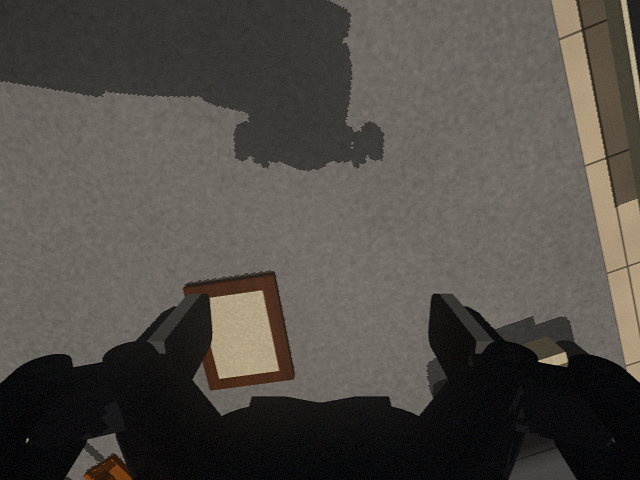

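```bash
cat > h.py <<'E'
from workcell import *
import numpy as np, cv2
from scipy.spatial.transform import Rotation as R
def ray(c,uv,z):
    K=np.array(c["K"]);T=np.array(c["world_to_cam"]);Rm=T[:3,:3];o=-Rm.T@T[:3,3]
    d=Rm.T@np.linalg.solve(K,np.array([uv[0],uv[1],1.]))
    return o+d*(z-o[2])/d[2]
def proj(c,p):
    K=np.array(c["K"]);T=np.array(c["world_to_cam"]);q=K@(T[:3,:3]@np.array(p)+T[:3,3]);return q[:2]/q[2]
def snap(n,f,crop=None,s=1):
    c=calibration(n);im=read_camera(n)[:,:,::-1].copy();np.save(f"pics/{f}.npy",im);np.save(f"pics/{f}_cal.npy",c,allow_pickle=True)
    if crop: x0,y0,x1,y1=crop;im=im[y0:y1,x0:x1]
    cv2.imwrite(f"pics/{f}.png",cv2.resize(im,None,fx=s,fy=s,interpolation=cv2.INTER_CUBIC));return c
def st():
    s=get_state();r=R.from_quat(np.roll(s["orientation"],-1))
    print("t",round(s["clock"],2),"tcp",np.round(s["tcp_pos"],4),"yvec",np.round(r.as_matrix()[:,1],3),"zvec",np.round(r.as_matrix()[:,2],3),"F",np.round(s["wrist_force"],1),"T",np.round(s["ft_torque"],2),"gap",round(s["finger_gap"],4),"q",np.round(s["joint_pos"],2));return s
E
python3 - <<'E'
from h import *
try: print("hpz",hold_point_z)
except Exception as e: print(e)
import workcell; print([x for x in dir(workcell) if not x.startswith('_')])
im=cv2.imread("pics/a_top.png");c=calibration("top")
cv2.imwrite("pics/b1.png",cv2.resize(im[180:260,230:430],None,fx=4,fy=4,interpolation=cv2.INTER_CUBIC))
cv2.imwrite("pics/b2.png",cv2.resize(im[250:370,220:420],None,fx=4,fy=4,interpolation=cv2.INTER_CUBIC))
for n,uv,z in [("boxA",(372,308),.05),("boxB",(463,314),.05),("rodfar",(241,257),.044),("rodnear",(256,334),.044),("eye",(253,203),.086),("stop end",(418,228),.05),("lefttop tray",(244,191),0.008),("leftbot",(242,232),0.008),("post",(368,213),.095)]:
    print(n,np.round(ray(c,uv,z),4))
E
```

```text
hpz 0.0187
['MotionError', 'calibration', 'get_state', 'hand_in', 'hold_point_z', 'read_camera']
boxA [ 0.4461 -0.111   0.05  ]
boxB [ 0.436  -0.3082  0.05  ]
rodfar [0.5568 0.1836 0.044 ]
rodnear [0.3864 0.1422 0.044 ]
eye [0.6714 0.1539 0.086 ]
stop end [ 0.6268 -0.2157  0.05  ]
lefttop tray [0.7243 0.1919 0.008 ]
leftbot [0.6228 0.1918 0.008 ]
post [ 0.6484 -0.0994  0.095 ]
```

View pics/b1.png

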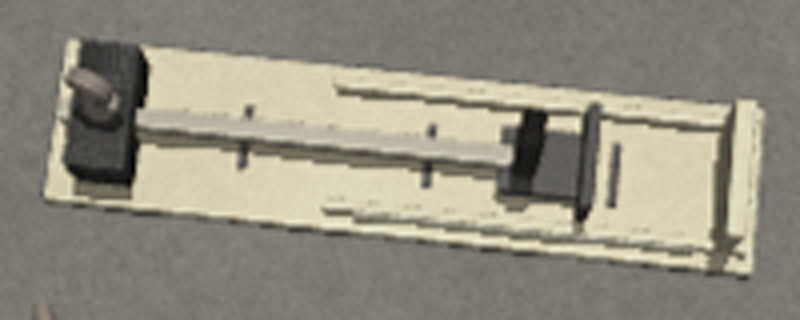

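View pics/b2.png

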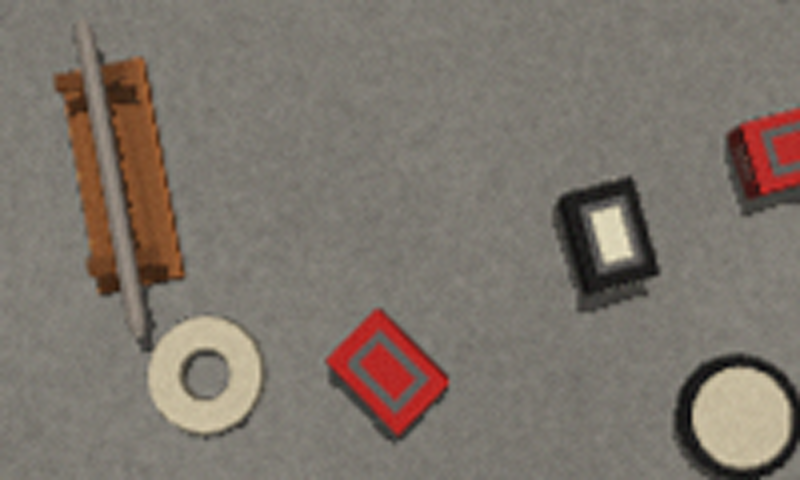

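```bash
python3 - <<'E'
from h import *
s=st();c=calibration("wrist");T=np.array(c["world_to_cam"]);o=-T[:3,:3].T@T[:3,3]
Rt=R.from_quat(np.roll(s["orientation"],-1)).as_matrix()
print("cam in tool",np.round(Rt.T@(o-s["tcp_pos"]),4));print("cam fwd in tool",np.round(Rt.T@T[2,:3],3),"cam right in tool",np.round(Rt.T@T[0,:3],3))
E
```

```text
t 0.15 tcp [0.2114 0.5343 0.2023] yvec [ 0.368  0.93  -0.001] zvec [-0.001 -0.001 -1.   ] F [ 0.2  0.1 -0.4] T [-0.01 -0.    0.  ] gap 0.0852 q [1.05 0.31 0.05 1.3  0.   1.43]
cam in tool [ 0.0657 -0.0011 -0.1706]
cam fwd in tool [-0.26  -0.001  0.966] cam right in tool [-0.001  1.     0.001]
```

{"api": "jog_arm", "payload": {"plan": [[0.023,-0.038,0.008,0,0,3.5],[0.023,-0.038,0.008,0,0,3.5],[0.023,-0.038,0.008,0,0,3.5],[0.023,-0.038,0.008,0,0,3.5],[0.023,-0.038,0.008,0,0,3.5],[0.023,-0.038,0,0,0,3.5],[0.023,-0.038,0,0,0,3.5],[0.023,-0.038,0,0,0,3.5],[0.023,-0.038,0,0,0,3.5],[0.023,-0.038,0,0,0,3.5]], "hand": 1, "force": 100}}

```text
clock: 1.15
tcp_pos: [0.4421, 0.153, 0.243]
orientation: [0.0, -0.118, 0.993, 0.0]
wrist_force: [0.4, 0.6, 0.4]
finger_gap: 0.0855
```

```bash
python3 - <<'E'
from h import *
st();snap("wrist","c1")
E
```

```text
t 1.15 tcp [0.4421 0.153  0.243 ] yvec [-0.234  0.972  0.   ] zvec [ 0.  0. -1.] F [0.4 0.6 0.4] T [-0.02 -0.07  0.04] gap 0.0855 q [ 0.16  0.1  -0.13  1.35  0.   -0.08]
```

View pics/c1.png

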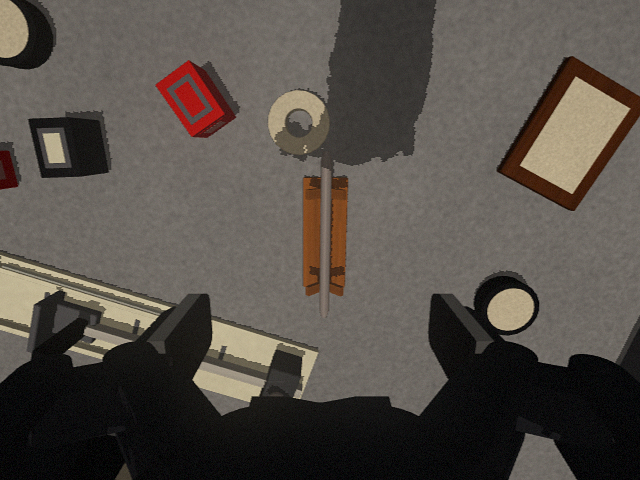

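```bash
cat >> h.py <<'E'
def zoom(f,crop,out,s=4):
    im=np.load(f"pics/{f}.npy");x0,y0,x1,y1=crop
    cv2.imwrite(f"pics/{out}.png",cv2.resize(im[y0:y1,x0:x1],None,fx=s,fy=s,interpolation=cv2.INTER_CUBIC))
def cal(f): return np.load(f"pics/{f}_cal.npy",allow_pickle=True).item()
E
python3 - <<'E'
from h import *
c=cal("c1")
zoom("c1",(250,140,400,330),"c1z",3)
a=ray(c,(326.5,157),.044);b=ray(c,(324,318),.044);print(a,b,np.linalg.norm(a-b),(a+b)/2,np.arctan2(*(b-a)[[1,0]]))
E
```

```text
[0.39035797 0.14616418 0.044     ] [0.56188488 0.18538825 0.044     ] 0.17595455734331417 [0.47612142 0.16577622 0.044     ] 0.22481047615973473
```

View pics/c1z.png

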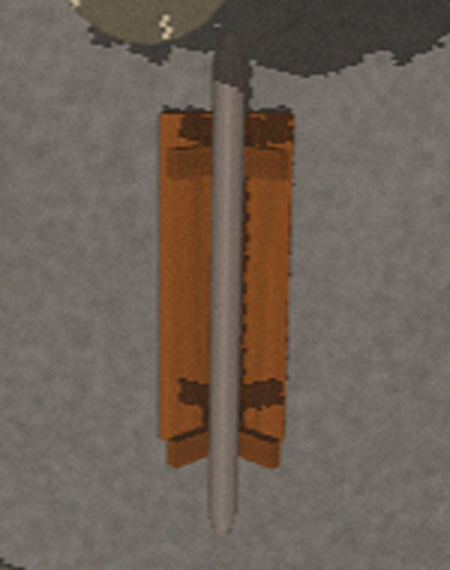

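```bash
python3 - <<'E'
from h import *
c=cal("c1")
f=lambda u,v,z: ray(c,(250+u/3,140+v/3),z)
for p in [(161,440),(284,437)]: print("base far",f(*p,.008))
for p in [(161,112),(294,112)]: print("near top?",f(*p,.053), f(*p,.008))
print("far notch foot edges top", f(168,467,.053),f(280,467,.053), f(168,440,.053),f(283,437,.053))
a=f(231,38,.044);b=f(222,533,.044);print(np.linalg.norm(a-b),(a+b)/2,np.arctan2(*(b-a)[[1,0]]))
E
```

```text
base far [0.54538334 0.15663788 0.008     ]
base far [0.53262246 0.20412224 0.008     ]
near top? [0.41426576 0.12874753 0.053     ] [0.41881186 0.12774906 0.008     ]
near top? [0.4040647  0.17115233 0.053     ] [0.40733768 0.17544612 0.008     ]
far notch foot edges top [0.53631621 0.15917432 0.053     ] [0.52692771 0.19814461 0.053     ] [0.52621068 0.15685008 0.053     ] [0.51553159 0.19630142 0.053     ]
0.17974084132465626 [0.47382913 0.16546899 0.044     ] 0.22239254029743608
```

{"api": "jog_arm", "payload": {"plan": [[0.0095,0.0074,-0.012,0,0,-0.6],[0,0,-0.025,0,0,0],[0,0,-0.03,0,0,0],[0,0,-0.03,0,0,0],[0,0,-0.03,0,0,0],[0,0,-0.03,0,0,0],[0,0,-0.025,0,0,0],[0,0,-0.02,0,0,0],[0,0,-0.015,0,0,0],[0,0,0,0,0,0]]}}

```text
clock: 2.2
tcp_pos: [0.4482, 0.1629, 0.0233]
orientation: [-0.003, -0.112, 0.994, 0.0]
wrist_force: [-0.5, 0.4, -0.3]
finger_gap: 0.0853
```

{"api": "jog_arm", "payload": {"plan": [[0,0,0,0,0,0],[0,0,0,0,0,0],[0,0,0,0,0,0],[0,0,0,0,0,0],[0,0,0,0,0,0],[0,0,0,0,0,0],[0,0,0,0,0,0],[0,0,0,0,0,0],[0,0,0,0,0,0],[0,0,0,0,0,0]], "hand": 0}}

```text
clock: 3.2
tcp_pos: [0.4511, 0.1621, 0.026]
orientation: [-0.0, -0.112, 0.994, 0.0]
wrist_force: [-0.1, 0.6, -0.7]
finger_gap: 0.0001
```

```bash
python3 - <<'E'
from h import *
st();snap("wrist","c2")
E
```

```text
t 3.2 tcp [0.4511 0.1621 0.026 ] yvec [-0.222  0.975  0.   ] zvec [-0.  0. -1.] F [-0.1  0.6 -0.7] T [ 0.02 -0.01  0.02] gap 0.0001 q [ 0.18  0.26 -0.49  0.82  0.   -0.05]
```

View pics/c2.png

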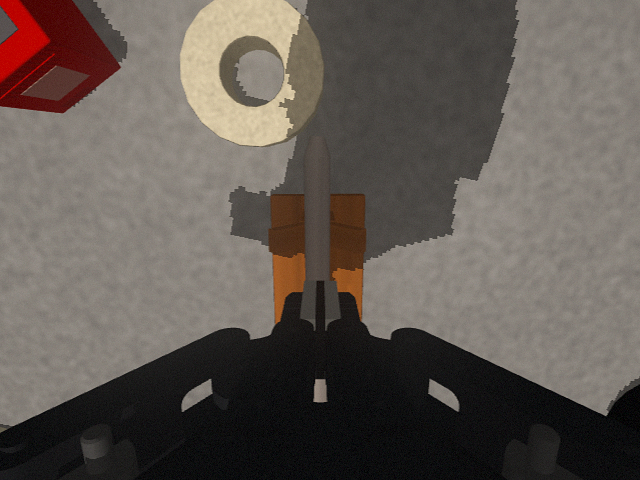

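```bash
python3 - <<'E'
from h import *
snap("side","c3",(200,150,380,280),4)
zoom("c2",(240,120,400,420),"c2z",2)
E
```

```text
(no output)
```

View pics/c3.png

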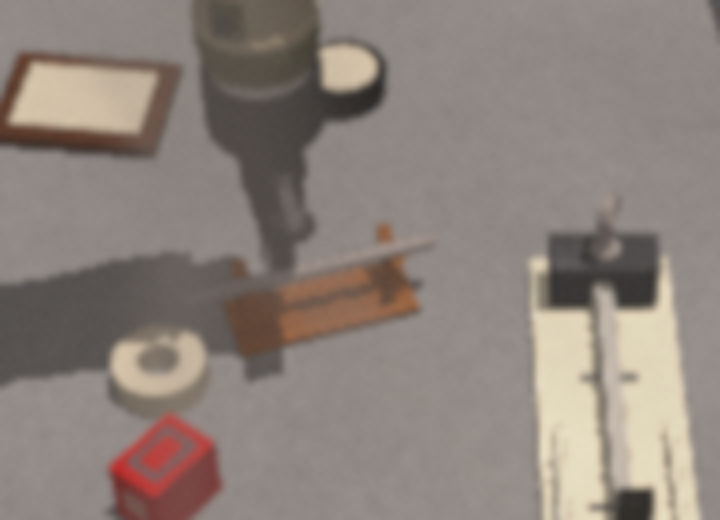

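View pics/c2z.png

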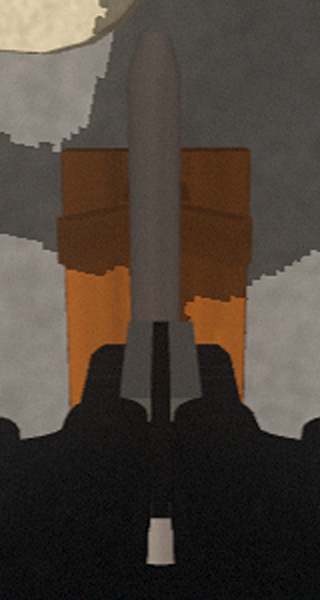

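{"api": "jog_arm", "payload": {"plan": [[0,0,0.005,0,0,0],[0,0,0.01,0,0,0],[0,0,0.01,0,0,0],[0,0,0.01,0,0,0],[0,0,0.01,0,0,0],[0,0,0.005,0,0,0],[0,0,0,0,0,0],[0,0,0,0,0,0],[0,0,0,0,0,0],[0,0,0,0,0,0]]}}

```text
clock: 4.3
tcp_pos: [0.4507, 0.162, 0.0755]
orientation: [-0.0, -0.112, 0.994, 0.0]
wrist_force: [-0.5, 0.1, 0.2]
finger_gap: -0.0006
```

```bash
python3 - <<'E'
from h import *
st()
snap("side","c4",(200,150,380,280),4);snap("wrist","c5")
E
```

```text
t 4.3 tcp [0.4507 0.162  0.0755] yvec [-0.222  0.975  0.   ] zvec [-0.001 -0.    -1.   ] F [-0.5  0.1  0.2] T [ 0.    0.   -0.02] gap -0.0006 q [ 0.18  0.21 -0.42  0.94  0.   -0.05]
```

View pics/c4.png

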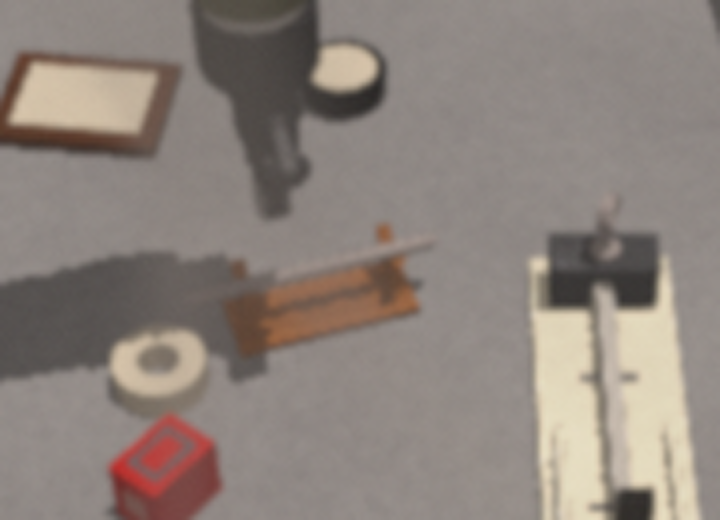

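View pics/c5.png

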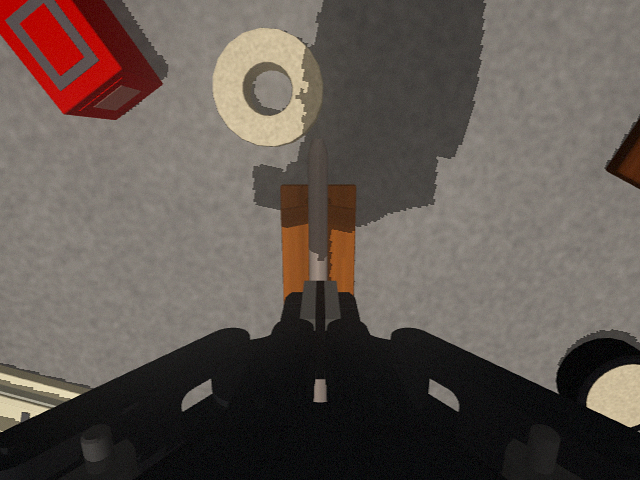

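```bash
python3 - <<'E'
from h import *
c=calibration("side");s=get_state()
for dz in (0,.0187,.04): 
    p=s["tcp_pos"]+[0,0,dz];print((proj(c,p)-[200,150])*4)
for z in (.03,.044,.053): 
  print(z,(proj(c,[0.474+.0877,0.1655+.02,z])-[200,150])*4,(proj(c,[0.474-.0877,0.1655-.02,z])-[200,150])*4, (proj(c,[0.45,0.16,z])-[200,150])*4)
c=calibration("wrist")
print(proj(c,s["tcp_pos"]),proj(c,s["tcp_pos"]+[0,0,.0187]))
E
```

```text
[274.73166765 239.32949125]
[272.77381308 219.40062741]
[270.48913526 196.1450527 ]
0.03 [435.60585915 249.71283041] [185.80959543 311.03090965] [278.39930891 288.33126852]
0.044 [435.5061697  235.59649844] [183.62888281 296.95859995] [277.00542282 274.23891185]
0.053 [435.44123147 226.40104664] [182.20773663 287.78783214] [276.09718921 265.0565603 ]
[321.77688409 278.69162466] [321.94431648 293.71913469]
```

```bash
python3 - <<'E'
from h import *
s=get_state();c=calibration("wrist")
Rt=R.from_quat(np.roll(s["orientation"],-1)).as_matrix()
for d in (0,-.01,-.0187,-.03,-.04):
    print(d,[np.round(proj(c,s["tcp_pos"]+Rt@np.array([x,y,d])),1) for x in (.011,-.011) for y in (0.006,)])
zoom("c5",(270,260,370,420),"c5z",4)
zoom("c4",(250,180,300,240),"c4z",10)
E
```

```text
0 [array([333.9, 257.8]), array([333.5, 298.9])]
-0.01 [array([334.7, 264.4]), array([334.3, 307.6])]
-0.0187 [array([335.5, 270.8]), array([335. , 315.9])]
-0.03 [array([336.6, 280.1]), array([336. , 328.1])]
-0.04 [array([337.7, 289.6]), array([337. , 340.4])]
```

View pics/c5z.png

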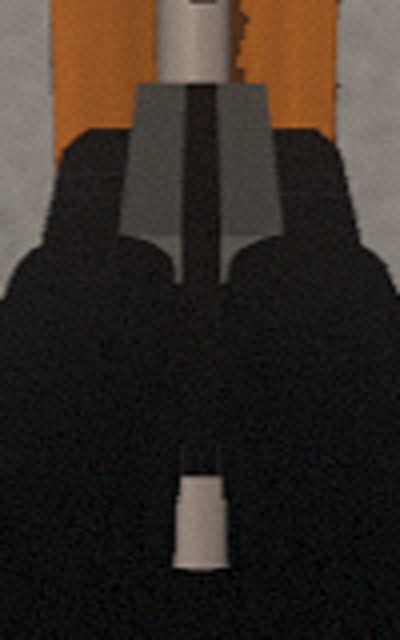

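View pics/c4z.png

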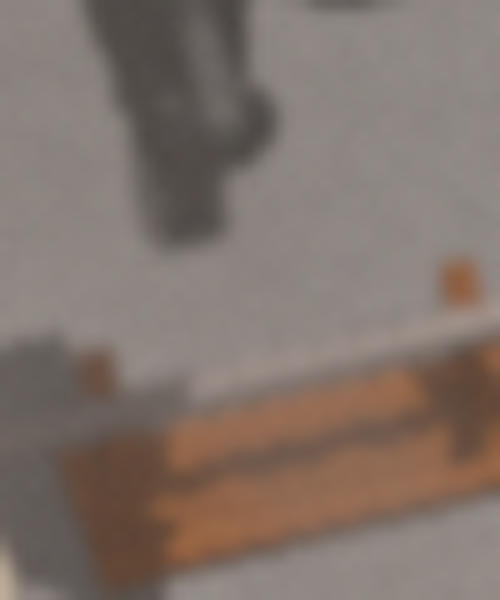

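```bash
python3 - <<'E'
from h import *
s=get_state();c=calibration("side");cw=calibration("wrist")
Rt=R.from_quat(np.roll(s["orientation"],-1)).as_matrix()
for y in (0,-.007,-.014):
  for x in (.011,-.011):
    print(y,x,[np.round(proj(c,s["tcp_pos"]+Rt@np.array([x,y,-d])),1) for d in (0,.0187,.025,.03,.035)],[np.round(proj(cw,s["tcp_pos"]+Rt@np.array([x,y,-d])),1) for d in (.0187,.025,.03,.035)])
E
```

```text
0 0.011 [array([264.7, 210.8]), array([264.2, 205.8]), array([264. , 204.1]), array([263.9, 202.7]), array([263.7, 201.4])] [array([322. , 270.8]), array([322. , 275.8]), array([322.1, 280.1]), array([322.1, 284.7])]
0 -0.011 [array([272.6, 208.9]), array([272.2, 203.9]), array([272. , 202.2]), array([271.9, 200.8]), array([271.8, 199.5])] [array([321.9, 315.9]), array([322. , 322.5]), array([322. , 328.1]), array([322.1, 334.1])]
-0.007 0.011 [array([265.4, 212.5]), array([264.9, 207.6]), array([264.7, 205.9]), array([264.6, 204.5]), array([264.4, 203.1])] [array([306.2, 270.8]), array([305.6, 275.8]), array([305.2, 280.1]), array([304.7, 284.7])]
-0.007 -0.011 [array([273.4, 210.6]), array([272.9, 205.7]), array([272.8, 204. ]), array([272.7, 202.6]), array([272.5, 201.2])] [array([306.7, 315.9]), array([306.2, 322.5]), array([305.7, 328.1]), array([305.3, 334.1])]
-0.014 0.011 [array([266.1, 214.3]), array([265.6, 209.3]), array([265.4, 207.6]), array([265.3, 206.3]), array([265.1, 204.9])] [array([290.4, 270.8]), array([289.3, 275.8]), array([288.3, 280.1]), array([287.2, 284.7])]
-0.014 -0.011 [array([274.1, 212.4]), array([273.7, 207.4]), array([273.5, 205.7]), array([273.4, 204.4]), array([273.3, 203. ])] [array([291.5, 315.9]), array([290.4, 322.5]), array([289.4, 328.1]), array([288.5, 334.1])]
```

{"api": "jog_arm", "payload": {"plan": [[0,-0.0015,0,0,0,0],[0,0,0,0,0,0],[0,0,-0.005,0,0,0],[0,0,-0.015,0,0,0],[0,0,-0.015,0,0,0],[0,0,-0.015,0,0,0],[0,0,-0.01,0,0,0],[0,0,-0.008,0,0,0],[0,0,-0.005,0,0,0],[0,0,0,0,0,0]], "hand": 1}}

```text
clock: 5.4
tcp_pos: [0.4508, 0.1606, 0.0025]
orientation: [-0.0, -0.112, 0.994, 0.0]
wrist_force: [-0.3, 0.5, 0.2]
finger_gap: 0.0858
```

{"api": "jog_arm", "payload": {"plan": [[0,0,0,0,0,0],[0,0,0,0,0,0],[0,0,0,0,0,0],[0,0,0,0,0,0],[0,0,0,0,0,0],[0,0,0,0,0,0],[0,0,0,0,0,0],[0,0,0,0,0,0],[0,0,0,0,0,0],[0,0,0,0,0,0]], "hand": 0}}

```text
clock: 6.4
tcp_pos: [0.4513, 0.1608, 0.0034]
orientation: [0.0, -0.112, 0.994, 0.0]
wrist_force: [-1.9, 1.4, 5.5]
finger_gap: 0.0072
```

```bash
python3 - <<'E'
from h import *
st();snap("wrist","d1")
E
```

```text
t 6.4 tcp [0.4513 0.1608 0.0034] yvec [-0.222  0.975  0.   ] zvec [ 0.001  0.001 -1.   ] F [-1.9  1.4  5.5] T [0.23 0.3  0.07] gap 0.0072 q [ 0.17  0.29 -0.52  0.76  0.   -0.05]
```

View pics/d1.png

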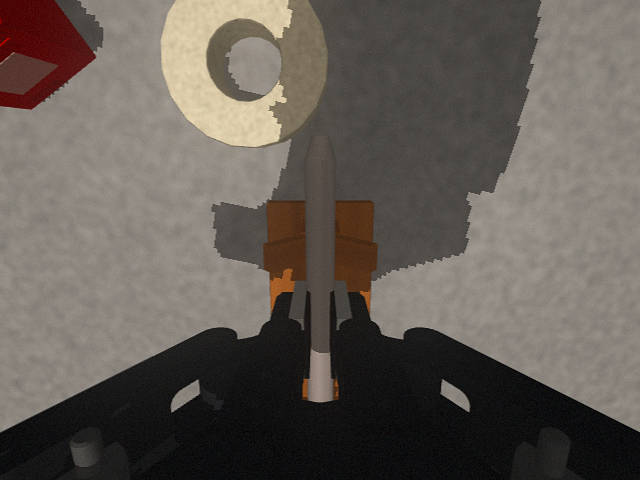

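{"api": "jog_arm", "payload": {"plan": [[0,0,0.01,0,0,0],[0,0,0.03,0,0,0],[0,0,0.04,0,0,0],[0.02,0.005,0.04,0,0,0],[0.04,0.01,0.03,0,0,0],[0.04,0.01,0.03,0,0,0],[0.04,0.01,0.02,0,0,0],[0.04,0.01,0,0,0,0],[0.04,0.005,0,0,0,0],[0.02,0,0,0,0,0]]}}

```text
clock: 7.45
tcp_pos: [0.6919, 0.2104, 0.2008]
orientation: [0.0, -0.112, 0.994, -0.0]
wrist_force: [0.2, -0.5, -2.3]
finger_gap: 0.0074
```

```bash
python3 - <<'E'
from h import *
st();snap("wrist","d2")
E
```

```text
t 7.45 tcp [0.6919 0.2104 0.2008] yvec [-0.222  0.975 -0.   ] zvec [ 0. -0. -1.] F [ 0.2 -0.5 -2.3] T [ 0.    0.02 -0.04] gap 0.0074 q [ 0.18  0.63  0.54  1.48 -0.   -0.04]
```

View pics/d2.png

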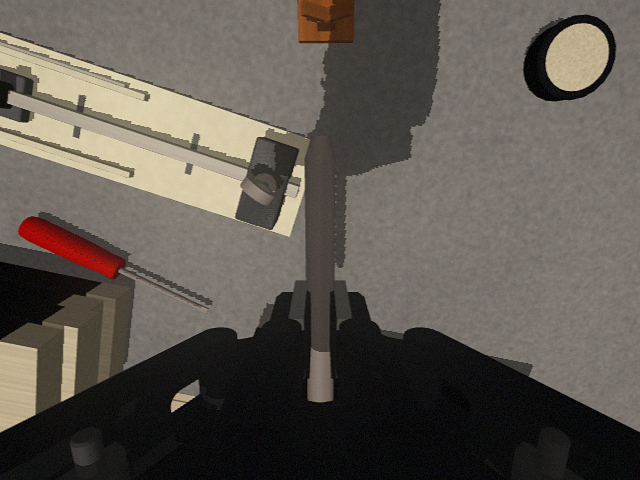

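```bash
python3 - <<'E'
from h import *
zoom("d2",(210,120,340,240),"d2z",6)
c=cal("d2");s=get_state()
Rt=R.from_quat(np.roll(s["orientation"],-1)).as_matrix()
for z in (.03,.04,.045):
  e=ray(c,(320,135.5),s["tcp_pos"][2]+z);print(z,"near end in tool",Rt.T@(e-s["tcp_pos"]))
E
```

```text
0.03 near end in tool [ 0.07004352  0.00023533 -0.03000593]
0.04 near end in tool [ 0.06987488  0.00023947 -0.04000592]
0.045 near end in tool [ 0.06979056  0.00024155 -0.04500592]
```

View pics/d2z.png

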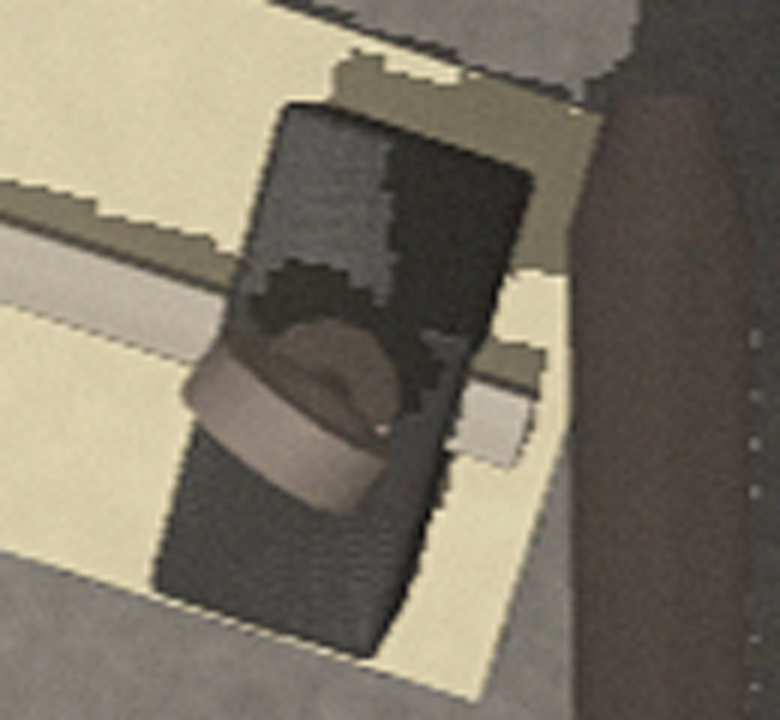

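```bash
python3 - <<'E'
from h import *
c=cal("d2")
f=lambda u,v,z: ray(c,(210+u/6,120+v/6),z)
a=f(285,103,.05);b=f(155,590,.05);d=f(533,178,.05);e=f(372,657,.05)
print("blk",a,b,d,e,np.linalg.norm(a-b),np.linalg.norm(a-d),np.linalg.norm(b-e),np.linalg.norm(d-e))
t=(b-a)/np.linalg.norm(b-a);print("tray yaw",np.arctan2(t[1],t[0]))
n=np.array([-t[1],t[0],0]);print("blk centre",(a+b)/2+n*.018,(a+b)/2-n*.018,(a+b+d+e)/4)
l1,r1=f(215,345,.086),f(385,465,.086);l2,r2=f(188,390,.086),f(340,512,.086)
print("ring",l1,r1,l2,r2,np.linalg.norm(l1-r1),np.linalg.norm(l2-r2),"c",(l1+r1+l2+r2)/4)
v=((r1-l1)+(r2-l2));print("ring plane dir yaw",np.arctan2(v[1],v[0]))
E
```

```text
blk [0.63541895 0.14186786 0.05      ] [0.70926525 0.13531894 0.05      ] [0.63774738 0.17838106 0.05      ] [0.71221536 0.16912852 0.05      ] 0.07413612086020463 0.03658736196679755 0.033938045200843 0.07504059053928654
tray yaw -0.08845171751485248
blk centre [0.67393215 0.15652303 0.05      ] [0.67075204 0.12066377 0.05      ] [0.67366173 0.1561741  0.05      ]
ring [0.66632595 0.14433967 0.086     ] [0.67680744 0.16882517 0.086     ] [0.67284422 0.14188845 0.086     ] [0.68426677 0.16419701 0.086     ] 0.026634596377728217 0.025062853718979497 c [0.67506109 0.15481257 0.086     ]
ring plane dir yaw 1.132997186712541
```

{"api": "jog_arm", "payload": {"plan": [[-0.0164,-0.0004,0,0,0,-2.75],[-0.02,0,0,0,0,-5],[-0.02,0,0,0,0,-5],[-0.02,0,0,0,0,-5],[-0.02,0,0,0,0,-5],[-0.02,0,0,0,0,-5],[-0.02,0,-0.02,0,0,-5],[-0.01,0,-0.03,0,0,-3],[0,0,-0.025,0,0,0],[0,0,-0.01,0,0,0]]}}

```text
clock: 8.5
tcp_pos: [0.5405, 0.2092, 0.1146]
orientation: [-0.002, 0.199, 0.98, -0.001]
wrist_force: [-0.6, 0.5, -1.2]
finger_gap: 0.0072
```

```bash
python3 - <<'E'
from h import *
st();snap("wrist","d3");snap("side","d4",(250,150,410,270),5);snap("top","d5",(200,170,320,270),6)
E
```

```text
t 8.5 tcp [0.5405 0.2092 0.1146] yvec [ 0.39   0.921 -0.003] zvec [-0.004 -0.001 -1.   ] F [-0.6  0.5 -1.2] T [-0.    0.04 -0.02] gap 0.0072 q [ 0.23  0.37 -0.1   1.11 -0.    0.63]
```

View pics/d4.png

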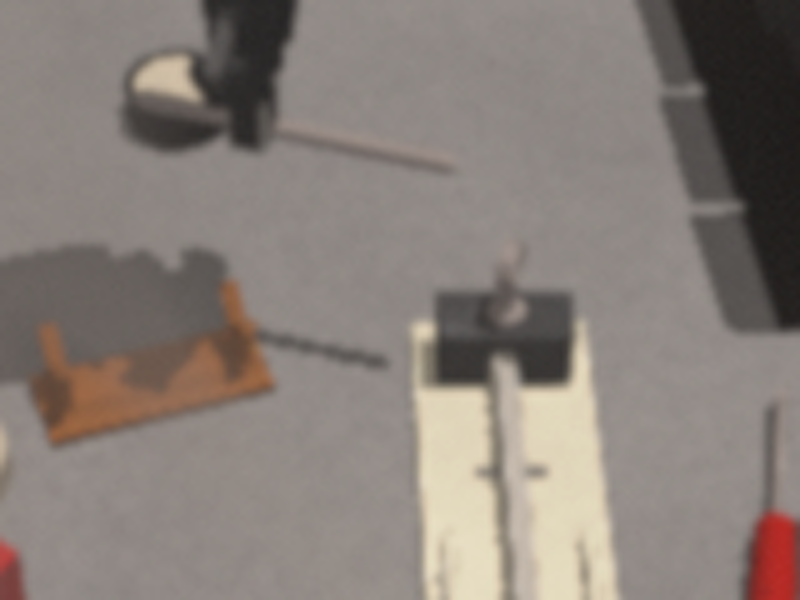

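View pics/d3.png

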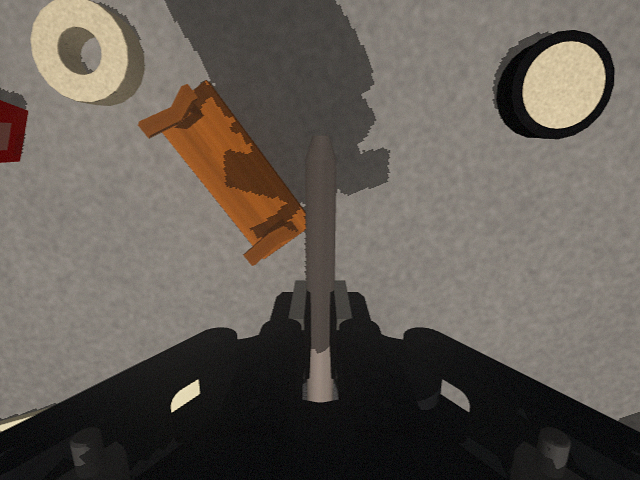

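```bash
python3 - <<'E'
from h import *
s=st();d=np.array([.921,-.39,0])
c=calibration("side");ct=calibration("top")
for L in (.11,):
  for z in (.035,.0406,.046):
    p=s["tcp_pos"]+d*L+[0,0,z];print(z,(proj(c,p)-[250,150])*5,(proj(ct,p)-[200,170])*6)
e=[.6745,.1555,.086];print("eye",(proj(c,e)-[250,150])*5,(proj(ct,e)-[200,170])*6)
E
```

```text
t 8.65 tcp [0.5429 0.2096 0.1169] yvec [ 0.39   0.921 -0.001] zvec [-0.001 -0.    -1.   ] F [ 0.6  0.6 -1. ] T [-0.02  0.03 -0.02] gap 0.0073 q [ 0.23  0.37 -0.09  1.11 -0.    0.63]
0.035 [454.37005169 161.18140696] [243.45833973 218.93010338]
0.0406 [454.8692664  153.08252737] [240.10306043 214.34782352]
0.046 [455.35393228 145.21967701] [236.82797735 209.87506702]
eye [507.03402937 262.7159873 ] [314.13489253 189.8197263 ]
```

View pics/d5.png

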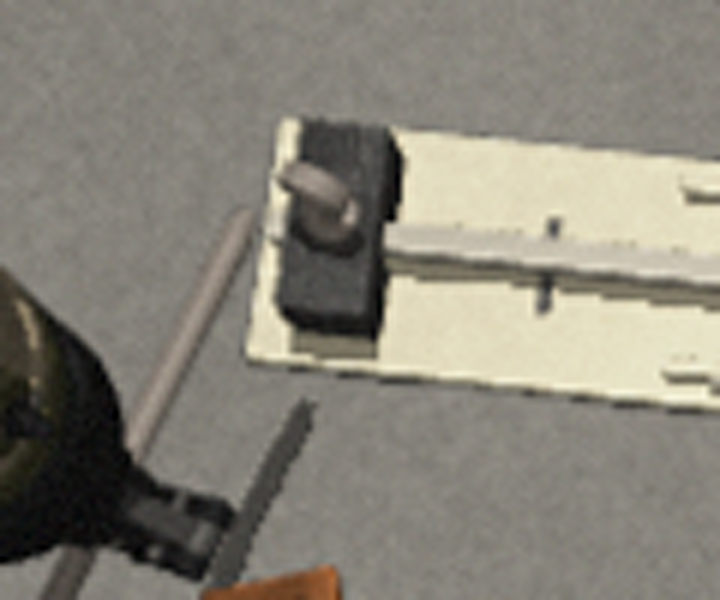

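```bash
python3 - <<'E'
from h import *
s=st();d=np.array([.921,-.39,0])
c=calibration("side");ct=calibration("top")
tc=np.array([.5425,.2096,.1155])
for z in (.03,.035,.0406):
    print(z,[np.round((proj(c,tc+d*L+[0,0,z])-[250,150])*5) for L in (-.07,0,.02,.05,.08,.11)],[np.round((proj(ct,tc+d*L+[0,0,z])-[200,170])*6) for L in (-.07,.05,.08,.11)])
snap("side","d6");zoom("d6",(270,150,360,210),"d6z",8)
E
```

```text
t 8.65 tcp [0.5429 0.2096 0.1169] yvec [ 0.39   0.921 -0.001] zvec [-0.001 -0.    -1.   ] F [ 0.6  0.6 -1. ] T [-0.02  0.03 -0.02] gap 0.0073 q [ 0.23  0.37 -0.09  1.11 -0.    0.63]
0.03 [array([128., 105.]), array([253., 130.]), array([289., 137.]), array([343., 148.]), array([398., 159.]), array([453., 170.])] [array([ 14., 703.]), array([171., 381.]), array([209., 303.]), array([247., 225.])]
0.035 [array([128.,  97.]), array([253., 123.]), array([289., 130.]), array([343., 141.]), array([398., 152.]), array([453., 163.])] [array([  9., 701.]), array([168., 378.]), array([206., 299.]), array([244., 221.])]
0.0406 [array([127.,  89.]), array([252., 115.]), array([289., 122.]), array([343., 133.]), array([398., 144.]), array([454., 155.])] [array([  4., 700.]), array([164., 374.]), array([203., 295.]), array([241., 217.])]
```

View pics/d6z.png

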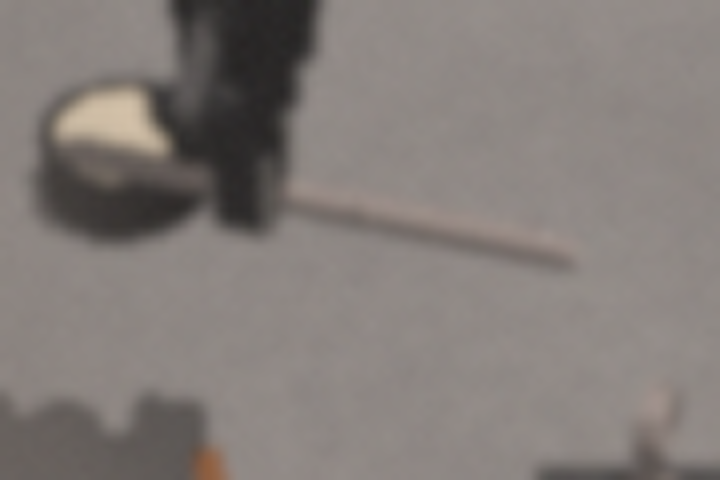

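{"api": "jog_arm", "payload": {"plan": [[0.002,-0.001,-0.01,0,0,0],[0.002,-0.001,-0.01,0,0,0],[0.002,0,-0.01,0,0,0],[0.001,0,-0.01,0,0,0],[0.001,0,-0.01,0,0,0],[0.001,0,-0.01,0,0,0],[0,0,-0.008,0,0,0],[0,0,0,0,0,0],[0,0,0,0,0,0],[0,0,0,0,0,0]]}}

```text
clock: 9.7
tcp_pos: [0.5526, 0.2079, 0.0494]
orientation: [0.0, 0.199, 0.98, 0.0]
wrist_force: [-0.0, -0.5, -2.3]
finger_gap: 0.0074
```

```bash
python3 - <<'E'
from h import *
st();snap("side","e1");zoom("e1",(290,170,370,230),"e1z",10);snap("top","e2");zoom("e2",(220,170,300,230),"e2z",10)
E
```

```text
t 9.7 tcp [0.5526 0.2079 0.0494] yvec [0.39  0.921 0.001] zvec [ 0.001  0.    -1.   ] F [-0.  -0.5 -2.3] T [-0.01  0.04 -0.02] gap 0.0074 q [ 0.22  0.43 -0.17  0.97  0.    0.62]
```

View pics/e1z.png

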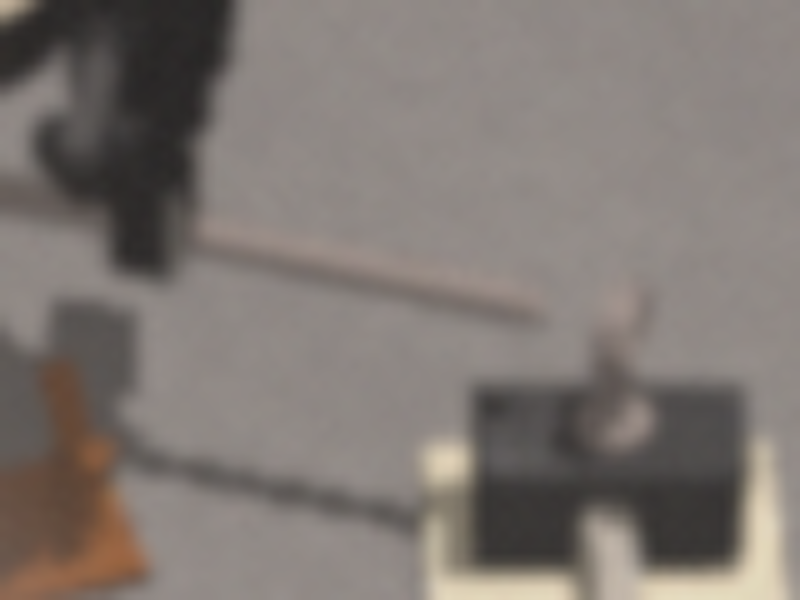

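View pics/e2z.png

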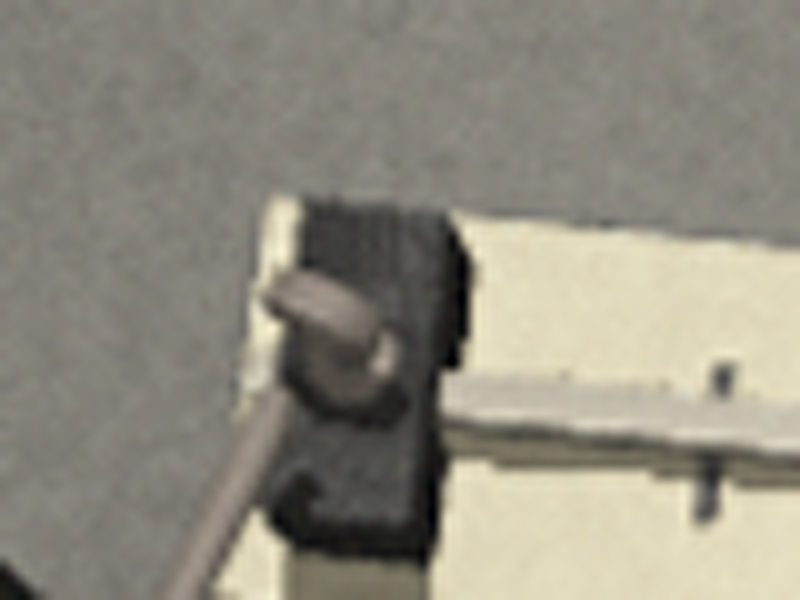

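```bash
cat >> h.py <<'E'
def ringpts(x,y,yaw,z=.086):
    a=np.array([np.cos(yaw),np.sin(yaw),0]);b=np.array([-np.sin(yaw),np.cos(yaw),0]);k=np.array([0,0,1.]);C=np.array([x,y,z])
    out=[]
    for r in (.014,.009):
        for o in (-.005,.005):
            out.append([C+a*o+r*(np.cos(t)*b+np.sin(t)*k) for t in np.linspace(0,2*np.pi,40)])
    return out
def overlay(f,c,crop,out,s,lines,col=[(0,255,0),(0,255,255),(255,0,0),(0,0,255)]):
    im=np.load(f"pics/{f}.npy");x0,y0,x1,y1=crop
    v=cv2.resize(im[y0:y1,x0:x1],None,fx=s,fy=s,interpolation=cv2.INTER_CUBIC)
    for i,l in enumerate(lines):
        p=np.array([(proj(c,q)-[x0,y0]+.5)*s for q in l]).astype(np.int32)
        cv2.polylines(v,[p],False,col[i%len(col)],1)
    cv2.imwrite(f"pics/{out}.png",v)
E
python3 - <<'E'
from h import *
s=get_state();tc=s["tcp_pos"];d=np.array([.921,-.39,0])
rg=ringpts(.6745,.1555,-.438)
rod=[[tc+d*L+[0,0,.038] for L in (-.07,.11,.17)]]
overlay("e1",cal("e1"),(290,170,370,230),"o1",10,rg+rod)
overlay("e2",cal("e2"),(220,170,300,230),"o2",10,rg+rod)
overlay("d2",cal("d2"),(230,170,290,215),"o3",12,rg)
a=[cv2.imread(f"pics/o{i}.png") for i in (1,2,3)]
a[2]=a[2][:,:720]
cv2.imwrite("pics/o12.png",cv2.resize(np.vstack([a[0],a[1]]),None,fx=.5,fy=.5) )
E
```

```text
(no output)
```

View pics/o1.png

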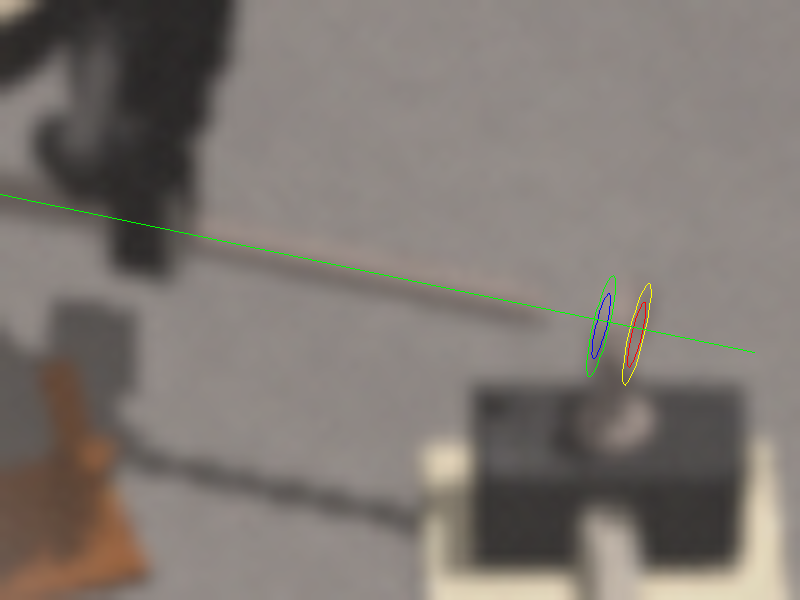

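View pics/o2.png

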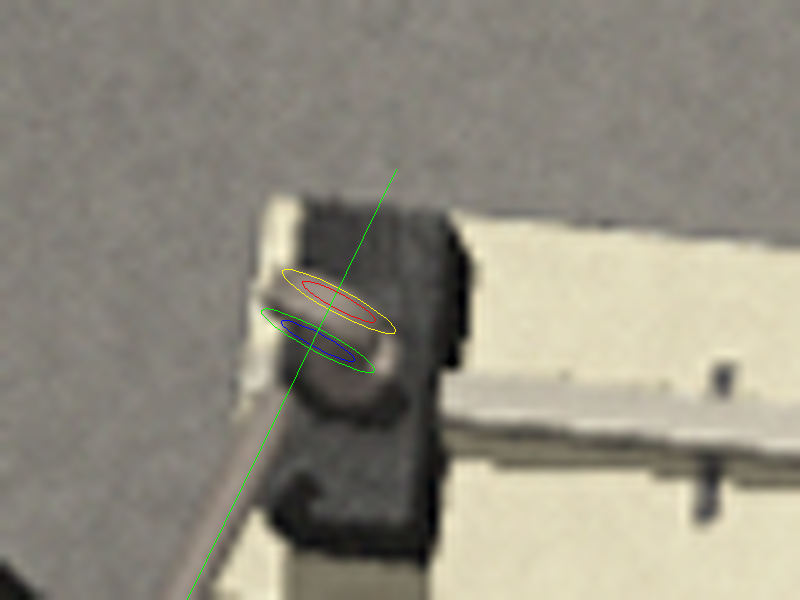

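View pics/o3.png

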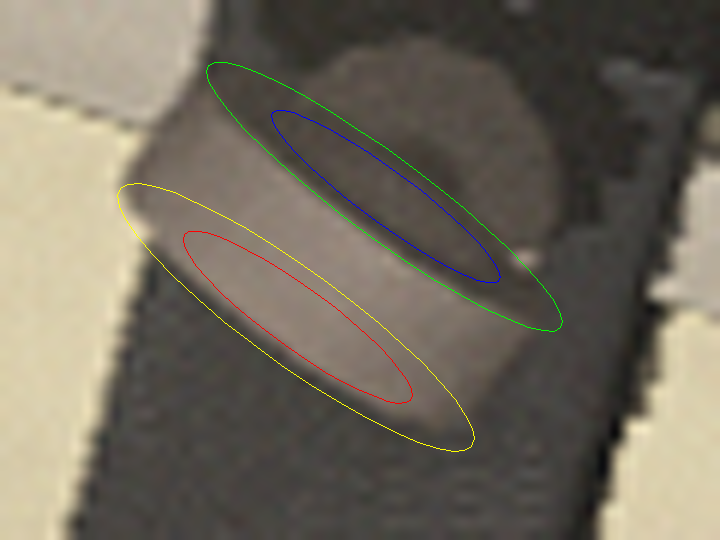

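{"api": "jog_arm", "payload": {"plan": [[-0.0005,-0.0012,0.002,0,0,0],[0.0046,-0.002,0,0,0,0],[0.0028,-0.0012,0,0,0,0],[0.0028,-0.0012,0,0,0,0],[0.0028,-0.0012,0,0,0,0],[0.0028,-0.0012,0,0,0,0],[0.0028,-0.0012,0,0,0,0],[0.0028,-0.0012,0,0,0,0],[0,0,0,0,0,0],[0,0,0,0,0,0]]}}

```text
clock: 10.8
tcp_pos: [0.5729, 0.1974, 0.0507]
orientation: [-0.0, 0.199, 0.98, 0.0]
wrist_force: [-0.3, -0.1, -1.6]
finger_gap: 0.007
```

```bash
python3 - <<'E'
from h import *
st();snap("side","e3");zoom("e3",(290,170,370,230),"e3z",8);snap("top","e4");zoom("e4",(220,170,300,230),"e4z",8)
E
```

```text
t 10.8 tcp [0.5729 0.1974 0.0507] yvec [ 0.39   0.921 -0.   ] zvec [-0.  0. -1.] F [-0.3 -0.1 -1.6] T [0.08 0.08 0.05] gap 0.007 q [ 0.2   0.46 -0.13  0.99  0.    0.6 ]
```

View pics/e3z.png

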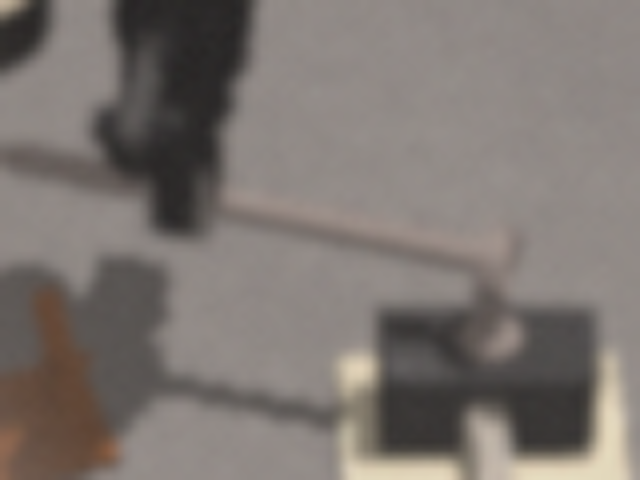

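View pics/e4z.png

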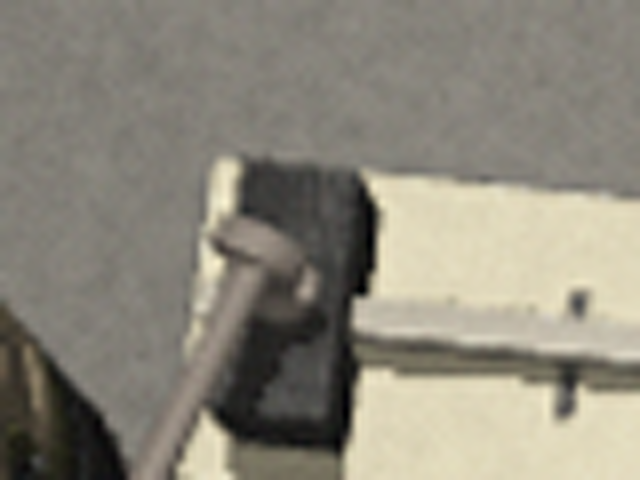

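{"api": "jog_arm", "payload": {"plan": [[-0.0008,-0.002,0,0,0,0],[0,0,0,0,0,0],[0.0028,-0.0012,0,0,0,0],[0.0028,-0.0012,0,0,0,0],[0.0028,-0.0012,0,0,0,0],[0.0028,-0.0012,0,0,0,0],[0.0028,-0.0012,0,0,0,0],[0.0028,-0.0012,0,0,0,0],[0,0,0,0,0,0],[0,0,0,0,0,0]]}}

```text
clock: 11.9
tcp_pos: [0.5898, 0.188, 0.0509]
orientation: [0.001, 0.199, 0.98, 0.0]
wrist_force: [1.9, 2.2, -3.9]
finger_gap: 0.007
```

```bash
python3 - <<'E'
from h import *
st();snap("side","e5");zoom("e5",(290,170,370,230),"e5z",8);snap("top","e6");zoom("e6",(220,170,300,230),"e6z",8)
E
```

```text
t 11.9 tcp [0.5898 0.188  0.0509] yvec [0.39  0.921 0.   ] zvec [ 0.001 -0.    -1.   ] F [ 1.9  2.2 -3.9] T [ 0.47 -0.07  0.24] gap 0.007 q [ 0.18  0.48 -0.09  1.   -0.    0.58]
```

View pics/e5z.png

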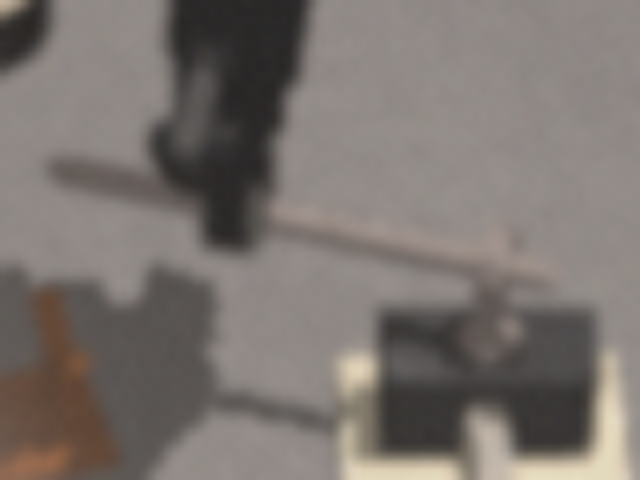

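View pics/e6z.png

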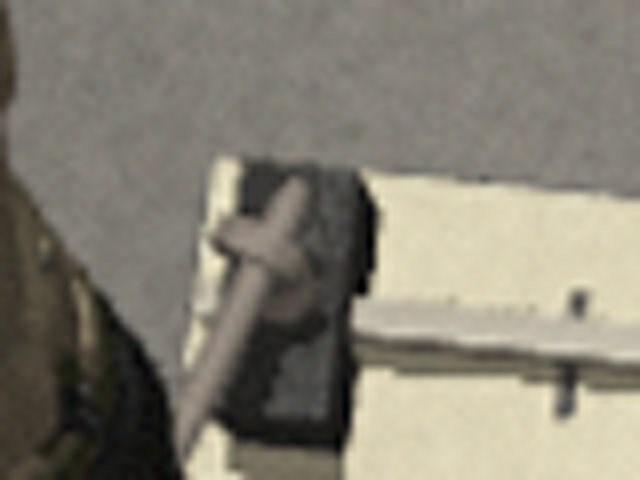

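```bash
cat >> h.py <<'E'
def sweep(E,L,t0,t1,step):
    n=int(np.ceil(abs(t1-t0)/np.radians(step)));ts=np.linspace(t0,t1,n+1)
    P=np.array([[E[0]-L*np.cos(t),E[1]-L*np.sin(t)] for t in ts])
    return [[round(float(a),4),round(float(b),4),0,0,0,round(float(np.degrees((t1-t0)/n)),2)] for a,b in np.diff(P,axis=0)]
E
python3 - <<'E'
from h import *
r=sweep((.674,.1555),.084,-.4,1.1,4.8);print(len(r));print(r)
E
```

```text
18
[[-0.0025, -0.0066, 0, 0, 0, 4.77], [-0.0019, -0.0067, 0, 0, 0, 4.77], [-0.0013, -0.0069, 0, 0, 0, 4.77], [-0.0008, -0.007, 0, 0, 0, 4.77], [-0.0002, -0.007, 0, 0, 0, 4.77], [0.0004, -0.007, 0, 0, 0, 4.77], [0.001, -0.0069, 0, 0, 0, 4.77], [0.0016, -0.0068, 0, 0, 0, 4.77], [0.0021, -0.0067, 0, 0, 0, 4.77], [0.0027, -0.0065, 0, 0, 0, 4.77], [0.0032, -0.0062, 0, 0, 0, 4.77], [0.0037, -0.0059, 0, 0, 0, 4.77], [0.0042, -0.0056, 0, 0, 0, 4.77], [0.0046, -0.0052, 0, 0, 0, 4.77], [0.0051, -0.0048, 0, 0, 0, 4.77], [0.0054, -0.0044, 0, 0, 0, 4.77], [0.0058, -0.0039, 0, 0, 0, 4.77], [0.0061, -0.0034, 0, 0, 0, 4.77]]
```

{"api": "jog_arm", "payload": {"plan": [[0.003,0.0006,0,0,0,0],[0.0038,-0.0004,0,0,0,0],[-0.0025,-0.0066,0,0,0,4.77],[-0.0019,-0.0067,0,0,0,4.77],[-0.0013,-0.0069,0,0,0,4.77],[-0.0008,-0.007,0,0,0,4.77],[-0.0002,-0.007,0,0,0,4.77],[0,0,0,0,0,0],[0,0,0,0,0,0],[0,0,0,0,0,0]]}}

```text
clock: 13.0
tcp_pos: [0.5892, 0.1543, 0.0508]
orientation: [-0.0, -0.007, 1.0, -0.0]
wrist_force: [0.4, 1.1, -3.5]
finger_gap: 0.0074
```

```bash
python3 - <<'E'
from h import *
st()
E
```

```text
t 13.0 tcp [0.5892 0.1543 0.0508] yvec [-0.015  1.    -0.   ] zvec [-0. -0. -1.] F [ 0.4  1.1 -3.5] T [0.19 0.16 0.05] gap 0.0074 q [ 0.12  0.46 -0.12  0.99 -0.    0.11]
```

{"api": "jog_arm", "payload": {"plan": [[0.0004,-0.007,0,0,0,4.77],[0.001,-0.0069,0,0,0,4.77],[0.0016,-0.0068,0,0,0,4.77],[0.0021,-0.0067,0,0,0,4.77],[0.0027,-0.0065,0,0,0,4.77],[0.0032,-0.0062,0,0,0,4.77],[0.0037,-0.0059,0,0,0,4.77],[0.0042,-0.0056,0,0,0,4.77],[0,0,0,0,0,0],[0,0,0,0,0,0]]}}

```text
clock: 14.0
tcp_pos: [0.6079, 0.1025, 0.0506]
orientation: [-0.0, -0.333, 0.943, -0.0]
wrist_force: [1.0, 0.1, -4.7]
finger_gap: 0.0068
```

```bash
python3 - <<'E'
from h import *
st();snap("side","f1");zoom("f1",(290,170,370,230),"f1z",8);snap("top","f2");zoom("f2",(220,170,300,230),"f2z",8)
E
```

```text
t 14.0 tcp [0.6079 0.1025 0.0506] yvec [-0.628  0.778 -0.   ] zvec [-0.001 -0.001 -1.   ] F [ 1.   0.1 -4.7] T [-0.14  0.14 -0.14] gap 0.0068 q [ 0.04  0.47 -0.1   1.   -0.   -0.64]
```

View pics/f1z.png

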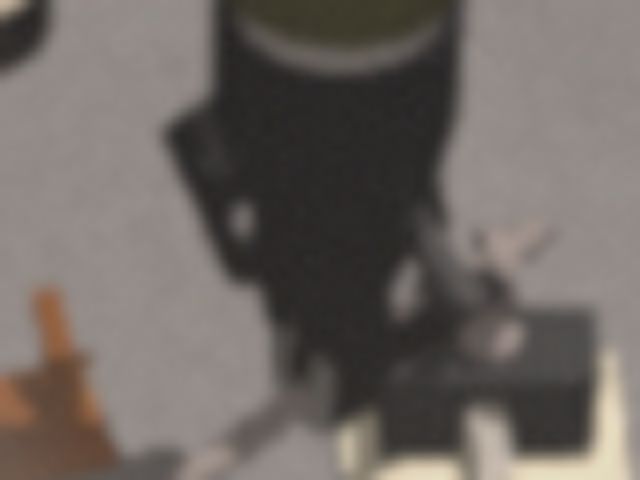

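View pics/f2z.png

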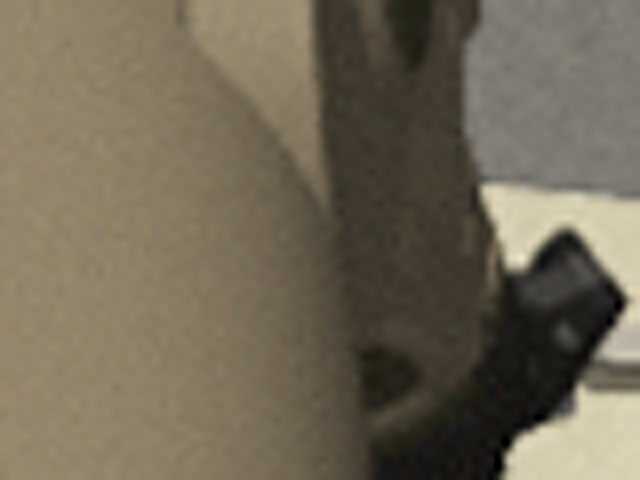

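{"api": "jog_arm", "payload": {"plan": [[0.0046,-0.0052,0,0,0,4.77],[0.0051,-0.0048,0,0,0,4.77],[0.0054,-0.0044,0,0,0,4.77],[0.0058,-0.0039,0,0,0,4.77],[0.0061,-0.0034,0,0,0,4.77],[0.0031,-0.0015,0,0,0,2.4],[0,0,0,0,0,0],[0,0,0,0,0,0],[0,0,0,0,0,0],[0,0,0,0,0,0]]}}

```text
clock: 15.1
tcp_pos: [0.6379, 0.0791, 0.0508]
orientation: [-0.0, -0.539, 0.842, -0.0]
wrist_force: [0.3, -2.2, -4.1]
finger_gap: 0.0071
```

```bash
python3 - <<'E'
from h import *
st();snap("side","f3");zoom("f3",(290,170,370,230),"f3z",8);snap("wrist","f4")
E
```

```text
t 15.1 tcp [0.6379 0.0791 0.0508] yvec [-0.908  0.418 -0.   ] zvec [-0.    -0.001 -1.   ] F [ 0.3 -2.2 -4.1] T [-0.89  0.16 -0.26] gap 0.0071 q [-0.    0.52 -0.02  1.03 -0.   -1.14]
```

View pics/f3z.png

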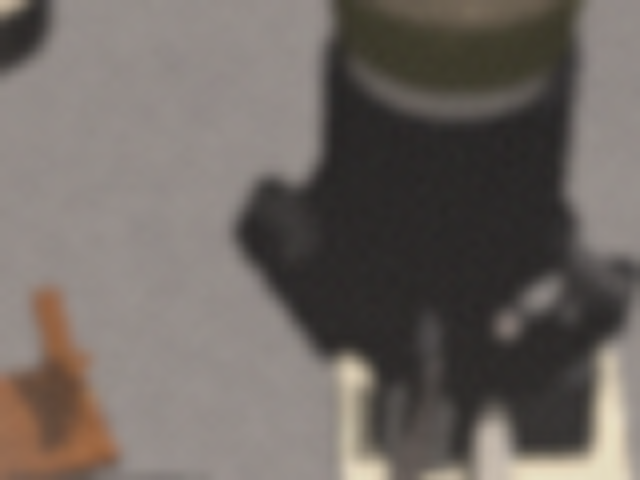

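{"api": "jog_arm", "payload": {"plan": [[0.0032,-0.0014,0,0,0,2.4],[0.0033,-0.0013,0,0,0,2.4],[0,0,0,0,0,0],[0,0,0,0,0,0],[0,0,0,0,0,0],[0,0,0,0,0,0],[0,0,0,0,0,0],[0,0,0,0,0,0],[0,0,0,0,0,0],[0,0,0,0,0,0]]}}

```text
clock: 16.2
tcp_pos: [0.6445, 0.0764, 0.0508]
orientation: [-0.0, -0.574, 0.819, -0.0]
wrist_force: [-0.8, -3.8, -5.1]
finger_gap: 0.0073
```

```bash
python3 - <<'E'
from h import *
st()
E
```

```text
t 16.2 tcp [0.6445 0.0764 0.0508] yvec [-0.94  0.34  0.  ] zvec [-0. -0. -1.] F [-0.8 -3.8 -5.1] T [-1.26  0.3  -0.25] gap 0.0073 q [-0.01  0.53 -0.    1.04 -0.   -1.23]
```

```bash
python3 - <<'E'
from h import *
print(sweep((.674,.1555),.084,1.224,.92,4.5))
E
```

```text
[[-0.0059, 0.0024, 0, 0, 0, -4.35], [-0.0057, 0.0028, 0, 0, 0, -4.35], [-0.0055, 0.0033, 0, 0, 0, -4.35], [-0.0052, 0.0037, 0, 0, 0, -4.35]]
```

{"api": "jog_arm", "payload": {"plan": [[-0.0059,0.0024,0,0,0,-4.35],[-0.0057,0.0028,0,0,0,-4.35],[-0.0055,0.0033,0,0,0,-4.35],[-0.0052,0.0037,0,0,0,-4.35],[-0.0073,-0.0095,0,0,0,0],[-0.0073,-0.0095,0,0,0,0],[-0.0073,-0.0095,0,0,0,0],[-0.0073,-0.0095,0,0,0,0],[-0.0073,-0.0095,0,0,0,0],[-0.0073,-0.0095,0,0,0,0]]}}

```text
clock: 17.2
tcp_pos: [0.5779, 0.0308, 0.0511]
orientation: [0.0, -0.444, 0.896, 0.0]
wrist_force: [-1.0, -0.1, -0.8]
finger_gap: 0.0075
```

```bash
python3 - <<'E'
from h import *
st();snap("side","g1");zoom("g1",(270,150,390,240),"g1z",6);snap("top","g2");zoom("g2",(220,170,340,260),"g2z",6)
E
```

```text
t 17.2 tcp [0.5779 0.0308 0.0511] yvec [-0.796  0.606 -0.   ] zvec [ 0.  0. -1.] F [-1.  -0.1 -0.8] T [-0.07  0.01 -0.03] gap 0.0075 q [-0.09  0.41 -0.2   0.96  0.   -1.01]
```

View pics/g1z.png

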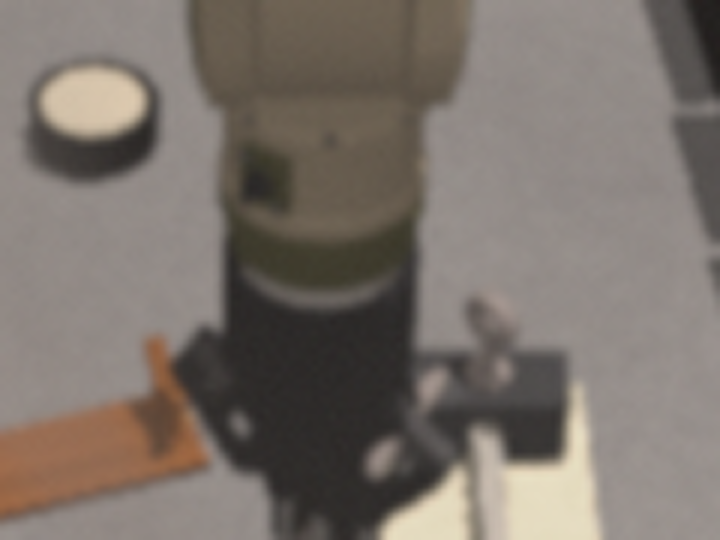

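View pics/g2z.png

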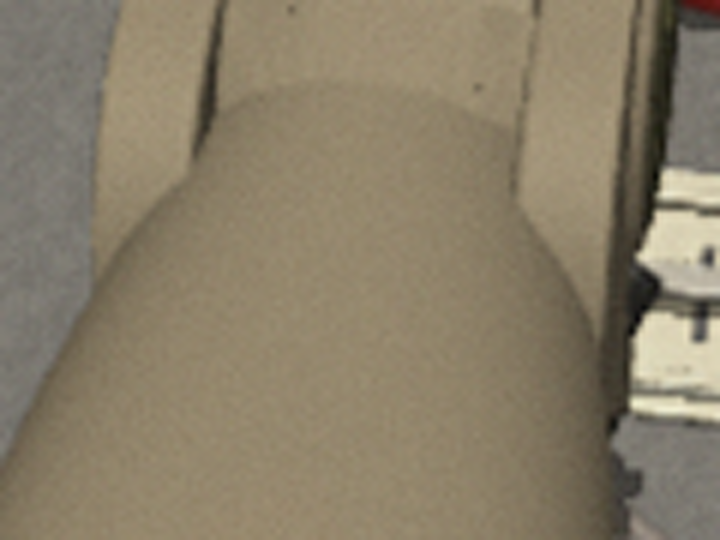

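{"api": "jog_arm", "payload": {"plan": [[0,0,0.03,0,0,0],[-0.0066,0.01,0.04,0,0,-4.8],[-0.015,0.015,0.03,0,0,-5],[-0.015,0.015,0,0,0,-5],[-0.015,0.015,0,0,0,-5],[-0.015,0.015,0,0,0,-5],[-0.015,0.015,0,0,0,-5],[-0.015,0.015,0,0,0,-5],[-0.015,0.015,-0.03,0,0,-5],[-0.015,0.015,-0.02,0,0,0]]}}

```text
clock: 18.3
tcp_pos: [0.4516, 0.1627, 0.1003]
orientation: [0.001, -0.112, 0.994, 0.0]
wrist_force: [0.2, 0.3, -2.0]
finger_gap: 0.0068
```

{"api": "jog_arm", "payload": {"plan": [[0,0,-0.01,0,0,0],[0,0,-0.01,0,0,0],[0,0,-0.01,0,0,0],[0,0,0,0,0,0],[0,0,0,0,0,0],[0,0,0,0,0,0],[0,0,0,0,0,0],[0,0,0,0,0,0],[0,0,0,0,0,0],[0,0,0,0,0,0]]}}

```text
clock: 19.3
tcp_pos: [0.452, 0.1619, 0.071]
orientation: [0.0, -0.113, 0.994, 0.0]
wrist_force: [0.1, -0.4, -1.1]
finger_gap: 0.0073
```

```bash
python3 - <<'E'
from h import *
s=st();snap("side","g3");snap("wrist","g4")
zoom("g3",(230,160,390,260),"g3z",5)
E
```

```text
t 19.3 tcp [0.452  0.1619 0.071 ] yvec [-0.224  0.975  0.   ] zvec [ 0.  0. -1.] F [ 0.1 -0.4 -1.1] T [0.   0.08 0.01] gap 0.0073 q [ 0.18  0.22 -0.42  0.93  0.   -0.05]
```

View pics/g3z.png

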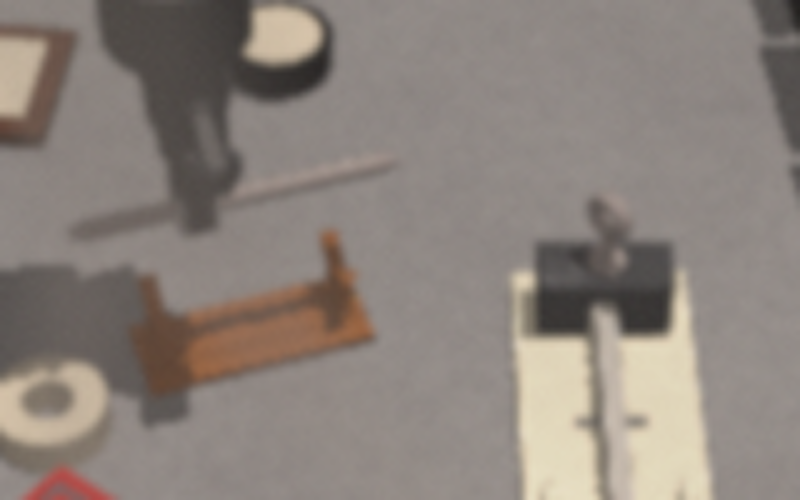

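View pics/g4.png

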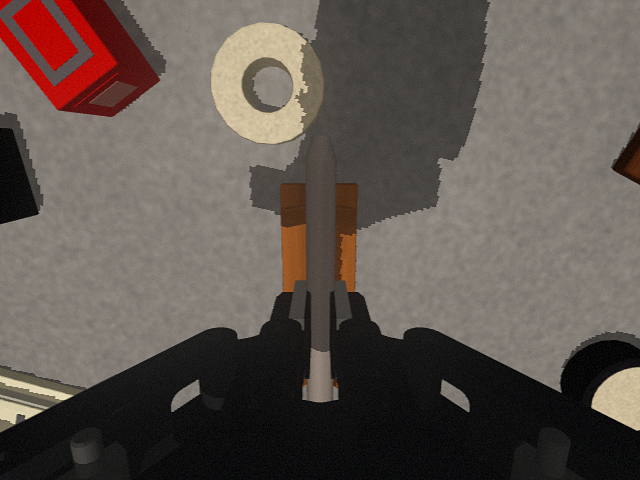

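{"api": "jog_arm", "payload": {"plan": [[-0.0005,-0.001,-0.015,0,0,0],[0,0,-0.015,0,0,0],[0,0,-0.012,0,0,0],[0,0,-0.01,0,0,0],[0,0,-0.008,0,0,0],[0,0,-0.005,0,0,0],[0,0,-0.0025,0,0,0],[0,0,0,0,0,0],[0,0,0,0,0,0],[0,0,0,0,0,0]]}}

```text
clock: 20.4
tcp_pos: [0.4518, 0.161, 0.0036]
orientation: [0.0, -0.113, 0.994, 0.0]
wrist_force: [0.7, 0.1, -0.5]
finger_gap: 0.0071
```

{"api": "jog_arm", "payload": {"plan": [[0,0,0,0,0,0],[0,0,0,0,0,0],[0,0,0,0,0,0],[0,0,0,0,0,0],[0,0,0,0,0,0],[0,0,0.01,0,0,0],[0,0,0.03,0,0,0],[0,0,0.04,0,0,0],[0,0,0.04,0,0,0],[0,0,0.05,0,0,0]], "hand": 1}}

```text
clock: 21.4
tcp_pos: [0.4502, 0.1607, 0.1747]
orientation: [-0.001, -0.113, 0.994, -0.0]
wrist_force: [1.1, -0.2, -0.3]
finger_gap: 0.0855
```

```bash
python3 - <<'E'
from h import *
s=st();snap("wrist","g5")
E
```

```text
t 21.4 tcp [0.4502 0.1607 0.1747] yvec [-0.224  0.975  0.   ] zvec [-0.002 -0.    -1.   ] F [ 1.1 -0.2 -0.3] T [-0.03 -0.07  0.  ] gap 0.0855 q [ 0.17  0.14 -0.25  1.19  0.   -0.05]
```

View pics/g5.png

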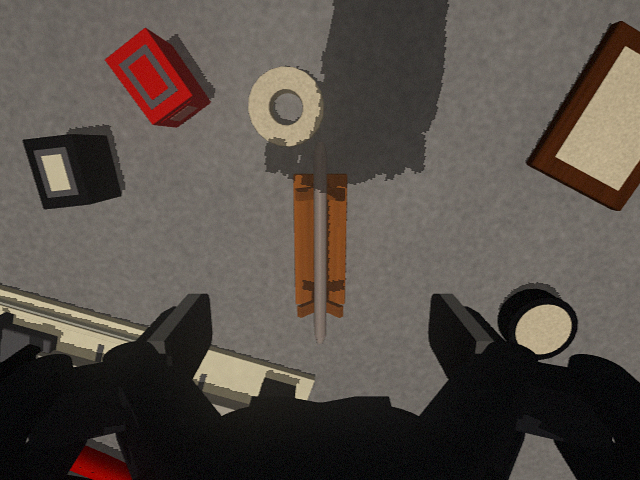

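{"api": "jog_arm", "payload": {"plan": [[0.025,-0.026,0.02,0,0,-1.86],[0.025,-0.026,0.015,0,0,-1.86],[0.025,-0.026,0.01,0,0,-1.86],[0.025,-0.026,0,0,0,-1.86],[0.025,-0.026,0,0,0,-1.86],[0.025,-0.026,0,0,0,-1.86],[0.025,-0.026,0,0,0,-1.86],[0.025,-0.026,0,0,0,-1.86],[0.025,-0.026,0,0,0,-1.86],[0.025,-0.026,0,0,0,-1.86]]}}

```text
clock: 22.45
tcp_pos: [0.7022, -0.1002, 0.2189]
orientation: [0.0, 0.05, 0.999, 0.0]
wrist_force: [1.0, -0.4, 0.9]
finger_gap: 0.0855
```

```bash
python3 - <<'E'
from h import *
s=st();snap("wrist","i1");snap("side","i2")
E
```

```text
t 22.45 tcp [ 0.7022 -0.1002  0.2189] yvec [0.1   0.995 0.   ] zvec [ 0.001  0.    -1.   ] F [ 1.  -0.4  0.9] T [ 0.02 -0.02 -0.02] gap 0.0855 q [-0.25  0.6   0.53  1.5   0.   -0.15]
```

View pics/i1.png

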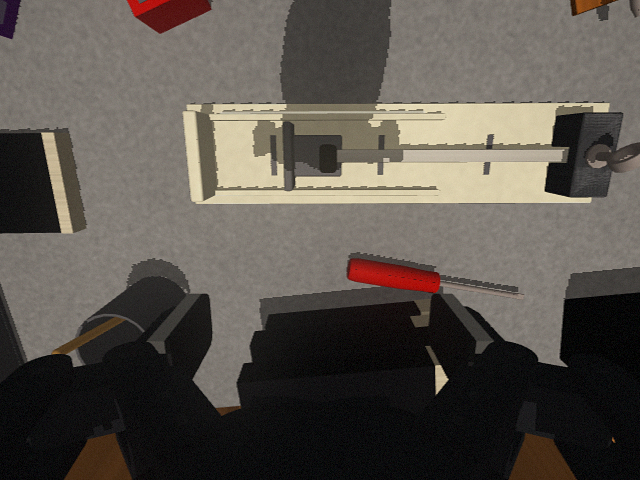

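View pics/i2.png

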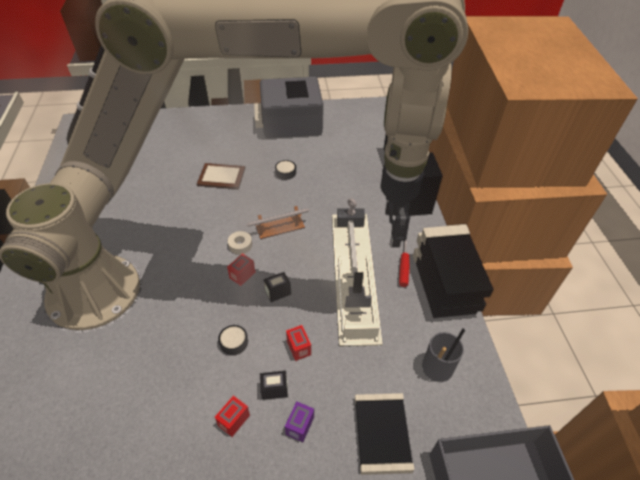

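```bash
python3 - <<'E'
from h import *
c=cal("i1");zoom("i1",(170,90,350,215),"i1z",4)
for n,uv,z in [("far-left",(193,203),.008),("far-right",(590,203),.008),("near-right",(609,104),.008),("post top l",(320,158),.095),("post top r",(336,158),.095),("eye rim",(627,155),.1)]:
    print(n,np.round(ray(c,uv,z),4))
E
```

```text
far-left [ 0.6853 -0.2351  0.008 ]
far-right [0.7277 0.1836 0.008 ]
near-right [0.6294 0.1932 0.008 ]
post top l [ 0.6488 -0.096   0.095 ]
post top r [ 0.6501 -0.0833  0.095 ]
eye rim [0.6704 0.1416 0.1   ]
```

View pics/i1z.png

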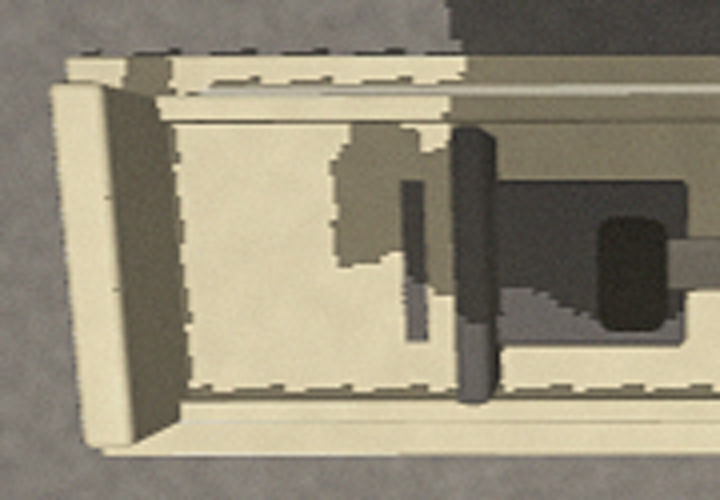

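{"api": "jog_arm", "payload": {"plan": [[-0.02,0.004,0,0,0,0],[-0.02,0.0035,-0.01,0,0,0],[-0.0128,0.003,-0.02,0,0,0],[0,0,-0.03,0,0,0],[0,0,-0.03,0,0,0],[0,0,-0.03,0,0,0],[0,0,-0.03,0,0,0],[0,0,-0.02,0,0,0],[0,0,-0.007,0,0,0],[0,0,0,0,0,0]]}}

```text
clock: 23.55
tcp_pos: [0.6476, -0.0879, 0.0409]
orientation: [-0.001, 0.049, 0.999, 0.0]
wrist_force: [0.2, -0.3, 0.2]
finger_gap: 0.0854
```

```bash
python3 - <<'E'
from h import *
s=st();snap("wrist","i3")
E
```

```text
t 23.55 tcp [ 0.6476 -0.0879  0.0409] yvec [0.098 0.995 0.   ] zvec [-0.002  0.001 -1.   ] F [ 0.2 -0.3  0.2] T [-0.01 -0.03 -0.02] gap 0.0854 q [-0.26  0.55  0.    1.03  0.   -0.16]
```

View pics/i3.png

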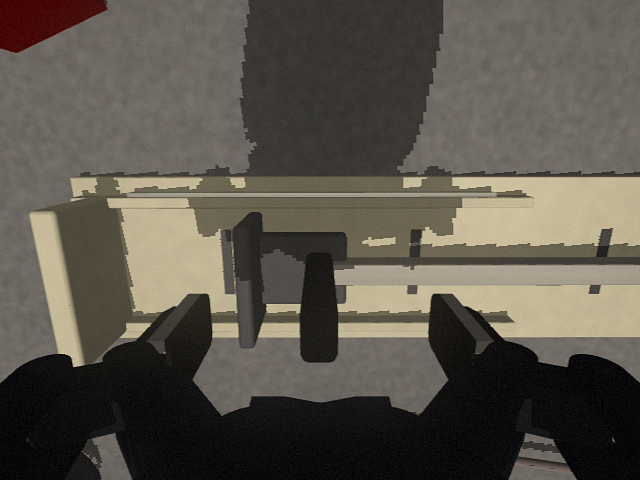

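{"api": "jog_arm", "payload": {"plan": [[0,0,0,0,0,0],[0,0,0,0,0,0],[0,0,0,0,0,0],[0,0,0,0,0,0],[0,0,0,0,0,0],[0,0,0,0,0,0],[0,0,0,0,0,0],[0,0,0,0,0,0],[0.0005,0.005,0,0,0,0],[0.0005,0.005,0,0,0,0]], "hand": 0, "force": 60}}

```text
clock: 24.6
tcp_pos: [0.6497, -0.0793, 0.0418]
orientation: [0.0, 0.05, 0.999, -0.001]
wrist_force: [-1.8, -2.4, 4.5]
finger_gap: 0.0129
```

```bash
python3 - <<'E'
from h import *
s=st()
E
```

```text
t 24.6 tcp [ 0.6497 -0.0793  0.0418] yvec [ 0.1    0.995 -0.001] zvec [ 0.    -0.001 -1.   ] F [-1.8 -2.4  4.5] T [-0.39  0.35  0.11] gap 0.0129 q [-0.24  0.55  0.    1.03 -0.   -0.14]
```

{"api": "jog_arm", "payload": {"plan": [[0.0013,0.0124,0,0,0,0],[0.0013,0.0124,0,0,0,0],[0.0013,0.0124,0,0,0,0],[0.0012,0.0124,0,0,0,0],[0.0013,0.0124,0,0,0,0],[0.0012,0.0124,0,0,0,0],[0.0013,0.0124,0,0,0,0],[0.0012,0.0124,0,0,0,0],[0,0,0,0,0,0],[0,0,0,0,0,0]]}}

```text
clock: 25.6
tcp_pos: [0.6596, 0.0222, 0.0418]
orientation: [0.0, 0.049, 0.999, 0.001]
wrist_force: [-1.7, 2.4, 5.7]
finger_gap: 0.0132
```

{"api": "jog_arm", "payload": {"plan": [[0,0,0,0,0,0],[0,0,0,0,0,0],[0,0,0,0,0,0],[0,0,0,0,0,0],[0,0,0.01,0,0,0],[0,0,0.04,0,0,0],[-0.02,-0.02,0.05,0,0,0],[-0.03,-0.03,0.05,0,0,0],[-0.03,-0.03,0,0,0,0],[-0.03,-0.03,0,0,0,0]], "hand": 1}}

```text
clock: 26.6
tcp_pos: [0.56, -0.0808, 0.1758]
orientation: [0.002, 0.049, 0.999, -0.001]
wrist_force: [0.7, -1.1, -0.3]
finger_gap: 0.0857
```

```bash
python3 - <<'E'
from h import *
s=st();snap("wrist","j1");snap("side","j2");snap("top","j3",(220,170,540,380),2)
E
```

```text
t 26.6 tcp [ 0.56   -0.0808  0.1758] yvec [ 0.098  0.995 -0.001] zvec [ 0.005 -0.002 -1.   ] F [ 0.7 -1.1 -0.3] T [-0.03  0.03  0.01] gap 0.0857 q [-0.29  0.3  -0.04  1.23 -0.   -0.19]
```

View pics/j1.png

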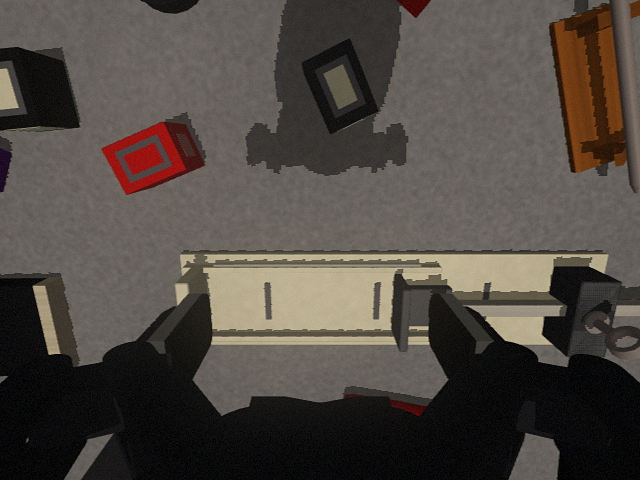

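View pics/j2.png

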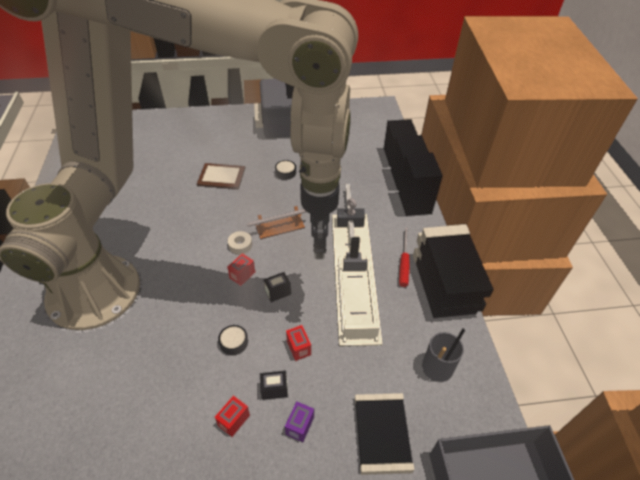

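View pics/j3.png

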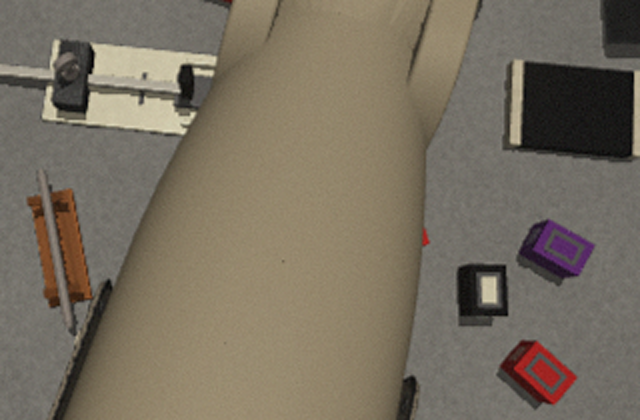

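```bash
cat >> h.py <<'E'
def boxpose(c,corners,z=.05):
    P=np.array([ray(c,p,z)[:2] for p in corners]);print(np.round(P,4),"sides",np.round([np.linalg.norm(P[i]-P[(i+1)%4]) for i in range(4)],4))
    v=(P[2]-P[1])+(P[3]-P[0]);return P.mean(0),np.arctan2(v[1],v[0])
E
python3 - <<'E'
from h import *
c=cal("j1");zoom("j1",(290,30,390,140),"j1z",6)
print(boxpose(c,[(303,64),(351,40),(379,108),(332,131.5)]))
zoom("j1",(540,250,640,370),"j1e",6)
E
```

```text
[[ 0.4377 -0.0827]
 [ 0.4251 -0.0458]
 [ 0.4743 -0.028 ]
 [ 0.488  -0.0655]] sides [0.039  0.0523 0.04   0.0532]
(array([ 0.45624357, -0.05552485]), np.float64(0.3390215372766951))
```

View pics/j1z.png

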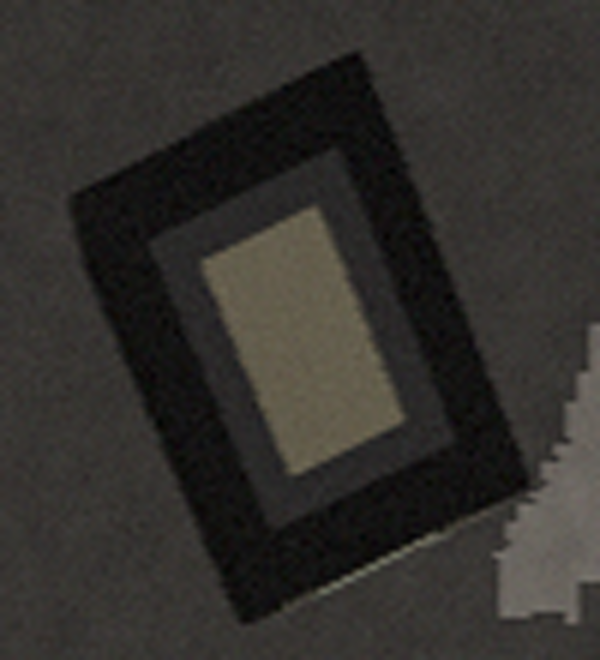

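View pics/j1e.png

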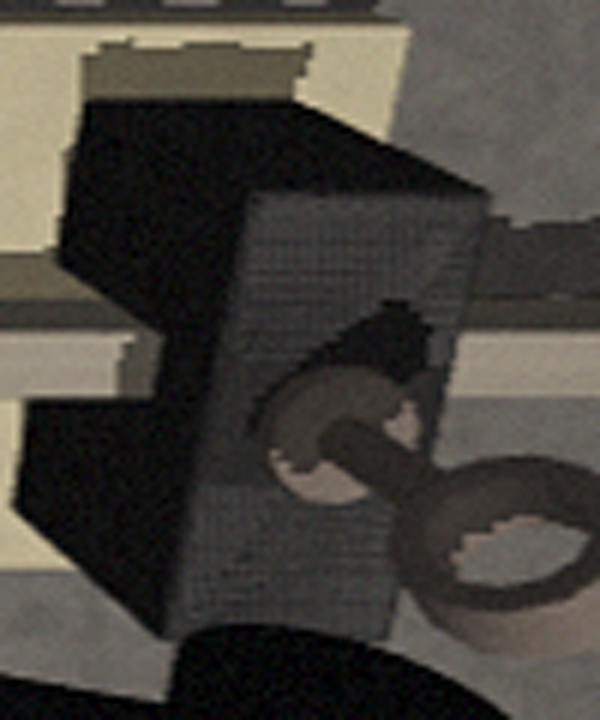

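{"api": "jog_arm", "payload": {"plan": [[-0.013,0.003,0,0,0,-8.1],[-0.013,0.003,0,0,0,-8.1],[-0.013,0.003,0,0,0,-8.1],[-0.013,0.003,0,0,0,-8.1],[-0.013,0.003,0,0,0,-8.1],[-0.013,0.003,0,0,0,-8.1],[-0.013,0.003,0,0,0,-8.1],[-0.013,0.003,0,0,0,-8.1],[0,0.0013,0,0,0,0],[0,0,0,0,0,0]]}}

```text
clock: 27.75
tcp_pos: [0.4565, -0.0541, 0.1736]
orientation: [0.001, 0.575, 0.818, 0.0]
wrist_force: [0.9, -0.1, 0.0]
finger_gap: 0.0855
```

```bash
python3 - <<'E'
from h import *
s=st();snap("wrist","k1")
E
```

```text
t 27.75 tcp [ 0.4565 -0.0541  0.1736] yvec [0.941 0.338 0.001] zvec [ 0.002 -0.    -1.   ] F [ 0.9 -0.1  0. ] T [-0.   -0.01 -0.01] gap 0.0855 q [-0.29  0.1  -0.29  1.17  0.    0.93]
```

View pics/k1.png

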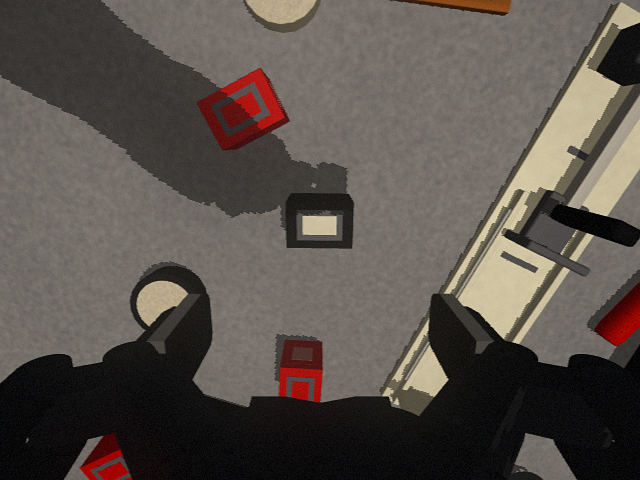

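```bash
python3 - <<'E'
from h import *
c=cal("k1");print(ray(c,(319.5,227.5),.05),ray(c,(287,248),.05),ray(c,(353,248),.05),ray(c,(287,207),.05),ray(c,(353,207),.05))
E
```

```text
[ 0.45699657 -0.05838646  0.05      ] [ 0.43714114 -0.08438269  0.05      ] [ 0.4896532  -0.06558933  0.05      ] [ 0.42609613 -0.05112441  0.05      ] [ 0.47703942 -0.03287923  0.05      ]
```

{"api": "jog_arm", "payload": {"plan": [[0.0005,-0.004,-0.015,0,0,0],[0,0,-0.025,0,0,0],[0,0,-0.03,0,0,0],[0,0,-0.03,0,0,0],[0,0,-0.03,0,0,0],[0,0,-0.025,0,0,0],[0,0,-0.02,0,0,0],[0,0,-0.01,0,0,0],[0,0,-0.005,0,0,0],[0,0,0,0,0,0]]}}

```text
clock: 28.8
tcp_pos: [0.4563, -0.0584, -0.0172]
orientation: [-0.0, 0.577, 0.817, 0.0]
wrist_force: [0.6, -0.1, 0.7]
finger_gap: 0.0856
```

{"api": "jog_arm", "payload": {"plan": [[0,0,0,0,0,0],[0,0,0,0,0,0],[0,0,0,0,0,0],[0,0,0,0,0,0],[0,0,0,0,0,0],[0,0,0,0,0,0],[0,0,0,0,0,0],[0,0,0,0,0,0],[0,0,0,0,0,0],[0,0,0,0,0,0]], "hand": 0, "force": 25}}

```text
clock: 29.8
tcp_pos: [0.457, -0.0587, -0.016]
orientation: [0.001, 0.577, 0.817, 0.0]
wrist_force: [-0.3, 0.1, 6.4]
finger_gap: 0.0556
```

```bash
python3 - <<'E'
from h import *
s=st();snap("wrist","k2");snap("side","k3",(220,200,380,320),5)
E
```

```text
t 29.8 tcp [ 0.457  -0.0587 -0.016 ] yvec [0.942 0.334 0.002] zvec [ 0.002 -0.001 -1.   ] F [-0.3  0.1  6.4] T [0.06 0.17 0.03] gap 0.0556 q [-0.3   0.29 -0.58  0.7   0.    0.93]
```

View pics/k3.png

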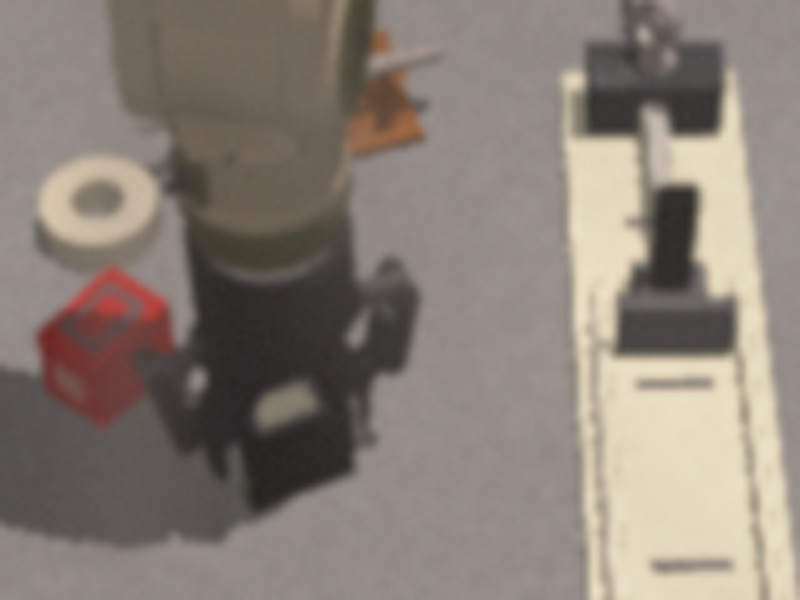

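View pics/k2.png

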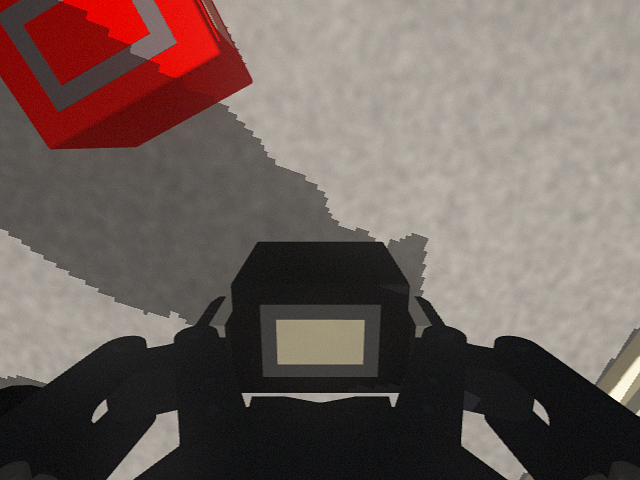

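```bash
python3 - <<'E'
from h import *
c=cal("k2");P=[ray(c,p,.051) for p in [(232,287),(409,287),(407,391),(236,391)]];print(np.round(P,4),np.mean(P,0))
s=get_state();print(np.mean(P,0)-s["tcp_pos"])
E
```

```text
[[ 0.4233 -0.0474  0.051 ]
 [ 0.4745 -0.0294  0.051 ]
 [ 0.4886 -0.0639  0.051 ]
 [ 0.4348 -0.0828  0.051 ]] [ 0.45529787 -0.0558899   0.051     ]
[-0.0017524   0.00281143  0.06695543]
```

{"api": "jog_arm", "payload": {"plan": [[0,0,0.02,0,0,0],[0,0,0.04,0,0,0],[0.01,-0.006,0.04,0,0,-2],[0.025,-0.017,0.016,0,0,-3],[0.03,-0.0205,0,0,0,-4],[0.03,-0.0205,0,0,0,-4],[0.03,-0.0205,0,0,0,-4],[0.03,-0.0205,0,0,0,-4],[0.02,-0.0135,0,0,0,-3],[0.0087,-0.0067,0,0,0,-1.3]]}}

```text
clock: 30.9
tcp_pos: [0.6412, -0.1851, 0.0982]
orientation: [0.0, 0.743, 0.67, 0.0]
wrist_force: [-1.5, 1.0, -0.8]
finger_gap: 0.0556
```

{"api": "jog_arm", "payload": {"plan": [[0,0,0,0,0,0],[0,0,-0.01,0,0,0],[0,0,-0.01,0,0,0],[0,0,-0.01,0,0,0],[0,0,0,0,0,0],[0,0,0,0,0,0],[0,0,0,0,0,0],[0,0,0,0,0,0],[0,0,0,0,0,0],[0,0,0,0,0,0]]}}

```text
clock: 31.9
tcp_pos: [0.6399, -0.1837, 0.0693]
orientation: [0.0, 0.742, 0.671, 0.0]
wrist_force: [0.4, -0.2, -0.2]
finger_gap: 0.0559
```

```bash
python3 - <<'E'
from h import *
s=st();snap("wrist","l1");snap("side","l2");zoom("l2",(290,240,410,360),"l2z",5)
E
```

```text
t 31.9 tcp [ 0.6399 -0.1837  0.0693] yvec [ 0.995 -0.101  0.001] zvec [ 0.001 -0.    -1.   ] F [ 0.4 -0.2 -0.2] T [-0.01  0.03  0.02] gap 0.0559 q [-0.4   0.55  0.08  1.1   0.    1.27]
```

View pics/l1.png

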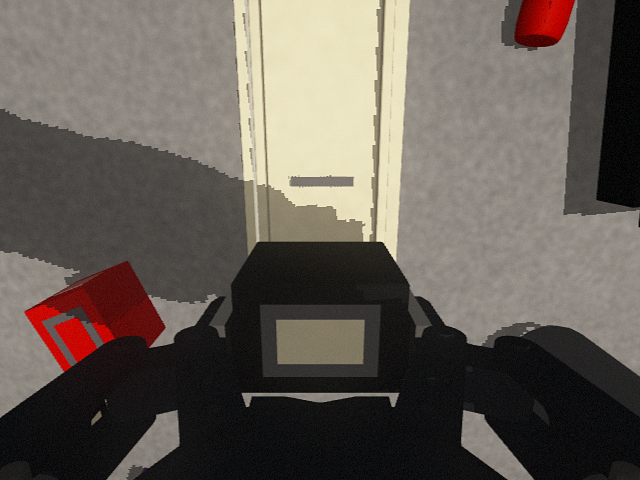

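View pics/l2z.png

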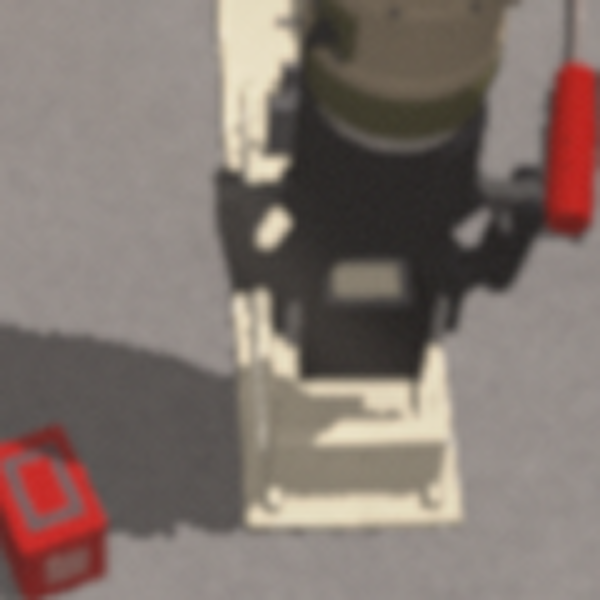

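{"api": "jog_arm", "payload": {"plan": [[0,0,-0.015,0,0,0],[0,0,-0.015,0,0,0],[0,0,-0.015,0,0,0],[0,0,-0.012,0,0,0],[0,0,-0.01,0,0,0],[0,0,-0.006,0,0,0],[0,0,-0.003,0,0,0],[0,0,0,0,0,0],[0,0,0,0,0,0],[0,0,0,0,0,0]]}}

```text
clock: 33.0
tcp_pos: [0.6402, -0.1838, -0.0063]
orientation: [0.001, 0.742, 0.671, 0.0]
wrist_force: [-0.1, -0.1, -0.8]
finger_gap: 0.0556
```

```bash
python3 - <<'E'
from h import *
s=st();snap("side","l3");zoom("l3",(290,240,410,360),"l3z",5)
E
```

```text
t 33.0 tcp [ 0.6402 -0.1838 -0.0063] yvec [ 0.995 -0.101  0.001] zvec [ 0.001 -0.    -1.   ] F [-0.1 -0.1 -0.8] T [ 0.    0.01 -0.06] gap 0.0556 q [-0.4   0.61 -0.02  0.94  0.    1.27]
```

View pics/l3z.png

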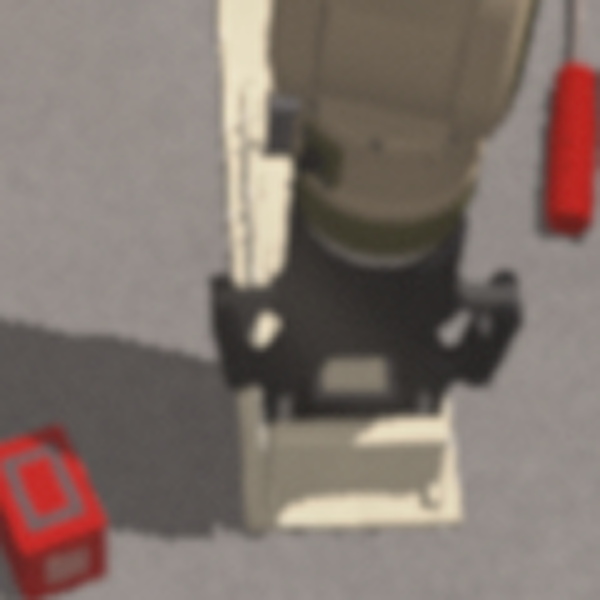

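{"api": "jog_arm", "payload": {"plan": [[0,0,-0.0015,0,0,0],[0,0,0,0,0,0],[0,0,0,0,0,0],[0,0,0,0,0,0],[0,0,0,0,0,0],[0,0,0.01,0,0,0],[0,0,0.03,0,0,0],[0,0,0.04,0,0,0],[0,0,0.05,0,0,0],[0,0,0.05,0,0,0]], "hand": 1}}

```text
clock: 34.05
tcp_pos: [0.6392, -0.1834, 0.1738]
orientation: [-0.0, 0.742, 0.671, -0.0]
wrist_force: [0.3, 0.1, -0.3]
finger_gap: 0.0855
```

{"api": "jog_arm", "payload": {"plan": [[-0.023,-0.01,0,0,0,0],[-0.023,-0.013,0,0,0,0],[-0.023,-0.013,0,0,0,0],[-0.023,-0.013,0,0,0,0],[-0.023,-0.013,0,0,0,0],[-0.023,-0.013,0,0,0,1],[-0.023,-0.013,0,0,0,1],[-0.023,-0.013,0,0,0,1],[-0.019,-0.01,0,0,0,1],[0,0,0,0,0,1]]}}

```text
clock: 35.05
tcp_pos: [0.4349, -0.2955, 0.1725]
orientation: [0.0, 0.713, 0.702, -0.0]
wrist_force: [0.7, 0.3, -0.0]
finger_gap: 0.0852
```

```bash
python3 - <<'E'
from h import *
s=st();snap("wrist","m1");snap("side","m2",(220,240,400,420),3)
E
```

```text
t 35.05 tcp [ 0.4349 -0.2955  0.1725] yvec [ 1.    -0.016  0.   ] zvec [ 0.    -0.001 -1.   ] F [ 0.7  0.3 -0. ] T [-0.01 -0.02 -0.03] gap 0.0852 q [-0.75  0.23 -0.14  1.2  -0.    0.84]
```

View pics/m1.png

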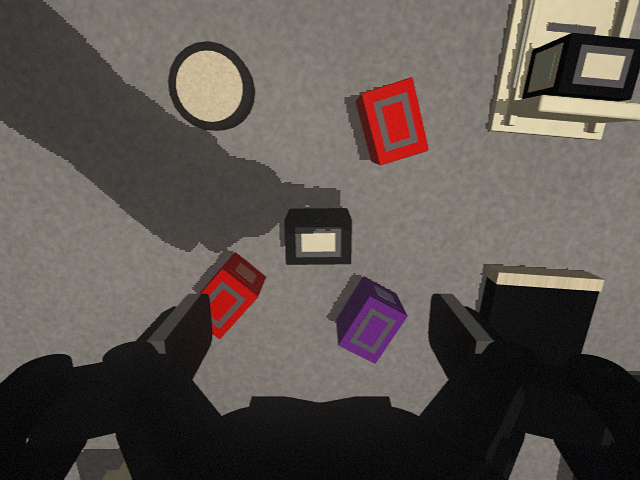

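View pics/m2.png

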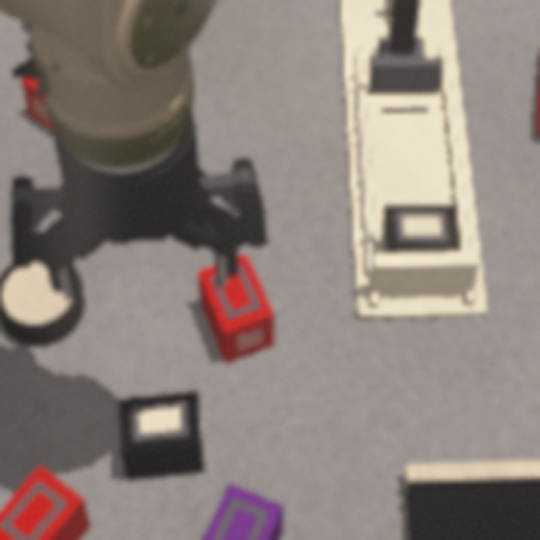

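```bash
python3 - <<'E'
from h import *
c=cal("m1");zoom("m1",(190,190,420,370),"m1z",3.4)
P=[ray(c,p,.05)[:2] for p in [(285,224),(351,224),(352,264.5),(286,264.5)]];print(np.round(P,4),np.mean(P,0))
E
```

```text
[[ 0.4056 -0.2963]
 [ 0.4601 -0.2972]
 [ 0.4612 -0.3326]
 [ 0.4049 -0.3317]] [ 0.43295981 -0.31443983]
```

View pics/m1z.png

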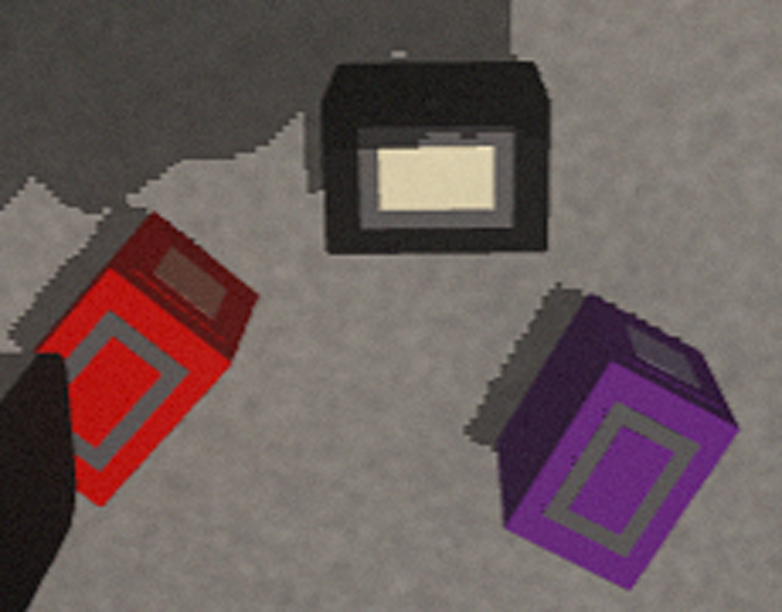

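```bash
python3 - <<'E'
from h import *
c=cal("m1")
P=[ray(c,p,.05)[:2] for p in [(285,218),(351.5,218),(352,264.5),(286,264.5)]];print(np.round(P,4),np.mean(P,0))
for n,p,z in [("redtop1",(222.4,268.8),.05),("redtop2",(257.6,295.9),.05),("redg1",(234.7,252.4),0),("redg2",(265.9,276.8),0),("purp top",(369.4,297.4),.05),("purp g",(363.5,276.8),0)]: print(n,ray(c,p,z)-np.r_[np.mean(P,0),0])
E
```

```text
[[ 0.4058 -0.2912]
 [ 0.4605 -0.2922]
 [ 0.4612 -0.3326]
 [ 0.4049 -0.3317]] [ 0.43310733 -0.31191195]
redtop1 [-0.08269557 -0.0227179   0.05      ]
redtop2 [-0.05413243 -0.04825354  0.05      ]
redg1 [-0.083518  -0.0234582  0.       ]
redg2 [-0.05409285 -0.04965352  0.        ]
purp top [ 0.04352136 -0.0513059   0.05      ]
purp g [ 0.04421677 -0.05129228  0.        ]
```

{"api": "jog_arm", "payload": {"plan": [[-0.0019,-0.0165,-0.0045,0,0,0],[0,0,-0.03,0,0,0],[0,0,-0.03,0,0,0],[0,0,-0.03,0,0,0],[0,0,-0.03,0,0,0],[0,0,-0.025,0,0,0],[0,0,-0.02,0,0,0],[0,0,-0.015,0,0,0],[0,0,-0.005,0,0,0],[0,0,0,0,0,0]]}}

```text
clock: 36.15
tcp_pos: [0.4348, -0.3108, -0.0189]
orientation: [-0.001, 0.712, 0.702, -0.0]
wrist_force: [-0.6, -0.1, 0.3]
finger_gap: 0.0854
```

{"api": "jog_arm", "payload": {"plan": [[0,0,0,0,0,0],[0,0,0,0,0,0],[0,0,0,0,0,0],[0,0,0,0,0,0],[0,0,0,0,0,0],[0,0,0,0,0,0],[0,0,0,0,0,0],[0,0,0,0,0,0],[0,0,0,0,0,0],[0,0,0,0,0,0]], "hand": 0, "force": 25}}

```text
clock: 37.15
tcp_pos: [0.4356, -0.3118, -0.017]
orientation: [0.001, 0.712, 0.702, 0.0]
wrist_force: [0.2, -0.2, 5.9]
finger_gap: 0.0559
```

```bash
python3 - <<'E'
from h import *
s=st();snap("wrist","m3")
E
```

```text
t 37.15 tcp [ 0.4356 -0.3118 -0.017 ] yvec [ 1.    -0.014  0.002] zvec [ 0.002 -0.002 -1.   ] F [ 0.2 -0.2  5.9] T [0.06 0.04 0.03] gap 0.0559 q [-0.77  0.41 -0.4   0.76  0.    0.81]
```

View pics/m3.png

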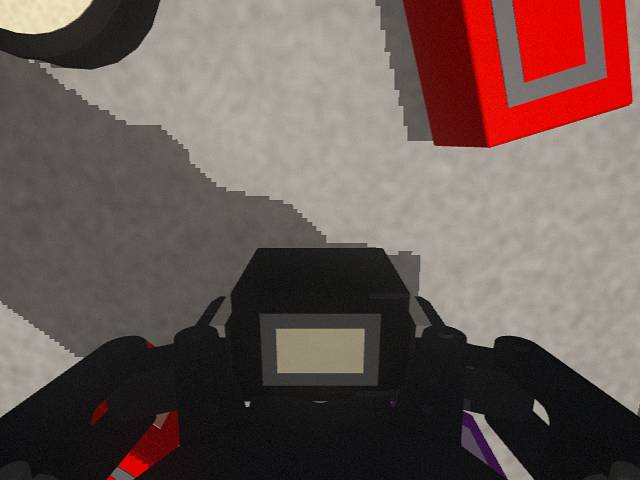

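{"api": "jog_arm", "payload": {"plan": [[0,0,0.02,0,0,0],[0,0,0.04,0,0,0],[0.01,0.0076,0.04,0,0,0],[0.03,0.026,0.017,0,0,-1],[0.036,0.03,0,0,0,-1],[0.036,0.03,0,0,0,-1],[0.036,0.03,0,0,0,-1],[0.036,0.03,0,0,0,-1],[0.0181,0.017,0,0,0,0],[0.008,0.007,-0.01,0,0,0]]}}

```text
clock: 38.2
tcp_pos: [0.6472, -0.1315, 0.0894]
orientation: [0.001, 0.741, 0.672, 0.001]
wrist_force: [0.7, -0.3, -0.7]
finger_gap: 0.0558
```

{"api": "jog_arm", "payload": {"plan": [[0,0,-0.01,0,0,0],[0,0,-0.01,0,0,0],[0,0,0,0,0,0],[0,0,0,0,0,0],[0,0,0,0,0,0],[0,0,0,0,0,0],[0,0,0,0,0,0],[0,0,0,0,0,0],[0,0,0,0,0,0],[0,0,0,0,0,0]]}}

```text
clock: 39.2
tcp_pos: [0.6449, -0.1334, 0.0691]
orientation: [0.0, 0.742, 0.671, 0.0]
wrist_force: [-0.7, 0.1, -0.6]
finger_gap: 0.0559
```

```bash
python3 - <<'E'
from h import *
s=st();snap("wrist","n1");snap("side","n2");zoom("n2",(290,240,410,360),"n2z",5)
c=cal("n1")
P=[ray(c,p,.117) for p in [(232,294),(409,294),(407,400),(236,400)]]
p=np.mean(P,0)+s["tcp_pos"][2]*0;print(p)
E
```

```text
t 39.2 tcp [ 0.6449 -0.1334  0.0691] yvec [ 0.995 -0.101  0.   ] zvec [ 0. -0. -1.] F [-0.7  0.1 -0.6] T [-0.01  0.03  0.  ] gap 0.0559 q [-0.33  0.54  0.05  1.09  0.    1.35]
[ 0.64360497 -0.14526749  0.117     ]
```

View pics/n1.png

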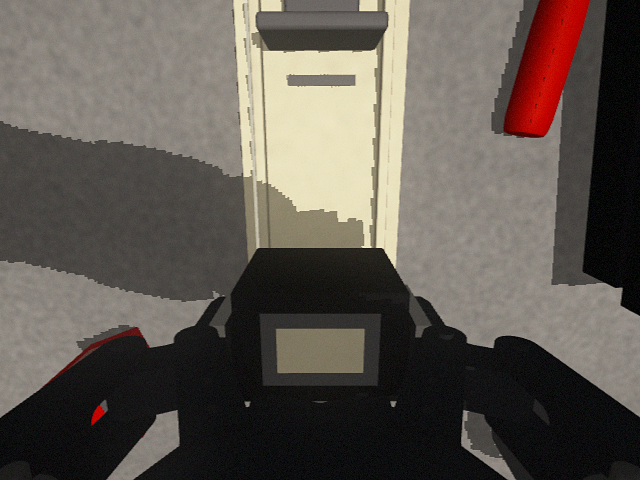

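View pics/n2z.png

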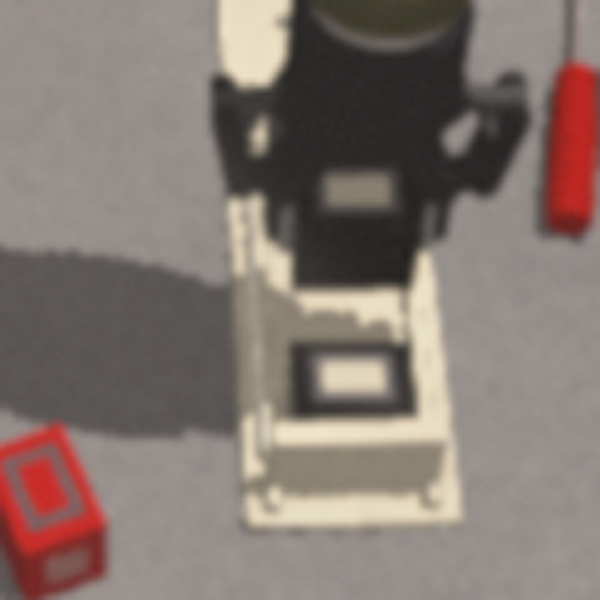

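```bash
python3 - <<'E'
from h import *
c=cal("n2");O=np.array([.6557,-.0357]);ex=np.array([.9949,-.1008]);ey=np.array([.1008,.9949])
for p in [(293,343),(410,343),(415,412),(293,415)]:
    w=ray(c,(290+p[0]/5,240+p[1]/5),.058)[:2]-O;print(w@ex,w@ey)
c=cal("n1");s=get_state()
P=[ray(c,p,.136)[:2] for p in [(232,314-6),(409,308),(407,400),(236,400)]];print(np.round(P,4));w=np.mean(P,0)-O;print(w@ex,w@ey)
E
```

```text
-0.02548853487442401 -0.12914274858573704
0.028748318638448043 -0.12982132833614385
0.027651072078812903 -0.1667732808849579
-0.0277578579174856 -0.16760853264696818
[[ 0.6186 -0.1162]
 [ 0.6734 -0.1219]
 [ 0.6715 -0.1556]
 [ 0.6144 -0.1497]]
-0.0010748812857125783 -0.10076143861436106
```

{"api": "jog_arm", "payload": {"plan": [[0,0,-0.015,0,0,0],[0,0,-0.015,0,0,0],[0,0,-0.015,0,0,0],[0,0,-0.012,0,0,0],[0,0,-0.01,0,0,0],[0,0,-0.006,0,0,0],[0,0,-0.003,0,0,0],[0,0,-0.001,0,0,0],[0,0,0,0,0,0],[0,0,0,0,0,0]]}}

```text
clock: 40.3
tcp_pos: [0.6454, -0.1336, -0.0074]
orientation: [0.001, 0.742, 0.671, 0.0]
wrist_force: [0.4, -0.8, -0.7]
finger_gap: 0.0557
```

{"api": "jog_arm", "payload": {"plan": [[0,0,0,0,0,0],[0,0,0,0,0,0],[0,0,0,0,0,0],[0,0,0,0,0,0],[0,0,0,0,0,0],[0,0,0.01,0,0,0],[0,0,0.03,0,0,0],[0,0,0.04,0,0,0],[0,0,0.05,0,0,0],[0,0,0.05,0,0,0]], "hand": 1}}

```text
clock: 41.3
tcp_pos: [0.6443, -0.1333, 0.1743]
orientation: [-0.0, 0.742, 0.671, -0.0]
wrist_force: [0.6, -0.1, 0.6]
finger_gap: 0.0854
```

```bash
python3 - <<'E'
from h import *
s=st();snap("side","n3");zoom("n3",(290,220,410,340),"n3z",5)
E
```

```text
t 41.3 tcp [ 0.6443 -0.1333  0.1743] yvec [ 0.995 -0.101 -0.   ] zvec [-0.  0. -1.] F [ 0.6 -0.1  0.6] T [ 0.01 -0.05  0.02] gap 0.0854 q [-0.33  0.49  0.24  1.32  0.    1.35]
```

View pics/n3z.png

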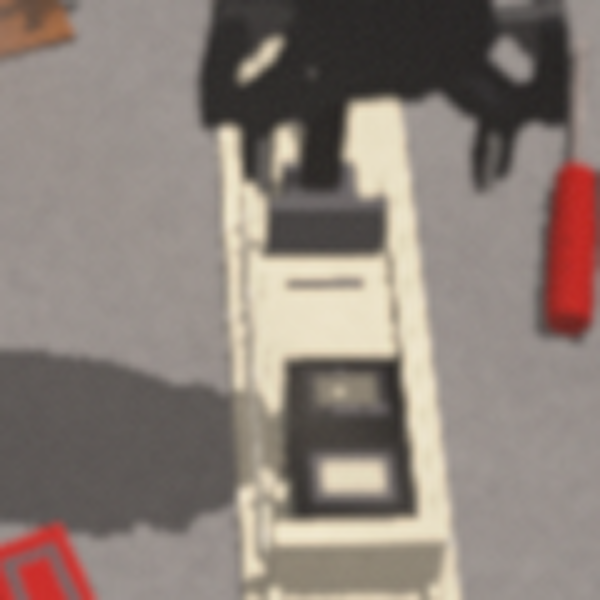

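{"api": "jog_arm", "payload": {"plan": [[0,0.01,0,0,0,8.2],[0,0.015,0,0,0,8.2],[0.002,0.0165,0,0,0,8.2],[0.002,0.0165,0,0,0,8.2],[0.002,0.0165,0,0,0,8.2],[0.002,0.0165,0,0,0,8.2],[0.002,0.0165,0,0,0,8.2],[0.002,0.0165,0,0,0,8.2],[0.002,0.0165,0,0,0,8.2],[0.0017,0.015,0,0,0,8.2]]}}

```text
clock: 42.35
tcp_pos: [0.6607, 0.0229, 0.1726]
orientation: [0.0, 0.117, 0.993, 0.0]
wrist_force: [0.2, -0.7, 0.9]
finger_gap: 0.0852
```

{"api": "jog_arm", "payload": {"plan": [[0,0,0,0,0,8],[0,0,-0.01,0,0,0],[0,0,-0.02,0,0,0],[0,0,-0.03,0,0,0],[0,0,-0.03,0,0,0],[0,0,-0.02,0,0,0],[0,0,-0.015,0,0,0],[0,0,-0.007,0,0,0],[0,0,0,0,0,0],[0,0,0,0,0,0]]}}

```text
clock: 43.35
tcp_pos: [0.661, 0.0218, 0.0406]
orientation: [0.0, 0.051, 0.999, 0.0]
wrist_force: [0.2, -0.1, 0.5]
finger_gap: 0.0858
```

```bash
python3 - <<'E'
from h import *
s=st();snap("wrist","p1")
E
```

```text
t 43.35 tcp [0.661  0.0218 0.0406] yvec [0.102 0.995 0.   ] zvec [ 0.001  0.    -1.   ] F [ 0.2 -0.1  0.5] T [ 0.04 -0.05 -0.03] gap 0.0858 q [-0.09  0.56  0.02  1.03  0.    0.01]
```

View pics/p1.png

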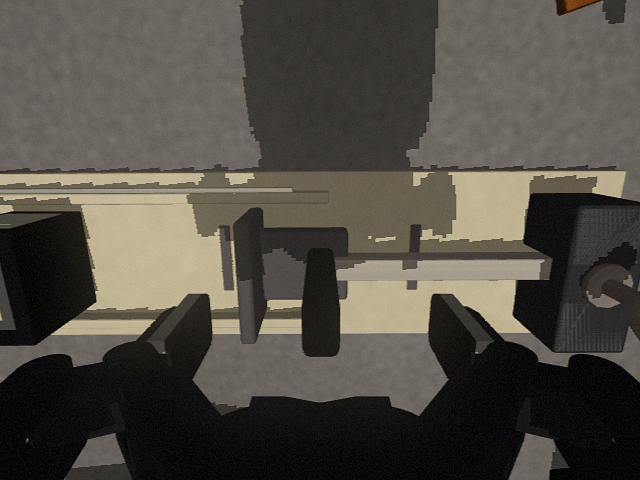

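{"api": "jog_arm", "payload": {"plan": [[0,0,0,0,0,0],[0,0,0,0,0,0],[0,0,0,0,0,0],[0,0,0,0,0,0],[0,0,0,0,0,0],[0,0,0,0,0,0],[0,0,0,0,0,0],[0,0,0,0,0,0],[-0.0005,-0.005,0,0,0,0],[-0.001,-0.01,0,0,0,0]], "hand": 0, "force": 60}}

```text
clock: 44.4
tcp_pos: [0.6592, 0.0078, 0.0402]
orientation: [0.0, 0.05, 0.999, 0.001]
wrist_force: [-0.7, 2.6, 3.4]
finger_gap: 0.0132
```

{"api": "jog_arm", "payload": {"plan": [[-0.001,-0.01,0,0,0,0],[-0.001,-0.01,0,0,0,0],[-0.001,-0.01,0,0,0,0],[-0.001,-0.01,0,0,0,0],[-0.001,-0.01,0,0,0,0],[-0.001,-0.01,0,0,0,0],[-0.0007,-0.007,0,0,0,0],[-0.0005,-0.005,0,0,0,0],[-0.0003,-0.003,0,0,0,0],[0,0,0,0,0,0]]}}

```text
clock: 45.4
tcp_pos: [0.6516, -0.0698, 0.0403]
orientation: [0.0, 0.051, 0.999, -0.001]
wrist_force: [-0.6, 0.7, 4.7]
finger_gap: 0.0133
```

```bash
python3 - <<'E'
from h import *
s=st()
O=np.array([.6557,-.0357]);ey=np.array([.1008,.9949]);print("face y",(s["tcp_pos"][:2]-O)@ey-.04)
snap("side","p2");zoom("p2",(290,220,410,340),"p2z",5)
E
```

```text
t 45.4 tcp [ 0.6516 -0.0698  0.0403] yvec [ 0.102  0.995 -0.001] zvec [ 0.    -0.001 -1.   ] F [-0.6  0.7  4.7] T [0.08 0.12 0.21] gap 0.0133 q [-0.23  0.55  0.    1.02 -0.   -0.13]
face y -0.07429060669705638
```

View pics/p2z.png

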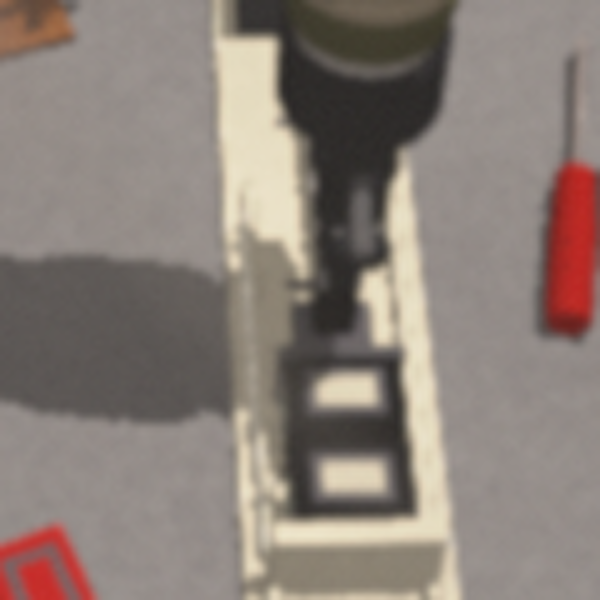

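{"api": "jog_arm", "payload": {"plan": [[-0.0002,-0.0015,0,0,0,0],[-0.0001,-0.0015,0,0,0,0],[-0.0002,-0.0015,0,0,0,0],[-0.0001,-0.0015,0,0,0,0],[-0.0002,-0.0015,0,0,0,0],[-0.0001,-0.0015,0,0,0,0],[-0.0002,-0.001,0,0,0,0],[-0.0001,-0.001,0,0,0,0],[0,0,0,0,0,0],[0,0,0,0,0,0]]}}

```text
clock: 46.45
tcp_pos: [0.6507, -0.0796, 0.0403]
orientation: [0.0, 0.051, 0.999, -0.0]
wrist_force: [-0.1, 1.1, 4.5]
finger_gap: 0.013
```

{"api": "jog_arm", "payload": {"plan": [[-0.0001,-0.0005,0,0,0,0],[0,-0.0005,0,0,0,0],[-0.0001,-0.0005,0,0,0,0],[0,-0.0005,0,0,0,0],[0,-0.0005,0,0,0,0],[0,0,0,0,0,0],[0,0,0,0,0,0],[0,0,0,0,0,0],[0,0,0,0,0,0],[0,0,0,0,0,0]]}}

```text
clock: 47.45
tcp_pos: [0.6505, -0.0817, 0.0403]
orientation: [0.0, 0.05, 0.999, 0.0]
wrist_force: [0.3, 2.6, 5.9]
finger_gap: 0.0125
```

```bash
python3 - <<'E'
from h import *
s=st()
O=np.array([.6557,-.0357]);ey=np.array([.1008,.9949]);print("face y",(s["tcp_pos"][:2]-O)@ey-.04)
E
```

```text
t 47.45 tcp [ 0.6505 -0.0817  0.0403] yvec [0.101 0.995 0.   ] zvec [ 0.001  0.    -1.   ] F [0.3 2.6 5.9] T [ 0.6  -0.05  0.15] gap 0.0125 q [-0.25  0.55  0.    1.02  0.   -0.15]
face y -0.08633901431424285
```

{"api": "jog_arm", "payload": {"plan": [[0,-0.0005,0,0,0,0],[-0.0001,-0.0005,0,0,0,0],[0,-0.0005,0,0,0,0],[-0.0001,-0.0005,0,0,0,0],[0,0,0,0,0,0],[0,0,0,0,0,0],[0,0,0,0,0,0],[0,0,0,0,0,0],[0,0,0,0,0,0],[0,0,0,0,0,0]]}}

```text
clock: 48.45
tcp_pos: [0.6504, -0.0827, 0.0403]
orientation: [0.0, 0.05, 0.999, 0.001]
wrist_force: [1.2, 5.4, 5.4]
finger_gap: 0.0128
```

```bash
python3 - <<'E'
from h import *
s=st()
snap("side","p3");zoom("p3",(290,220,410,340),"p3z",5)
E
```

```text
t 48.45 tcp [ 0.6504 -0.0827  0.0403] yvec [0.1   0.995 0.002] zvec [ 0.001  0.002 -1.   ] F [1.2 5.4 5.4] T [ 1.03 -0.04  0.08] gap 0.0128 q [-0.25  0.55  0.    1.02  0.   -0.15]
```

View pics/p3z.png

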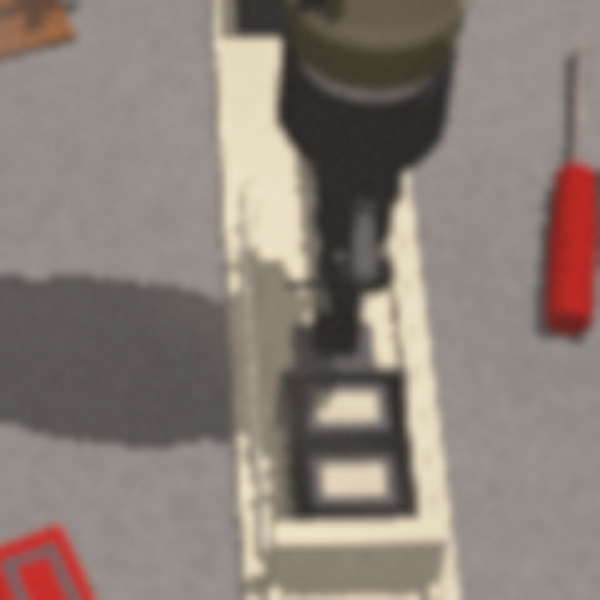

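{"api": "jog_arm", "payload": {"plan": [[0,-0.0005,0,0,0,0],[-0.0001,-0.0005,0,0,0,0],[0,-0.0005,0,0,0,0],[-0.0001,-0.0005,0,0,0,0],[0,-0.0005,0,0,0,0],[-0.0001,-0.0005,0,0,0,0],[0,0,0,0,0,0],[0,0,0,0,0,0],[0,0,0,0,0,0],[0,0,0,0,0,0]]}}

```text
clock: 49.5
tcp_pos: [0.6504, -0.0826, 0.0403]
orientation: [0.001, 0.049, 0.999, 0.003]
wrist_force: [2.6, 15.1, 6.7]
finger_gap: 0.0125
```

```bash
python3 - <<'E'
from h import *
s=st()
E
```

```text
t 49.5 tcp [ 0.6504 -0.0826  0.0403] yvec [0.098 0.995 0.007] zvec [ 0.002  0.006 -1.   ] F [ 2.6 15.1  6.7] T [ 2.5  -0.31 -0.01] gap 0.0125 q [-0.25  0.55  0.    1.02  0.01 -0.15]
```

{"api": "jog_arm", "payload": {"plan": [[0,0.001,0,0,0,0],[0.0002,0.001,0,0,0,0],[0,0.001,0,0,0,0],[0,0,0,0,0,0],[0,0,0,0,0,0],[0,0,0,0,0,0],[0,0,0,0,0,0],[0,0,0,0,0,0],[0,0,0,0,0,0],[0,0,0,0,0,0]]}}

```text
clock: 50.5
tcp_pos: [0.6504, -0.0827, 0.0403]
orientation: [0.001, 0.05, 0.999, 0.001]
wrist_force: [1.5, 7.1, 5.9]
finger_gap: 0.0129
```

{"api": "jog_arm", "payload": {"plan": [[0,0,0,0,0,0],[0,0,0,0,0,0],[0,0,0,0,0,0],[0,0,0,0,0,0],[0,0,0,0,0,0],[0,0,0.01,0,0,0],[0,0,0.03,0,0,0],[0,0,0.04,0,0,0],[0,0,0.05,0,0,0],[0.03,0,0.02,0,0,0]], "hand": 1}}

```text
clock: 51.5
tcp_pos: [0.6799, -0.0838, 0.198]
orientation: [0.003, 0.051, 0.999, -0.001]
wrist_force: [1.9, -0.5, 1.2]
finger_gap: 0.0856
```

```bash
python3 - <<'E'
from h import *
s=st()
snap("side","p4");zoom("p4",(290,220,410,340),"p4z",5);snap("wrist","p5")
E
```

```text
t 51.5 tcp [ 0.6799 -0.0838  0.198 ] yvec [ 0.101  0.995 -0.001] zvec [ 0.007 -0.002 -1.   ] F [ 1.9 -0.5  1.2] T [-0.02 -0.08 -0.02] gap 0.0856 q [-0.24  0.53  0.37  1.4  -0.   -0.14]
```

View pics/p4z.png

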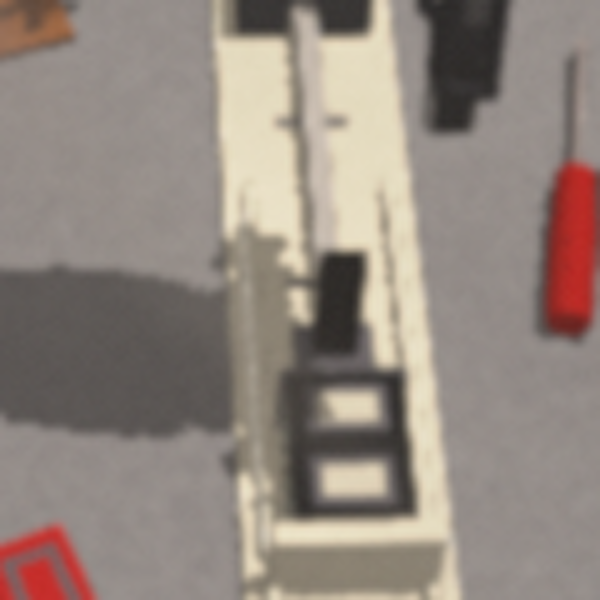

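View pics/p5.png

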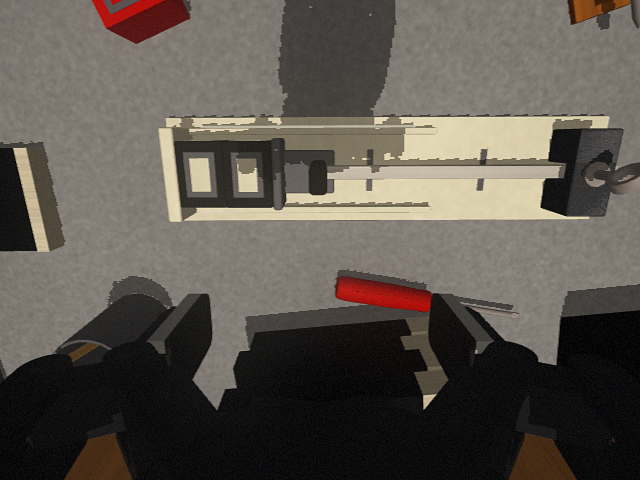

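{"api": "jog_arm", "payload": {"plan": [[-0.02,0.02,0,0,0,1.7],[-0.023,0.025,0,0,0,2],[-0.023,0.025,0,0,0,2],[-0.023,0.025,0,0,0,2],[-0.023,0.025,0,0,0,2],[-0.023,0.025,0,0,0,2],[-0.023,0.025,0,0,0,2],[-0.023,0.025,0,0,0,2],[-0.023,0.025,0,0,0,2],[-0.0241,0.0248,0,0,0,1]]}}

```text
clock: 52.6
tcp_pos: [0.4498, 0.1619, 0.1896]
orientation: [-0.0, -0.113, 0.994, -0.0]
wrist_force: [0.8, 0.7, -0.2]
finger_gap: 0.0854
```

{"api": "jog_arm", "payload": {"plan": [[0,0,-0.01,0,0,0],[0,0,-0.02,0,0,0],[0,0,-0.02,0,0,0],[0,0,-0.02,0,0,0],[0,0,-0.02,0,0,0],[0,0,-0.01,0,0,0],[0,0,0,0,0,0],[0,0,0,0,0,0],[0,0,0,0,0,0],[0,0,0,0,0,0]]}}

```text
clock: 53.6
tcp_pos: [0.4526, 0.1614, 0.0909]
orientation: [0.001, -0.113, 0.994, 0.0]
wrist_force: [-0.2, -0.0, 0.6]
finger_gap: 0.0858
```

```bash
python3 - <<'E'
from h import *
s=st();snap("wrist","q1")
E
```

```text
t 53.6 tcp [0.4526 0.1614 0.0909] yvec [-0.224  0.975 -0.   ] zvec [ 0.002  0.    -1.   ] F [-0.2 -0.   0.6] T [-0.   -0.02  0.  ] gap 0.0858 q [ 0.18  0.2  -0.39  0.98  0.   -0.05]
```

View pics/q1.png

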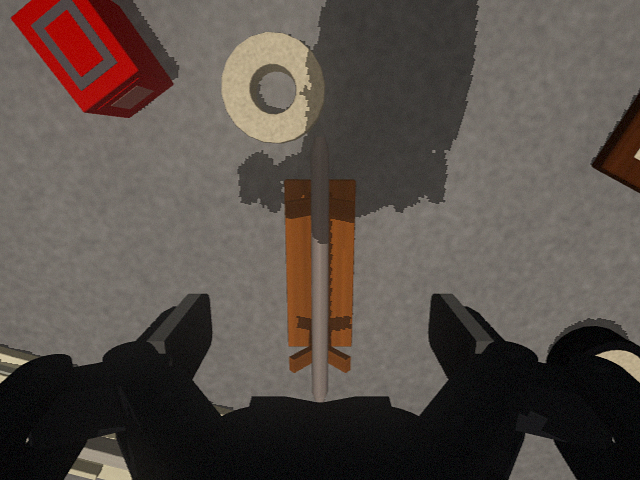

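Rod is centred at col 320 in the rest. Lower 87.5 mm and grip.

{"api": "jog_arm", "payload": {"plan": [[0,0,-0.015,0,0,0],[0,0,-0.02,0,0,0],[0,0,-0.02,0,0,0],[0,0,-0.015,0,0,0],[0,0,-0.01,0,0,0],[0,0,-0.005,0,0,0],[0,0,-0.0025,0,0,0],[0,0,0,0,0,0],[0,0,0,0,0,0],[0,0,0,0,0,0]]}}

```text
clock: 54.65
tcp_pos: [0.4523, 0.1615, 0.0031]
orientation: [0.001, -0.113, 0.994, 0.0]
wrist_force: [-0.7, -0.1, 0.4]
finger_gap: 0.0853
```

{"api": "jog_arm", "payload": {"plan": [[0,0,0,0,0,0],[0,0,0,0,0,0],[0,0,0,0,0,0],[0,0,0,0,0,0],[0,0,0,0,0,0],[0,0,0,0,0,0],[0,0,0,0,0,0],[0,0,0,0,0,0],[0,0,0,0,0,0],[0,0,0,0,0,0]], "hand": 0, "force": 100}}

```text
clock: 55.65
tcp_pos: [0.4519, 0.1611, 0.0027]
orientation: [0.0, -0.112, 0.994, -0.0]
wrist_force: [-0.6, -3.0, 4.5]
finger_gap: 0.0075
```

```bash
python3 - <<'E'
from h import *
s=st()
E
```

```text
t 55.65 tcp [0.4519 0.1611 0.0027] yvec [-0.223  0.975 -0.   ] zvec [ 0. -0. -1.] F [-0.6 -3.   4.5] T [-0.55  0.27 -0.  ] gap 0.0075 q [ 0.18  0.29 -0.52  0.76 -0.   -0.05]
```

{"api": "jog_arm", "payload": {"plan": [[0,0,0.01,0,0,0],[0,0,0.03,0,0,0],[0,0,0.04,0,0,0],[0.01,-0.007,0.04,0,0,2],[0.02,-0.015,0,0,0,3],[0.02,-0.015,0,0,0,3],[0.02,-0.015,0,0,0,3],[0.02,-0.0133,-0.01,0,0,3],[0.011,-0.007,-0.02,0,0,1.8],[0,0,-0.02,0,0,0]]}}

```text
clock: 56.65
tcp_pos: [0.555, 0.0882, 0.0723]
orientation: [0.001, -0.248, 0.969, 0.0]
wrist_force: [-0.1, -0.6, -0.9]
finger_gap: 0.0076
```

{"api": "jog_arm", "payload": {"plan": [[0,0,-0.01,0,0,0],[0,0,-0.008,0,0,0],[0,0,-0.0047,0,0,0],[0,0,0,0,0,0],[0,0,0,0,0,0],[0,0,0,0,0,0],[0,0,0,0,0,0],[0,0,0,0,0,0],[0,0,0,0,0,0],[0,0,0,0,0,0]]}}

```text
clock: 57.65
tcp_pos: [0.5528, 0.089, 0.0499]
orientation: [0.0, -0.248, 0.969, 0.0]
wrist_force: [-0.4, -0.7, -1.8]
finger_gap: 0.0068
```

```bash
python3 - <<'E'
from h import *
s=st();tc=s["tcp_pos"];snap("side","q2");snap("top","q3")
th=0.5;d=np.array([np.cos(th),np.sin(th),0])
rg=ringpts(.674,.155,.65)
rod=[[tc+d*L+[0,0,.0365] for L in (-.07,.113,.17)]]
overlay("q2",cal("q2"),(290,170,370,230),"q2o",10,rg+rod)
overlay("q3",cal("q3"),(220,170,300,230),"q3o",10,rg+rod)
zoom("q2",(290,170,370,230),"q2z",10)
E
```

```text
t 57.65 tcp [0.5528 0.089  0.0499] yvec [-0.481  0.877  0.   ] zvec [ 0.  0. -1.] F [-0.4 -0.7 -1.8] T [-0.   -0.02 -0.03] gap 0.0068 q [ 0.02  0.38 -0.25  0.94  0.   -0.49]
```

View pics/q2o.png

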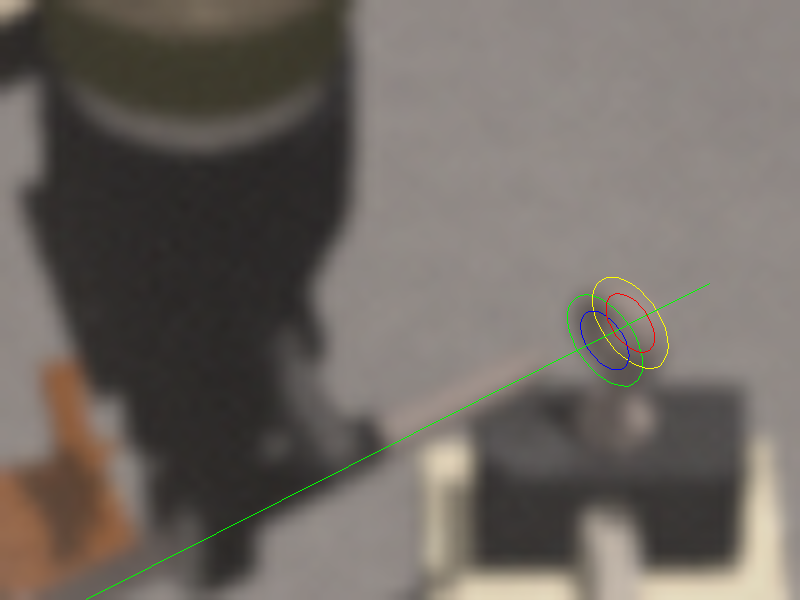

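View pics/q3o.png

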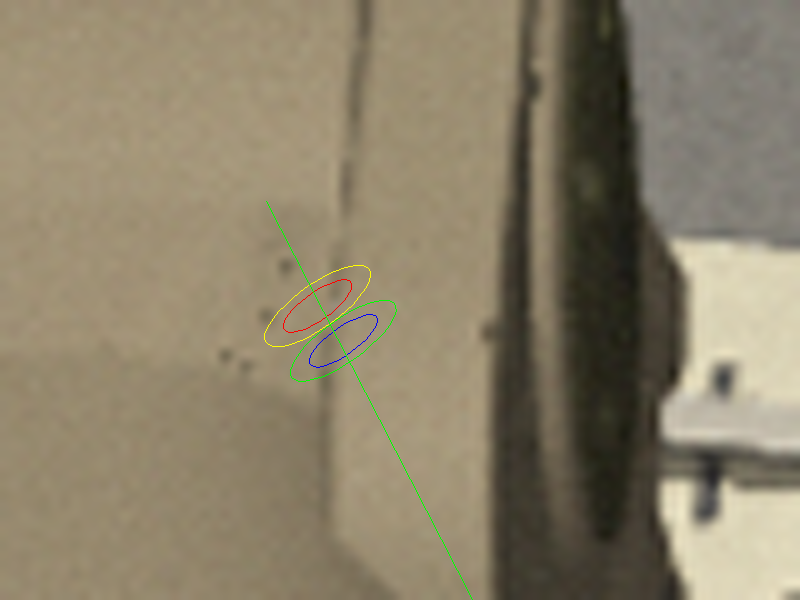

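View pics/q2z.png

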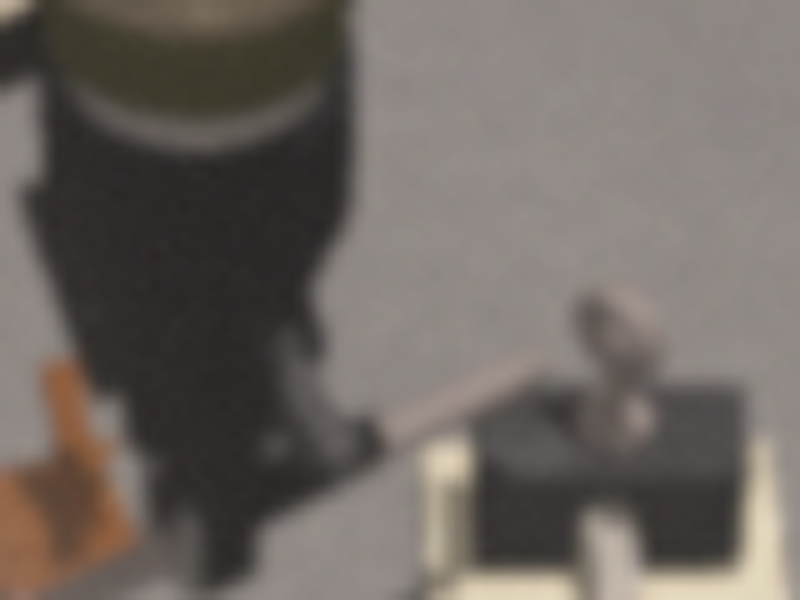

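{"api": "jog_arm", "payload": {"plan": [[0.0035,0.0019,0,0,0,0],[0.0035,0.0019,0,0,0,0],[0.0035,0.0019,0,0,0,0],[0.0035,0.0019,0,0,0,0],[0.0026,0.0014,0,0,0,0],[0.0026,0.0014,0,0,0,0],[0.0026,0.0014,0,0,0,0],[0.0026,0.0014,0,0,0,0],[0,0,0,0,0,0],[0,0,0,0,0,0]]}}

```text
clock: 58.75
tcp_pos: [0.5771, 0.1023, 0.0497]
orientation: [-0.0, -0.248, 0.969, 0.0]
wrist_force: [-0.5, -1.4, -1.8]
finger_gap: 0.0073
```

```bash
python3 - <<'E'
from h import *
s=st();snap("side","q4");zoom("q4",(290,170,370,230),"q4z",10)
E
```

```text
t 58.75 tcp [0.5771 0.1023 0.0497] yvec [-0.481  0.877  0.   ] zvec [-0.  0. -1.] F [-0.5 -1.4 -1.8] T [-0.01  0.09  0.04] gap 0.0073 q [ 0.04  0.42 -0.18  0.97  0.   -0.46]
```

View pics/q4z.png

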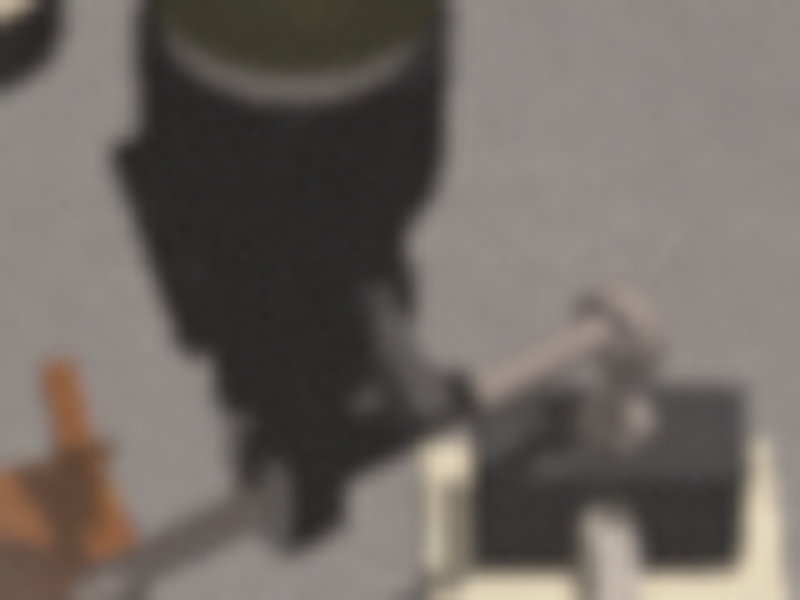

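Tip is entering the ring with no significant force; continue 28 mm.

{"api": "jog_arm", "payload": {"plan": [[0.0026,0.0014,0,0,0,0],[0.0026,0.0014,0,0,0,0],[0.0026,0.0014,0,0,0,0],[0.0026,0.0014,0,0,0,0],[0.0035,0.0019,0,0,0,0],[0.0035,0.0019,0,0,0,0],[0.0035,0.0019,0,0,0,0],[0.0018,0.001,0,0,0,0],[0,0,0,0,0,0],[0,0,0,0,0,0]]}}

```text
clock: 59.8
tcp_pos: [0.5998, 0.1146, 0.0497]
orientation: [-0.0, -0.248, 0.969, 0.0]
wrist_force: [0.1, -0.2, -2.1]
finger_gap: 0.0076
```

```bash
python3 - <<'E'
from h import *
s=st();snap("side","q5");zoom("q5",(290,170,370,230),"q5z",10)
r=sweep((.674,.155),.083,.5,-1.1,4.8);print(len(r),r)
E
```

```text
t 59.8 tcp [0.5998 0.1146 0.0497] yvec [-0.481  0.877  0.   ] zvec [-0.  0. -1.] F [ 0.1 -0.2 -2.1] T [-0.09  0.09  0.01] gap 0.0076 q [ 0.06  0.46 -0.12  0.99  0.   -0.44]
20 [[-0.0029, 0.0059, 0, 0, 0, -4.58], [-0.0025, 0.0062, 0, 0, 0, -4.58], [-0.002, 0.0063, 0, 0, 0, -4.58], [-0.0014, 0.0065, 0, 0, 0, -4.58], [-0.0009, 0.0066, 0, 0, 0, -4.58], [-0.0004, 0.0066, 0, 0, 0, -4.58], [0.0001, 0.0066, 0, 0, 0, -4.58], [0.0007, 0.0066, 0, 0, 0, -4.58], [0.0012, 0.0065, 0, 0, 0, -4.58], [0.0017, 0.0064, 0, 0, 0, -4.58], [0.0022, 0.0063, 0, 0, 0, -4.58], [0.0027, 0.0061, 0, 0, 0, -4.58], [0.0032, 0.0058, 0, 0, 0, -4.58], [0.0036, 0.0056, 0, 0, 0, -4.58], [0.0041, 0.0052, 0, 0, 0, -4.58], [0.0045, 0.0049, 0, 0, 0, -4.58], [0.0049, 0.0045, 0, 0, 0, -4.58], [0.0052, 0.0041, 0, 0, 0, -4.58], [0.0055, 0.0037, 0, 0, 0, -4.58], [0.0058, 0.0032, 0, 0, 0, -4.58]]
```

View pics/q5z.png

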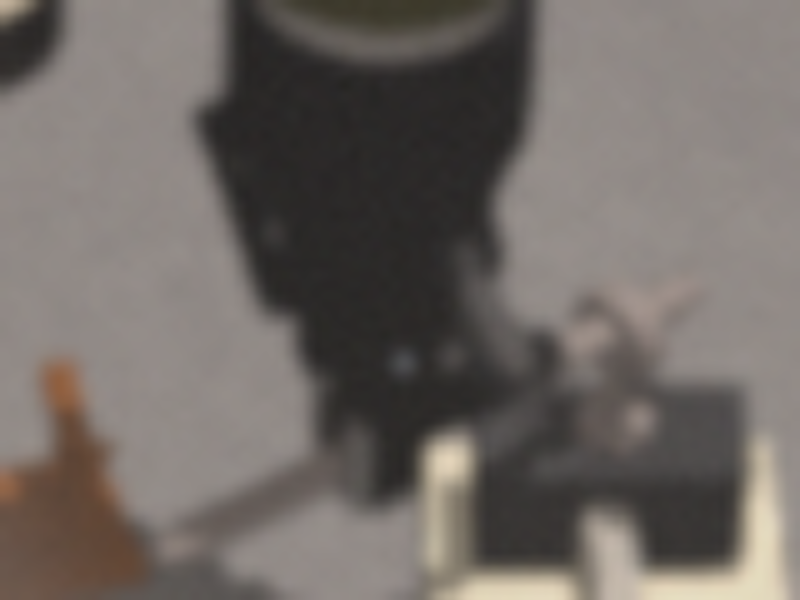

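{"api": "jog_arm", "payload": {"plan": [[-0.0029,0.0059,0,0,0,-4.58],[-0.0025,0.0062,0,0,0,-4.58],[-0.002,0.0063,0,0,0,-4.58],[-0.0014,0.0065,0,0,0,-4.58],[-0.0009,0.0066,0,0,0,-4.58],[-0.0004,0.0066,0,0,0,-4.58],[0.0001,0.0066,0,0,0,-4.58],[0.0007,0.0066,0,0,0,-4.58],[0,0,0,0,0,0],[0,0,0,0,0,0]]}}

```text
clock: 60.85
tcp_pos: [0.5899, 0.1663, 0.0495]
orientation: [-0.001, 0.068, 0.998, 0.0]
wrist_force: [-1.7, 2.6, -3.9]
finger_gap: 0.0072
```

{"api": "jog_arm", "payload": {"plan": [[0.0012,0.0065,0,0,0,-4.58],[0.0017,0.0064,0,0,0,-4.58],[0.0022,0.0063,0,0,0,-4.58],[0.0027,0.0061,0,0,0,-4.58],[0.0032,0.0058,0,0,0,-4.58],[0.0036,0.0056,0,0,0,-4.58],[0.0041,0.0052,0,0,0,-4.58],[0,0,0,0,0,0],[0,0,0,0,0,0],[0,0,0,0,0,0]]}}

```text
clock: 61.85
tcp_pos: [0.6081, 0.209, 0.0494]
orientation: [-0.001, 0.34, 0.94, 0.001]
wrist_force: [-3.0, 6.1, -4.3]
finger_gap: 0.0073
```

```bash
python3 - <<'E'
from h import *
s=st();snap("side","r1");zoom("r1",(270,150,390,240),"r1z",6)
E
```

```text
t 61.85 tcp [0.6081 0.209  0.0494] yvec [0.64  0.768 0.001] zvec [-0.002  0.003 -1.   ] F [-3.   6.1 -4.3] T [1.21 0.56 0.4 ] gap 0.0073 q [ 0.2   0.52 -0.02  1.03  0.    0.9 ]
```

View pics/r1z.png

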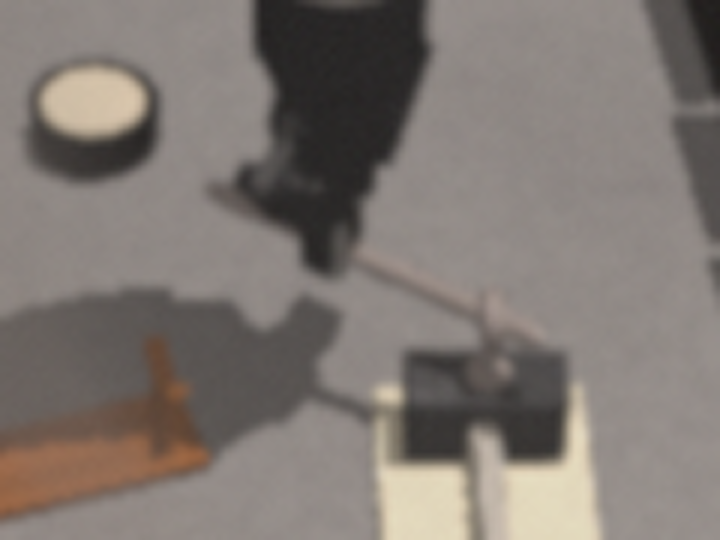

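{"api": "jog_arm", "payload": {"plan": [[0.0045,0.0049,0,0,0,-4.58],[0.0049,0.0045,0,0,0,-4.58],[0.0052,0.0041,0,0,0,-4.58],[0.0055,0.0037,0,0,0,-4.58],[0.0058,0.0032,0,0,0,-4.58],[0,0,0,0,0,0],[0,0,0,0,0,0],[0,0,0,0,0,0],[0,0,0,0,0,0],[0,0,0,0,0,0]]}}

```text
clock: 62.9
tcp_pos: [0.6342, 0.2305, 0.0495]
orientation: [-0.002, 0.52, 0.854, 0.002]
wrist_force: [-2.0, 8.5, -3.7]
finger_gap: 0.0075
```

```bash
python3 - <<'E'
from h import *
s=st();snap("side","r2");zoom("r2",(290,150,390,230),"r2z",7)
print(sweep((.674,.155),.083,-1.1,-1.2,3))
E
```

```text
t 62.9 tcp [0.6342 0.2305 0.0495] yvec [0.888 0.459 0.001] zvec [-0.001  0.005 -1.   ] F [-2.   8.5 -3.7] T [1.84 0.44 0.35] gap 0.0075 q [0.23 0.58 0.08 1.07 0.   1.32]
[[0.0037, 0.0018, 0, 0, 0, -2.86], [0.0038, 0.0016, 0, 0, 0, -2.86]]
```

View pics/r2z.png

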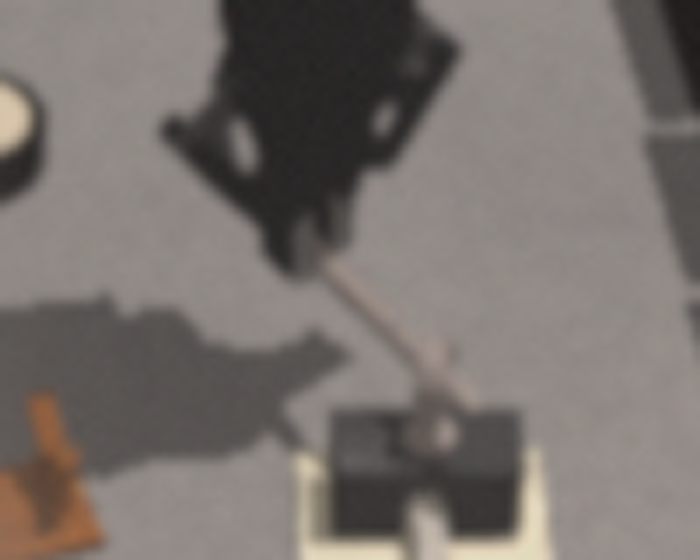

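{"api": "jog_arm", "payload": {"plan": [[0.0037,0.0018,0,0,0,-2.86],[0.0038,0.0016,0,0,0,-2.86],[0,0,0,0,0,0],[0,0,0,0,0,0],[0,0,0,0,0,0],[0,0,0,0,0,0],[0,0,0,0,0,0],[0,0,0,0,0,0],[0,0,0,0,0,0],[0,0,0,0,0,0]]}}

```text
clock: 63.95
tcp_pos: [0.6418, 0.2342, 0.0496]
orientation: [-0.002, 0.562, 0.827, 0.002]
wrist_force: [-1.7, 8.0, -3.5]
finger_gap: 0.0074
```

```bash
python3 - <<'E'
from h import *
s=st()
print(sweep((.674,.155),.083,-1.2,-1.3,3))
E
```

```text
t 63.95 tcp [0.6418 0.2342 0.0496] yvec [0.93  0.368 0.001] zvec [-0.001  0.005 -1.   ] F [-1.7  8.  -3.5] T [2.01 0.43 0.34] gap 0.0074 q [0.23 0.6  0.11 1.08 0.01 1.42]
[[0.0039, 0.0014, 0, 0, 0, -2.86], [0.004, 0.0012, 0, 0, 0, -2.86]]
```

{"api": "jog_arm", "payload": {"plan": [[0.0039,0.0014,0,0,0,-2.86],[0.004,0.0012,0,0,0,-2.86],[0,0,0,0,0,0],[0,0,0,0,0,0],[0,0,0,0,0,0],[0,0,0,0,0,0],[0,0,0,0,0,0],[0,0,0,0,0,0],[0,0,0,0,0,0],[0,0,0,0,0,0]]}}

```text
clock: 64.95
tcp_pos: [0.6492, 0.2367, 0.0494]
orientation: [-0.002, 0.602, 0.798, 0.001]
wrist_force: [-3.6, 8.3, -3.6]
finger_gap: 0.0074
```

```bash
python3 - <<'E'
from h import *
s=st();snap("side","r3");zoom("r3",(290,150,390,230),"r3z",7);snap("wrist","r4")
print(sweep((.674,.155),.083,-1.3,-1.45,3))
E
```

```text
t 64.95 tcp [0.6492 0.2367 0.0494] yvec [ 0.962  0.274 -0.001] zvec [-0.002  0.005 -1.   ] F [-3.6  8.3 -3.6] T [1.83 0.63 0.46] gap 0.0074 q [0.23 0.61 0.13 1.09 0.01 1.52]
[[0.004, 0.001, 0, 0, 0, -2.86], [0.0041, 0.0008, 0, 0, 0, -2.86], [0.0041, 0.0006, 0, 0, 0, -2.86]]
```

View pics/r3z.png

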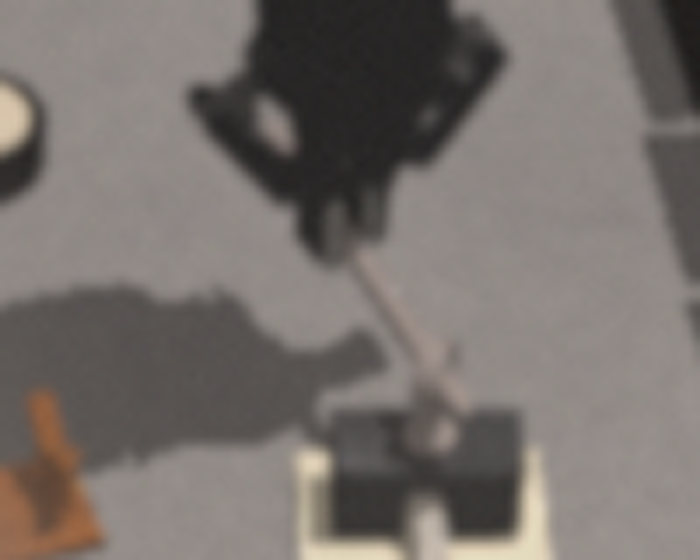

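{"api": "jog_arm", "payload": {"plan": [[0.004,0.001,0,0,0,-2.86],[0,0,0,0,0,0],[0,0,0,0,0,0],[0,0,0,0,0,0],[0,0,0,0,0,0],[0,0,0,0,0,0],[0,0,0,0,0,0],[0,0,0,0,0,0],[0,0,0,0,0,0],[0,0,0,0,0,0]]}}

```text
clock: 66.05
tcp_pos: [0.6528, 0.2376, 0.0492]
orientation: [-0.003, 0.622, 0.783, 0.001]
wrist_force: [-3.2, 8.1, -4.3]
finger_gap: 0.0074
```

```bash
python3 - <<'E'
from h import *
s=st()
print(sweep((.674,.155),.083,-1.35,-.65,8));print(np.cos(-.65),np.sin(-.65))
E
```

```text
t 66.05 tcp [0.6528 0.2376 0.0492] yvec [ 0.974  0.226 -0.002] zvec [-0.003  0.005 -1.   ] F [-3.2  8.1 -4.3] T [1.87 0.69 0.42] gap 0.0074 q [0.23 0.62 0.15 1.1  0.01 1.57]
[[-0.0093, -0.0027, 0, 0, 0, 6.68], [-0.0089, -0.0037, 0, 0, 0, 6.68], [-0.0084, -0.0047, 0, 0, 0, 6.68], [-0.0078, -0.0057, 0, 0, 0, 6.68], [-0.0071, -0.0066, 0, 0, 0, 6.68], [-0.0063, -0.0073, 0, 0, 0, 6.68]]
0.7960837985490559 -0.6051864057360395
```

```bash
python3 - <<'E'
from h import *
snap("wrist","r5")
E
```

```text
(no output)
```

View pics/r5.png

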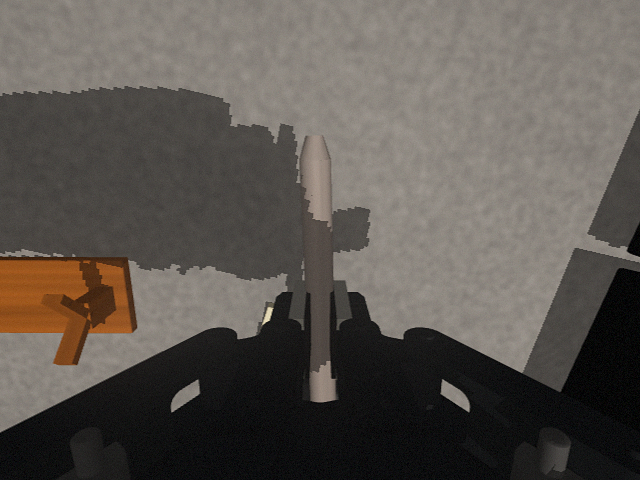

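```bash
python3 - <<'E'
from h import *
snap("side","r6");s=get_state();tc=s["tcp_pos"];c=cal("r6")
cr=(335,185,375,215)
th=-1.343;d=np.array([np.cos(th),np.sin(th),0])
rod=[[tc+d*L+[0,0,.0385] for L in (0,.115)]]
zoom("r6",cr,"r6a",10)
overlay("r6",c,cr,"r6b",10,ringpts(.674,.155,-.55)+rod)
overlay("r6",c,cr,"r6c",10,ringpts(.674,.155,-.3)+rod)
overlay("r6",c,cr,"r6d",10,ringpts(.674,.155,-.8)+rod)
I=[cv2.imread(f"pics/r6{k}.png") for k in "abcd"]
cv2.imwrite("pics/r6all.png",np.vstack([np.hstack(I[:2]),np.hstack(I[2:])]))
E
```

```text
(no output)
```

View pics/r6all.png

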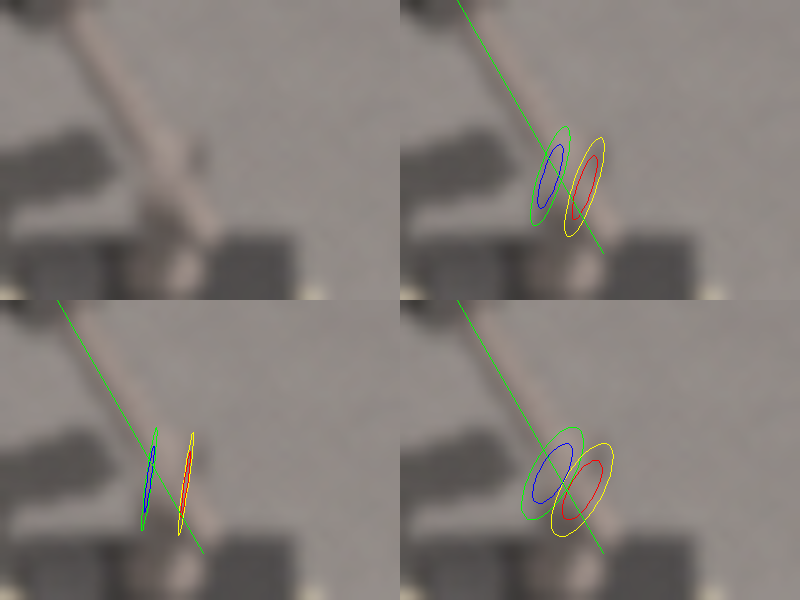

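{"api": "jog_arm", "payload": {"plan": [[-0.0093,-0.0027,0,0,0,6.68],[-0.0089,-0.0037,0,0,0,6.68],[-0.0084,-0.0047,0,0,0,6.68],[-0.0078,-0.0057,0,0,0,6.68],[-0.0071,-0.0066,0,0,0,6.68],[-0.0063,-0.0073,0,0,0,6.68],[0,0,0,0,0,0],[0,0,0,0,0,0],[0,0,0,0,0,0],[0,0,0,0,0,0]]}}

```text
clock: 67.15
tcp_pos: [0.6072, 0.2044, 0.0498]
orientation: [0.0, 0.319, 0.948, -0.0]
wrist_force: [0.6, 0.3, -3.1]
finger_gap: 0.0076
```

```bash
python3 - <<'E'
from h import *
st();snap("side","s1");zoom("s1",(320,170,380,215),"s1z",12);snap("top","s2");zoom("s2",(220,170,300,230),"s2z",10)
E
```

```text
t 67.15 tcp [0.6072 0.2044 0.0498] yvec [0.604 0.797 0.   ] zvec [ 0. -0. -1.] F [ 0.6  0.3 -3.1] T [0.15 0.05 0.06] gap 0.0076 q [ 0.2   0.52 -0.03  1.02 -0.    0.85]
```

View pics/s1z.png

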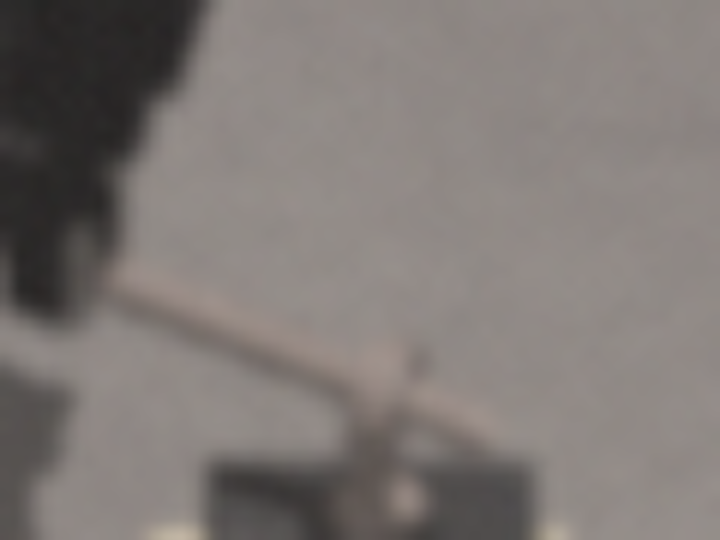

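View pics/s2z.png

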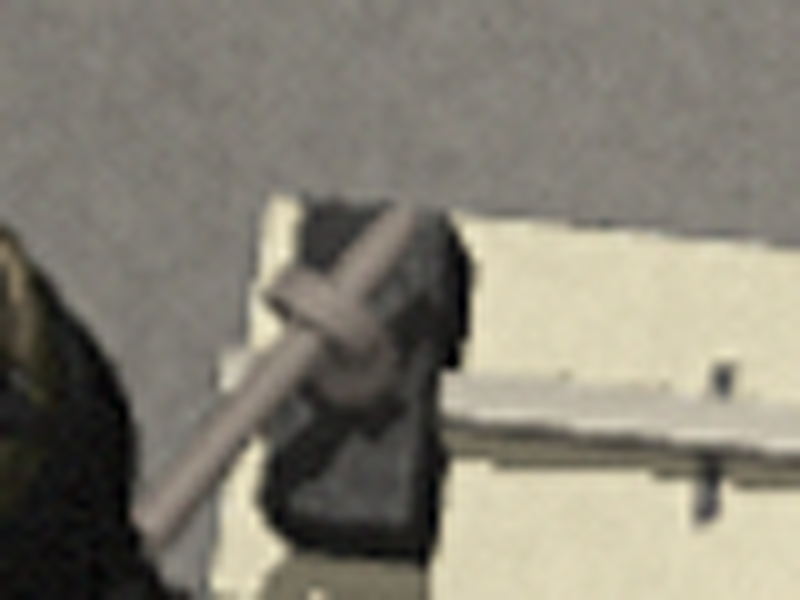

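```bash
python3 - <<'E'
from h import *
cr=(240,185,270,213);L=[]
for f in ("e2","s2"):
    c=cal(f);row=[]
    for y in (None,-.35,-.45,-.55):
        if y is None: zoom(f,cr,"t",10)
        else: overlay(f,c,cr,"t",10,ringpts(.6725,.1535,y),[(0,255,0),(0,255,255),(0,255,0),(0,255,255)])
        row.append(cv2.imread("pics/t.png")[:,:]) 
    L.append(np.hstack(row))
im=np.vstack(L);cv2.imwrite("pics/s2cmp.png",cv2.resize(im,(800,int(im.shape[0]*800/im.shape[1]))))
a,b=np.load("pics/e2.npy"),np.load("pics/s2.npy")
v=np.hstack([cv2.resize(x[185:213,240:280],None,fx=10,fy=10,interpolation=cv2.INTER_CUBIC) for x in (a,b)]);cv2.imwrite("pics/s2ab.png",v)
E
```

```text
(no output)
```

View pics/s2ab.png

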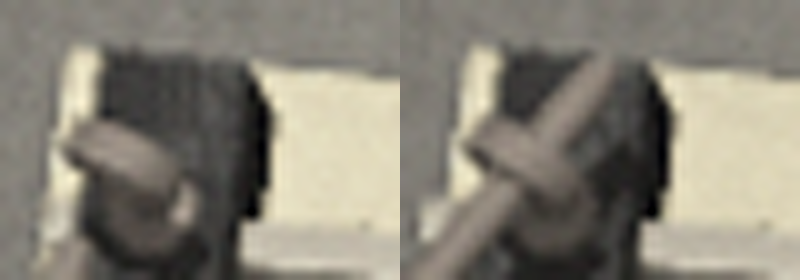

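View pics/s2cmp.png

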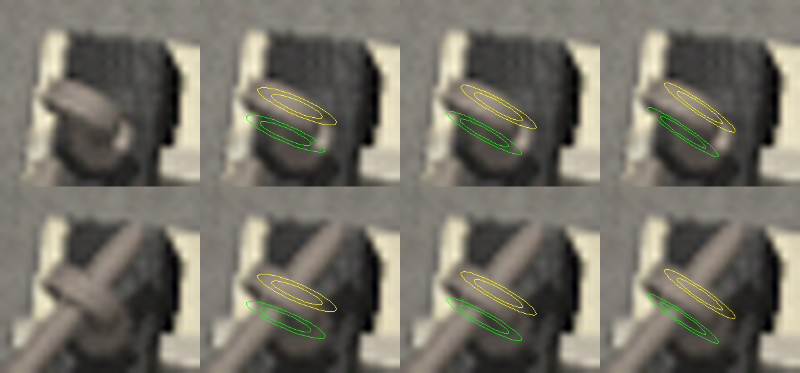

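{"api": "jog_arm", "payload": {"plan": [[-0.006,0.0045,0,0,0,0],[-0.0116,0.0088,0,0,0,0],[-0.0116,0.0088,0,0,0,0],[-0.0116,0.0088,0,0,0,0],[-0.0116,0.0088,0,0,0,0],[-0.006,0.0045,0,0,0,0],[0,0,0.02,0,0,0],[0,0,0.04,0,0,0],[0,0,0.05,0,0,0],[0,0,0.04,0,0,0]]}}

```text
clock: 68.25
tcp_pos: [0.5482, 0.249, 0.2025]
orientation: [0.001, 0.318, 0.948, 0.0]
wrist_force: [-0.5, -0.1, -0.9]
finger_gap: 0.0073
```

{"api": "jog_arm", "payload": {"plan": [[0.015,-0.004,0,0,0,5],[0.015,-0.004,0,0,0,5],[0.015,-0.004,0,0,0,5],[0.015,-0.004,0,0,0,5],[0.015,-0.004,0,0,0,5],[0.015,-0.004,0,0,0,5],[0.015,-0.004,0,0,0,5],[0.015,-0.004,0,0,0,5],[0.015,-0.003,0,0,0,5],[0,0,0,0,0,5]]}}

```text
clock: 69.25
tcp_pos: [0.6848, 0.2131, 0.1989]
orientation: [0.0, -0.114, 0.994, -0.0]
wrist_force: [1.3, 0.4, -0.9]
finger_gap: 0.0071
```

```bash
python3 - <<'E'
from h import *
st();snap("wrist","u1")
E
```

```text
t 69.25 tcp [0.6848 0.2131 0.1989] yvec [-0.226  0.974 -0.   ] zvec [ 0. -0. -1.] F [ 1.3  0.4 -0.9] T [-0.06 -0.01 -0.02] gap 0.0071 q [ 0.19  0.62  0.51  1.46 -0.   -0.04]
```

View pics/u1.png

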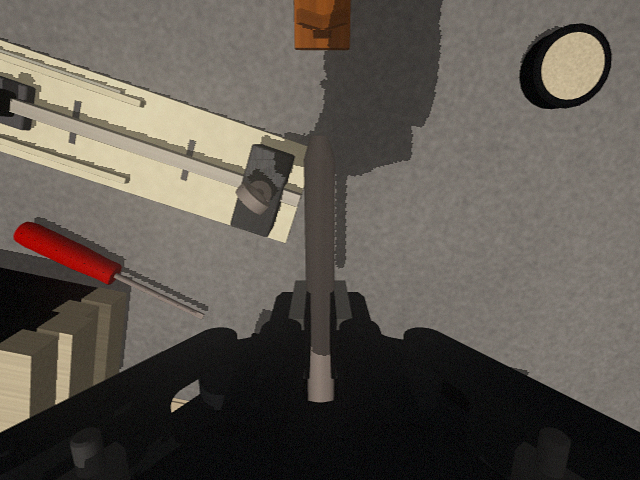

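```bash
python3 - <<'E'
from h import *
row=[]
for y in (-.43,-.55,-.67):
    overlay("u1",cal("u1"),(228,170,282,220),"t",8,ringpts(.6725,.1545,y),[(0,255,0),(0,255,255),(0,255,0),(0,255,255)])
    row.append(cv2.imread("pics/t.png"))
row.insert(0,cv2.resize(np.load("pics/u1.npy")[170:220,228:282],None,fx=8,fy=8,interpolation=cv2.INTER_CUBIC))
cv2.imwrite("pics/u1c.png",cv2.resize(np.vstack([np.hstack(row[:2]),np.hstack(row[2:])]),(720,666)) if False else np.vstack([np.hstack(row[:2]),np.hstack(row[2:])])[:, :800])
E
```

```text
(no output)
```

View pics/u1c.png

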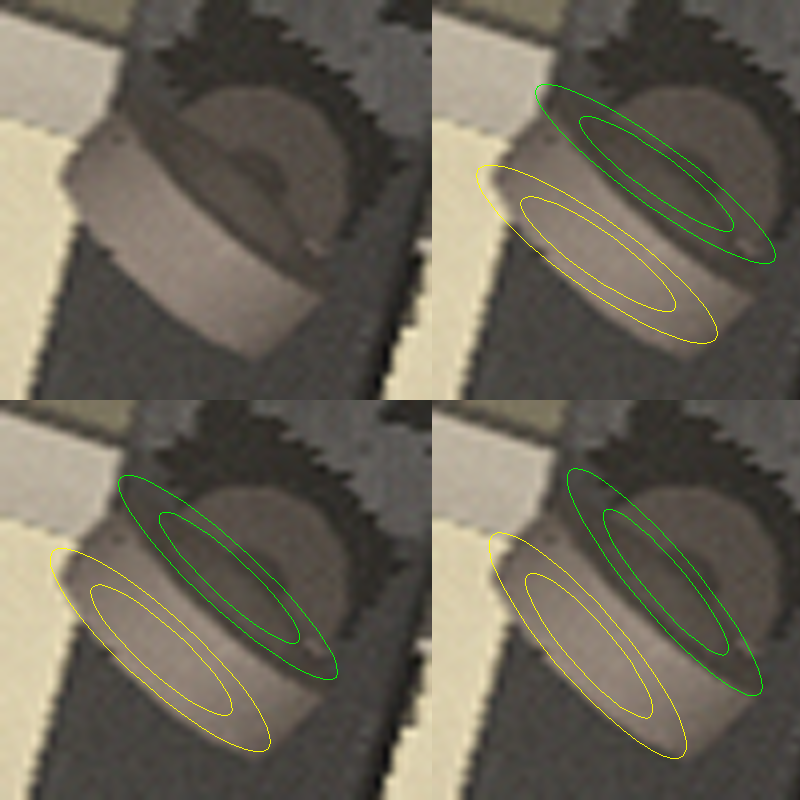

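{"api": "jog_arm", "payload": {"plan": [[-0.02,-0.005,0,0,0,0],[-0.03,-0.007,0,0,0,0],[-0.03,-0.007,0,0,0,0],[-0.03,-0.007,0,0,0,0],[-0.03,-0.007,0,0,0,0],[-0.03,-0.007,0,0,0,0],[-0.03,-0.007,-0.02,0,0,0],[-0.02,-0.005,-0.03,0,0,0],[-0.013,0,-0.03,0,0,0],[0,0,-0.03,0,0,0]]}}

```text
clock: 70.3
tcp_pos: [0.4478, 0.1617, 0.0894]
orientation: [0.0, -0.112, 0.994, 0.0]
wrist_force: [1.0, -0.2, -1.0]
finger_gap: 0.0075
```

{"api": "jog_arm", "payload": {"plan": [[0,0,-0.02,0,0,0],[0,0,0,0,0,0],[0,0,0,0,0,0],[0,0,0,0,0,0],[0,0,0,0,0,0],[0,0,0,0,0,0],[0,0,0,0,0,0],[0,0,0,0,0,0],[0,0,0,0,0,0],[0,0,0,0,0,0]]}}

```text
clock: 71.3
tcp_pos: [0.4503, 0.1616, 0.0698]
orientation: [-0.0, -0.112, 0.994, 0.0]
wrist_force: [0.1, -0.3, -0.6]
finger_gap: 0.0076
```

```bash
python3 - <<'E'
from h import *
st();snap("wrist","v1")
E
```

```text
t 71.3 tcp [0.4503 0.1616 0.0698] yvec [-0.223  0.975  0.   ] zvec [-0.  0. -1.] F [ 0.1 -0.3 -0.6] T [-0.03  0.01 -0.02] gap 0.0076 q [ 0.18  0.21 -0.43  0.93  0.   -0.05]
```

View pics/v1.png

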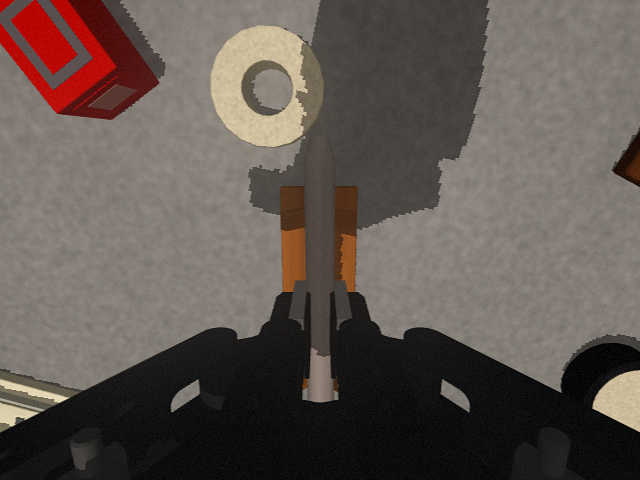

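Aligned with the rest as before. Lower and release, then clear.

{"api": "jog_arm", "payload": {"plan": [[0.001,-0.0005,-0.015,0,0,0],[0,0,-0.015,0,0,0],[0,0,-0.012,0,0,0],[0,0,-0.01,0,0,0],[0,0,-0.008,0,0,0],[0,0,-0.004,0,0,0],[0,0,-0.0025,0,0,0],[0,0,0,0,0,0],[0,0,0,0,0,0],[0,0,0,0,0,0]]}}

```text
clock: 72.35
tcp_pos: [0.4517, 0.1613, 0.0037]
orientation: [0.0, -0.112, 0.994, 0.0]
wrist_force: [-0.3, -0.3, -0.7]
finger_gap: 0.0073
```

{"api": "jog_arm", "payload": {"plan": [[0,0,0,0,0,0],[0,0,0,0,0,0],[0,0,0,0,0,0],[0,0,0,0,0,0],[0,0,0,0,0,0],[0,0,0.01,0,0,0],[0,0,0.03,0,0,0],[0,0,0.04,0,0,0],[0,0,0.04,0,0,0],[0,0,0.05,0,0,0]], "hand": 1}}

```text
clock: 73.35
tcp_pos: [0.4502, 0.1609, 0.1747]
orientation: [-0.001, -0.112, 0.994, 0.0]
wrist_force: [0.9, 0.4, -0.5]
finger_gap: 0.0857
```

{"api": "jog_arm", "payload": {"plan": [[-0.01,0.02,0,0,0,0],[-0.01,0.03,0,0,0,0],[-0.01,0.03,0,0,0,0],[-0.01,0.03,0,0,0,0],[-0.01,0.03,0,0,0,0],[-0.01,0.03,0,0,0,0],[-0.01,0.03,0,0,0,0],[-0.01,0.03,0,0,0,0],[0,0,0,0,0,0],[0,0,0,0,0,0]]}}

```text
clock: 74.35
tcp_pos: [0.371, 0.3914, 0.1737]
orientation: [0.0, -0.113, 0.994, -0.0]
wrist_force: [-0.3, 0.5, -0.1]
finger_gap: 0.0855
```

```bash
python3 - <<'E'
from h import *
st();snap("top","w1",(220,170,520,380),2.6);snap("side","w2",(190,150,410,350),3.5)
E
```

```text
t 74.35 tcp [0.371  0.3914 0.1737] yvec [-0.225  0.974 -0.   ] zvec [ 0. -0. -1.] F [-0.3  0.5 -0.1] T [-0.09 -0.05  0.01] gap 0.0855 q [ 0.66  0.25 -0.11  1.21 -0.    0.44]
```

View pics/w1.png

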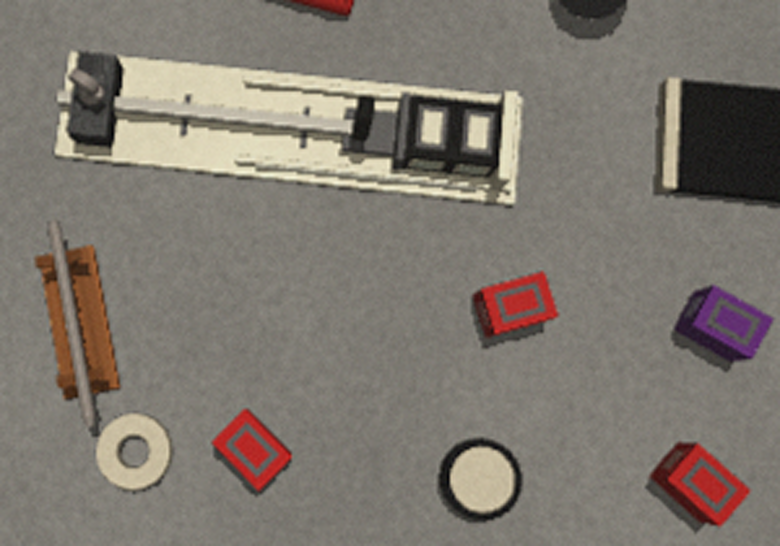

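View pics/w2.png

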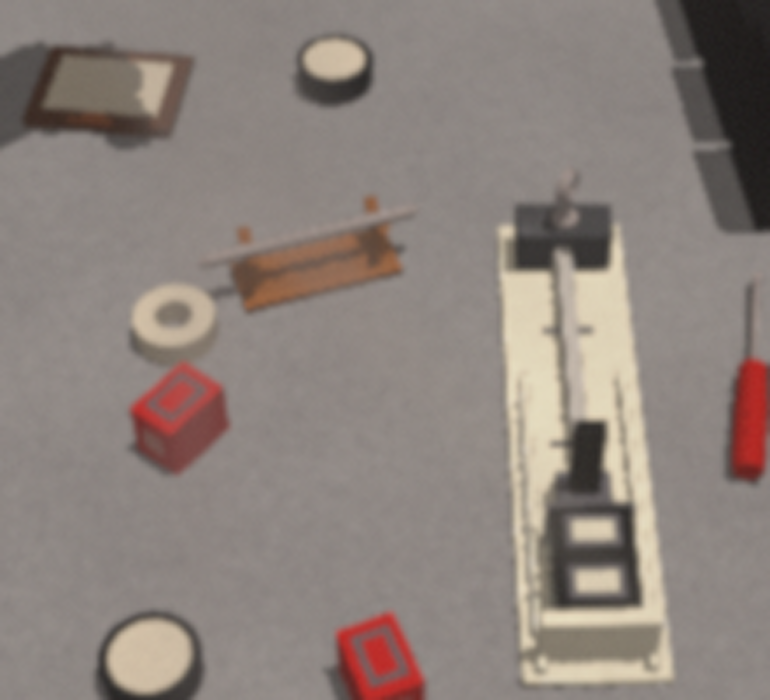

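```bash
python3 - <<'E'
from h import *
print(hand_in())
E
```

```text
the job is handed in; nothing more can be done
None
```

The job is done and handed in at about 74 s of the 210 s limit; no verdict came back. Two black boxes were present and both are in the tray. I opened the eye with the rod, slid the pusher open and loaded both boxes as one row. I then pressed the pusher shut, turned the eye home with the rod and laid the rod back in its rest.

**Last checks**
- **Row:** in the final pictures the boxes stand upright and square against the stop, with the pusher on them and no visible gaps.
- **Press:** the wrist reading peaked at 15.1 N, so about 12.5 N on the boxes after pusher friction. That is inside the 4 to 45 N band.
- **Eye:** seen from the wrist camera, the ring stood at about -0.55 to -0.6 rad to world x, which puts the eye at about 1.2, fully home.
- **Rod and bystanders:** the rod lies in both notches. The bystanders in view and the red and purple look-alikes look unmoved.

**What disagreed**
- **First grasp:** it closed above the rod. The fingertips sit about 30 mm short of the reported TCP point, so I used that offset for every later grasp.
- **Gripper opening:** it read about 7 mm on the 11 mm rod.
- **Eye stops:** neither stop gave a clear jump in torque. Turning home, the rod swung about 0.3 rad past where I expected the stop, so I judged the home position from the ring's angle in the picture. I judged the loose position only from the rod's angle and a side view of the ring.
- **Knocked box:** one box was knocked a few centimetres during the run, and I measured it again before grasping it.

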